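# Pack the sprung-lid accessory case

## Robot

A 6-joint arm with a two-finger parallel gripper is mounted at the origin on a cart in front of the work surface, level with it; the furniture and walls round the work are solid. World frame = base frame: x ahead of the robot, y to its left, z up, the work surface at z = 0. Lengths are in m, angles in rad, forces in N, time in s.
With the tool pointing down it reaches from about 0.375 to 0.75 m from the base axis. Payload 9 kg.
Tool frame: the origin (TCP) lies midway between the tips of the shut fingers; the grasp point (between the pads) lies 19 mm behind it (arm.pinch_z is the distance from the TCP to the grasp point, in m); z points along the fingers, y is the direction in which the jaws open and shut (so a half turn about z gives the same grasp; the last joint's range is limited). The gripper opens to 85 mm and grips with 20 to 120 N. Pads are 22 mm wide; open, the fingers measure 114 mm over their backs; the gripper's body (76 mm by 85 mm) begins 54 mm behind the grasp point. The pads swing forward as they close: fully open they stand 13 mm farther back than shut.
Start: joints at [1.05, 0.104, 0.097, 1.564, 0, 1.353], TCP at [0.179, 0.573, 0.231] pointing down, gripper open.
Joint ranges: [-2.99, 2.99], [-0.84, 1.86], [-1.1, 1.16], [-1.84, 2.11], [-1.51, 1.56], [-3.14, 3.14]. Speed limits (rad/s): [2.22, 2.22, 2.57, 3.14, 3.14, 3.14].

## Interface

Orientations are given as a unit quaternion [w, x, y, z].
In Python, from plant import arm gives the robot as it stands.
- The arm moves only by the tool move_arm, never from a script. Its argument "targets" is a list of rows, each an object with "linear": the shift along the tool's x, y, z in cm, a list of three; "twist": the turn about the tool's z in rad; "fingers": the closure, from 0 (fully open) to 1 (shut). A call has 1 to 8 rows; each row shifts and turns the pose as measured when the row begins, along the tool's axes as they then stand; what a row does not reach is not made up. A row lasts 1/12 s, in which the tool goes at most 41.7 mm and 7.16 degrees, less where a joint would pass 70% of its speed; a pose out of reach is approached as far as the arm can. A call with a gripper value outside its range is refused whole. The fingers move at their own pace and stop on an object; "grip_force" is the grip in N (left out, the last holds). Time passes only in rows, so rows that do not move let the fingers close. It gives the time, the measured TCP pose, the force and the opening at its end, in the units of the state.
- arm.sense(): the state, without advancing time (a new reading comes with each control period).
- arm.capture(name): name is "scene" or "top" or "wrist"; returns the picture (420x560x3 uint8, red, green, blue); there is no depth.
- arm.get_calibration(name): a dict with "mtx" (3x3 intrinsics, pixels), "k1" (the pictures are not rectified: a ray, as slopes to the right and down, at radius r is drawn at 1 + k1 r^2 times it, then the intrinsics apply), "position" and "orientation" of the camera in the world. Camera axes: x right, y up, looking along -z (the intrinsics and any distortion apply to the point x, -y, -z); pixel columns grow to the right and rows downward; lengths in m; the calibration is good to about 2 mm. A picture is of the moment at which its call begins: read the wrist's pose just before it. get_calibration takes no time and is no camera call; for the wrist camera it gives the pose at the moment of the call.
- arm.finish_job(): hands the job in, once; it reports no verdict.
The state is a dict: "time": time; "qpos": joint angles; "dq": joint speeds; "tau": joint torques, N m; "tcp_pos": TCP position; "orientation": TCP orientation; "contact_force": force on the tool from outside, world axes, zero at the start; "ft_torque": the same for the moment, N m; "finger_gap": finger opening in m.
Only numpy, scipy, OpenCV 4.12 (cv2) and the standard library are available. Lean on these libraries where they do the work, as an engineer would, in place of code of your own. Each camera call takes 0.05 s, during which the arm holds its last target.

## Task

Pack away the saw accessories lying loose on the right of the saw table in front of the robot (not those on the bench behind): whichever are there of block plane, push block, tape measure and the two short wooden blocks. The case's lid is sprung to fly open: hold it by its handle, pull it out of its catches and let it rise slowly all the way to its stop without snapping; lay every accessory flat on the case's floor, right way up; then bring the lid down without slamming and press it past its catches so that it stays fully shut. Leave the mallet and everything else where they are.

Things in the scene. Friction and masses are not known exactly. Their poses are not given: they have to be found in the camera images.
- case: open wooden case, fixed to the table, outside 206 (x) x 351 (y) x 80 mm high, walls and floor 8 mm: inside 190 x 335 mm, 72 mm deep. Origin at the centre of its underside; its -x side faces the robot, +x is the hinge side, +y runs along the hinge. It stands at a slightly different place and angle each time
- case_floor (a point): centre of the case's inner floor, 8 mm above the table; axes as the case
- lid (a joint): lid angle: 0 shut, 1.57 rad (upright) fully open at its stop. A spring pushes it open all the way (about 5 N at the handle shut, 3 N open) and it flies up if let go; at the stop the spring keeps it open. Ball catches at both ends hold it shut below 0.03: about 8 N up at the handle frees it; pressing it shut takes 12 to 18 N down at the handle; caught when it reads about 0.01 or less
- lid_hinge (a point): middle of the lid's hinge line, at the top of the case's +x wall, 86 mm above the table; the hinge line runs along the case's y. Fixed to the case
- lid_handle (a point): middle of the black round handle bar, 12 mm thick, 90 mm clear between its posts, parallel to the hinge line, 30 mm out from and above the lid's front edge. Pinch it from above at any lid angle, fingers closing along the case's x; it turns between the fingers. Circle of 236 mm about the hinge line; shut: 0.153 rad above level, 122 mm high; open: 321 mm high. Turns with the lid
- block_plane: small grey metal block plane, 48 (x) x 150 (y) x 62 mm; origin at the centre of its underside, z up. Sole and cheeks 48 mm wide up to 34 mm above the underside; above them, to 55 mm, a body 38 mm wide from y -35 to +71 mm: grasp that across x. May be absent
- push_block: wooden push block: base 70 (x) x 160 (y) x 20 mm with a raised handle along y, 26 mm thick from 20 to 50 mm and 30 mm thick from 50 to 67 mm above the underside, 90 mm long; grasp the handle across x. Origin at the centre of its underside. May be absent
- wedge_block: short dark wooden block, 50 (x) x 124 (y) x 50 mm; origin at the centre of its underside. Grasp across x. May be absent
- block_a: short brown beech spacer block, 60 (x) x 97 (y) x 46 mm; origin at the centre of its underside. Grasp across x. May be absent
- tape_measure: yellow and black tape measure standing on its base, 36 (x) x 94 (y) x 69 mm with the short tongue of tape sticking out to -y; origin at the centre of its underside; its case is 30 mm thick, from y -19 to +47 mm, its middle at (+1, +14) mm from the origin, 62 mm high; grasp it there across x. May be absent
- mallet: joiner's mallet lying at the far left, 252 x 100 x 66 mm; not to be moved
Things that resemble listed ones, but are neither listed nor needed, are in the scene too. Leave any purple look-alike of the tape_measure alone.

How it is judged:
By the outcome, as a careful person would: the job done as asked, in the order asked, and still so for the second after the job is handed in, with the robot touching nothing.
Of block_plane, push_block, wedge_block, block_a, tape_measure only 3 to 4 are there at a start; the rules pass over those that are not, and their reading is None.
At some moment in a run one of wedge_block, block_a, push_block may be knocked a few centimetres aside while the robot is not near it.
It also fails if it takes over 210 s, if anything falls off the work surface, if the arm or the gripper's body presses on something with over 40 N, if the wrist force passes 120 N, or if a joint passes its speed limit or range.

## Working session

There is one attempt and no reset: what is moved stays moved. The work goes in short steps, Python scripts to look and compute and a tool call to move; the robot and the scene stay as the last step left them, time stands still between calls to the robot, and variables do not carry over. Pictures are saved under pics/ and viewed, and the job is handed in when it is done.

Besides the shell and the picture viewer there is one more tool, called after "Call:" as name([rows], argument=value, ...), one row to a line, values as JSON. move_arm: Moves the arm, as the interface text tells. Its arguments: {"type":"object","properties":{"targets":{"type":"array","items":{"type":"object","properties":{"linear":{"type":"array","items":{"type":"number"}},"twist":{"type":"number"},"fingers":{"type":"number"}}}},"grip_force":{"type":"number"}},"required":["targets"]}

```bash
ls; mkdir -p pics
cat > h.py <<'E'
import numpy as np, cv2
from plant import arm
from scipy.spatial.transform import Rotation as R
def rot(q): return R.from_quat([q[1],q[2],q[3],q[0]])
def snap(name,fn=None):
    c=arm.get_calibration(name); im=arm.capture(name)
    if fn: cv2.imwrite('pics/'+fn,im[:,:,::-1])
    return im,c
def ray(c,u,v):
    K=np.array(c['mtx']); x=(u-K[0,2])/K[0,0]; y=(v-K[1,2])/K[1,1]
    rd=np.hypot(x,y); r=rd
    for _ in range(30): r=rd/(1+c['k1']*r*r)
    s=r/rd if rd>0 else 1
    d=rot(c['orientation']).apply([x*s,-y*s,-1]); return np.array(c['position']),d
def onz(c,u,v,z):
    p,d=ray(c,u,v); return p+d*(z-p[2])/d[2]
def proj(c,P):
    q=rot(c['orientation']).inv().apply(np.array(P)-c['position'])
    x=q[...,0]/-q[...,2]; y=-q[...,1]/-q[...,2]; r2=x*x+y*y; K=np.array(c['mtx'])
    return np.stack([K[0,0]*x*(1+c['k1']*r2)+K[0,2],K[1,1]*y*(1+c['k1']*r2)+K[1,2]],-1)
def tool(P):
    s=arm.sense(); return rot(s['orientation']).inv().apply(np.array(P)-s['tcp_pos'])*100
E
python3 - <<'E'
from h import *
for n in ['scene','top','wrist']:
    im,c=snap(n,n+'0.png'); print(n,c)
print(arm.sense(),arm.pinch_z)
E
```

```text
pics
scene {'mtx': array([[491.29295366,   0.        , 282.88621229],
       [  0.        , 491.29295366, 203.78210136],
       [  0.        ,   0.        ,   1.        ]]), 'k1': 0.01123890671213057, 'position': array([-0.89997198, -0.65545258,  1.31782623]), 'orientation': array([ 0.78070514,  0.37095536, -0.22618451, -0.44914604])}
top {'mtx': array([[427.70352856,   0.        , 280.85143817],
       [  0.        , 427.70352856, 216.60165083],
       [  0.        ,   0.        ,   1.        ]]), 'k1': -0.08501075240393623, 'position': array([0.31851135, 0.08698476, 1.53984499]), 'orientation': array([-0.70601641, -0.03581941,  0.03872372,  0.70622821])}
wrist {'mtx': array([[317.67237386,   0.        , 280.12844685],
       [  0.        , 317.67237386, 212.83786781],
       [  0.        ,   0.        ,   1.        ]]), 'k1': -0.013396520160338375, 'position': array([0.11049292, 0.59374725, 0.37240054]), 'orientation': array([ 0.79705802, -0.11597371, -0.08469581,  0.58657926])}
{'time': 0.15, 'qpos': array([1.05031181e+00, 1.04559125e-01, 9.66394019e-02, 1.56389131e+00,
       7.25501990e-06, 1.35310029e+00]), 'dq': array([ 0.00086804, -0.00251587,  0.00342552, -0.00198982, -0.0016981 ,
       -0.00060546]), 'tau': array([ 2.68150048e-03, -5.57354093e+01,  5.04008102e+01,  1.24663461e-02,
       -3.08893214e-04, -3.24091346e-06]), 'tcp_pos': array([0.1787675 , 0.5724848 , 0.23069803]), 'orientation': array([-1.86418676e-04,  1.50816550e-01,  9.88561637e-01, -4.71874969e-04]), 'contact_force': array([ 0.69857959, -0.05496667, -0.08448919]), 'ft_torque': array([-0.04863655,  0.01062811, -0.02016695]), 'finger_gap': 0.08490039052499224} 0.0187
```

View pics/scene0.png

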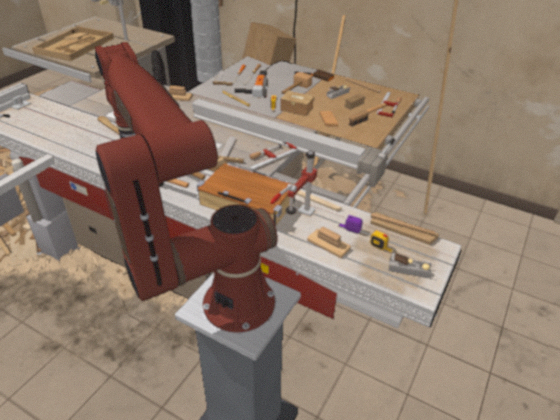

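View pics/top0.png

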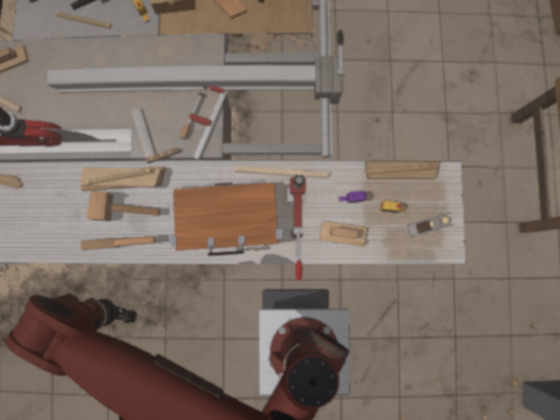

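View pics/wrist0.png

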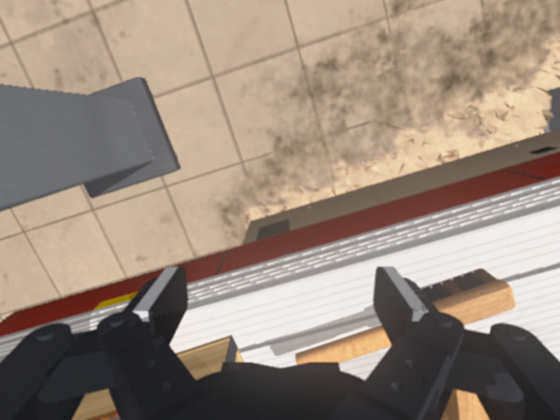

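Run:
```python
from h import *
im=cv2.imread('pics/top0.png')
cv2.imwrite('pics/t0c.png',cv2.resize(im[150:280,160:480],None,fx=2.5,fy=2.5,interpolation=cv2.INTER_CUBIC))
im=cv2.imread('pics/scene0.png')
cv2.imwrite('pics/s0c.png',cv2.resize(im[140:320,190:470],None,fx=2.8,fy=2.8,interpolation=cv2.INTER_CUBIC))
```

```text
(no output)
```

View pics/t0c.png

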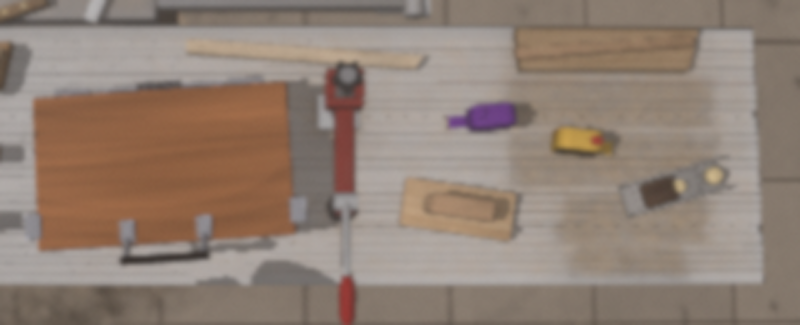

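View pics/s0c.png

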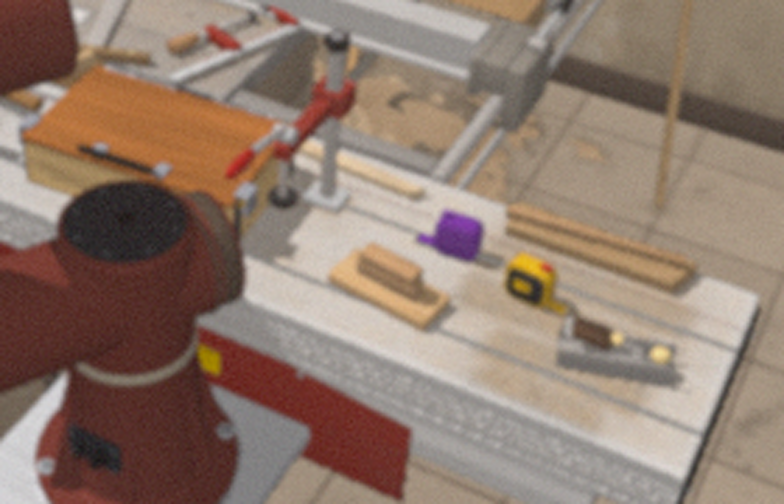

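Run:
```python
from h import *
im,c=snap('top'); 
def P(x,y,z): return np.round(onz(c,160+(x+.5)/2.5-.5,150+(y+.5)/2.5-.5,z),4)
print('lid', [P(x,y,.092) for x,y in [(36,98),(287,83),(294,233),(41,250)]])
print('handle',P(121,261,.122),P(208,254,.122))
print('push base',[P(x,y,.02) for x,y in [(404,179),(519,192),(514,241),(400,226)]])
print('push handle',[P(x,y,.067) for x,y in [(427,192),(505,195),(505,219),(428,215)]])
print('tape',[P(x,y,.062) for x,y in [(553,128),(605,128),(605,152),(553,152)]], 'tongue',P(612,150,.0))
print('plane',[P(x,y,.02) for x,y in [(620,187),(627,215),(728,186),(718,158)]],'knob',P(713,175,.05),P(680,185,.06))
print('purple',P(490,117,.062))
print('post base',P(325,112,0),'red arm',P(347,85,.2))
cs=arm.get_calibration('scene')
# triangulate post top: top (348,75) crop, scene crop(338,40)
def tri(a,b):
    p1,d1=a;p2,d2=b
    A=np.stack([d1,-d2],1); t=np.linalg.lstsq(A,p2-p1,rcond=None)[0]
    q1=p1+d1*t[0];q2=p2+d2*t[1]; return (q1+q2)/2,np.linalg.norm(q1-q2)
T=lambda x,y: ray(c,160+x/2.5,150+y/2.5)
S=lambda x,y: ray(cs,190+x/2.8,140+y/2.8)
print('posttop',tri(T(348,72),S(338,38)))
print('red handle end',tri(T(346,325),S(228,172)))
print('clamp screw', tri(T(345,200),S(285,150)))
```

```text
lid [array([0.5677, 0.4486, 0.092 ]), array([0.5882, 0.1027, 0.092 ]), array([0.3823, 0.0931, 0.092 ]), array([0.3589, 0.4364, 0.092 ])]
handle [0.3438 0.3221 0.122 ] [0.3532 0.2067 0.122 ]
push base [array([ 0.4625, -0.0638,  0.02  ]), array([ 0.4437, -0.2288,  0.02  ]), array([ 0.3737, -0.2202,  0.02  ]), array([ 0.3953, -0.0575,  0.02  ])]
push handle [array([ 0.44  , -0.0909,  0.067 ]), array([ 0.4357, -0.1994,  0.067 ]), array([ 0.4024, -0.1987,  0.067 ]), array([ 0.4081, -0.0919,  0.067 ])]
tape [array([ 0.5303, -0.2702,  0.062 ]), array([ 0.5305, -0.3442,  0.062 ]), array([ 0.4964, -0.3431,  0.062 ]), array([ 0.4964, -0.2693,  0.062 ])] tongue [ 0.5069 -0.3716  0.    ]
plane [array([ 0.4508, -0.3757,  0.02  ]), array([ 0.4104, -0.3847,  0.02  ]), array([ 0.452 , -0.5353,  0.02  ]), array([ 0.4929, -0.5221,  0.02  ])] knob [ 0.4651 -0.5018  0.05  ] [ 0.45   -0.4496  0.06  ]
purple [ 0.5458 -0.1815  0.062 ]
post base [0.5625 0.0483 0.    ] red arm [0.5655 0.0253 0.2   ]
posttop (array([0.56359319, 0.02802872, 0.287809  ]), np.float64(0.0020054016498430964))
red handle end (array([0.26464325, 0.02900687, 0.25312791]), np.float64(0.000855579556381224))
clamp screw (array([0.41832974, 0.0280566 , 0.18783542]), np.float64(0.0023261218052338705))
```

```bash
cat >> h.py <<'E'
def yaw():  # heading of tool y in world
    m=rot(arm.sense()['orientation']).as_matrix(); return np.arctan2(m[1,1],m[0,1])
def plan(P,psi,n):
    s=arm.sense(); p=np.array(s['tcp_pos']); y0=yaw(); d=(psi-y0+np.pi)%(2*np.pi)-np.pi
    st=(np.array(P)-p)/n
    print('p',p.round(4),'yaw',round(y0,4),'dyaw',round(d,3),'step mm',(np.linalg.norm(st)*1000).round(1),'F',np.round(s['contact_force'],1),'gap',round(s['finger_gap'],4),'t',s['time'])
    for i in range(n):
        a=y0+d*i/n
        ty=np.array([np.cos(a),np.sin(a),0]); tx=np.array([-np.sin(a),np.cos(a),0])
        print([round(100*v,1) for v in (st@tx,st@ty,-st[2])],'tw',round(-d/n,3))
E
python3 - <<'E'
from h import *
plan([0.346,0.264,0.26],0.061,11)
E
```

```text
p [0.1788 0.5725 0.2308] yaw 1.268 dyaw -1.207 step mm 32.0 F [-0.1 -0.4  0.6] gap 0.0854 t 0.2
[np.float64(-2.3), np.float64(-2.2), np.float64(-0.3)] tw 0.11
[np.float64(-2.5), np.float64(-2.0), np.float64(-0.3)] tw 0.11
[np.float64(-2.7), np.float64(-1.7), np.float64(-0.3)] tw 0.11
[np.float64(-2.9), np.float64(-1.4), np.float64(-0.3)] tw 0.11
[np.float64(-3.0), np.float64(-1.0), np.float64(-0.3)] tw 0.11
[np.float64(-3.1), np.float64(-0.7), np.float64(-0.3)] tw 0.11
[np.float64(-3.2), np.float64(-0.4), np.float64(-0.3)] tw 0.11
[np.float64(-3.2), np.float64(-0.0), np.float64(-0.3)] tw 0.11
[np.float64(-3.2), np.float64(0.3), np.float64(-0.3)] tw 0.11
[np.float64(-3.1), np.float64(0.7), np.float64(-0.3)] tw 0.11
[np.float64(-3.0), np.float64(1.0), np.float64(-0.3)] tw 0.11
```

Call:
move_arm([
  {"linear": [-2.3,-2.2,-0.3],"twist": 0.11,"fingers": 0},
  {"linear": [-2.5,-2.0,-0.3],"twist": 0.11,"fingers": 0},
  {"linear": [-2.7,-1.7,-0.3],"twist": 0.11,"fingers": 0},
  {"linear": [-2.9,-1.4,-0.3],"twist": 0.11,"fingers": 0},
  {"linear": [-3.0,-1.0,-0.3],"twist": 0.11,"fingers": 0},
  {"linear": [-3.1,-0.7,-0.3],"twist": 0.11,"fingers": 0},
  {"linear": [-3.2,-0.4,-0.3],"twist": 0.11,"fingers": 0},
  {"linear": [-3.2,0,-0.3],"twist": 0.11,"fingers": 0},
], grip_force=40)

```text
time: 0.87
tcp_pos: [0.2973, 0.3402, 0.2512]
orientation: [-0.001, 0.569, 0.822, -0.003]
contact_force: [0.9, 0.1, 0.2]
finger_gap: 0.0857
```

Run:
```python
from h import *
plan([0.346,0.264,0.26],0.061,5)
```

```text
p [0.2973 0.3402 0.2512] yaw 0.3604 dyaw -0.299 step mm 18.2 F [0.9 0.1 0.2] gap 0.0857 t 0.8667
[np.float64(-1.8), np.float64(0.4), np.float64(-0.2)] tw 0.06
[np.float64(-1.7), np.float64(0.5), np.float64(-0.2)] tw 0.06
[np.float64(-1.7), np.float64(0.6), np.float64(-0.2)] tw 0.06
[np.float64(-1.7), np.float64(0.7), np.float64(-0.2)] tw 0.06
[np.float64(-1.6), np.float64(0.8), np.float64(-0.2)] tw 0.06
```

Call:
move_arm([
  {"linear": [-3.0,0.8,-0.3],"twist": 0.1,"fingers": 0},
  {"linear": [-3.0,1.0,-0.3],"twist": 0.1,"fingers": 0},
  {"linear": [-2.8,1.2,-0.3],"twist": 0.1,"fingers": 0},
  {"linear": [0,0,0],"twist": 0,"fingers": 0},
])

```text
time: 1.2
tcp_pos: [0.3519, 0.2548, 0.2611]
orientation: [0.001, 0.695, 0.719, -0.002]
contact_force: [-1.2, 0.1, 0.1]
finger_gap: 0.0853
```

Run:
```python
from h import *
im,c=snap('wrist','w1.png'); print(c['position'],arm.sense()['tcp_pos'],yaw())
print(proj(c,[[0.3438,.3221,.122],[.3532,.2067,.122]]))
```

```text
[0.35035701 0.32725105 0.40258158] [0.35093864 0.25617194 0.26099786] 0.03905433475539723
[[272.79055502 123.20940362]
 [279.18393586 248.90647495]]
```

View pics/w1.png

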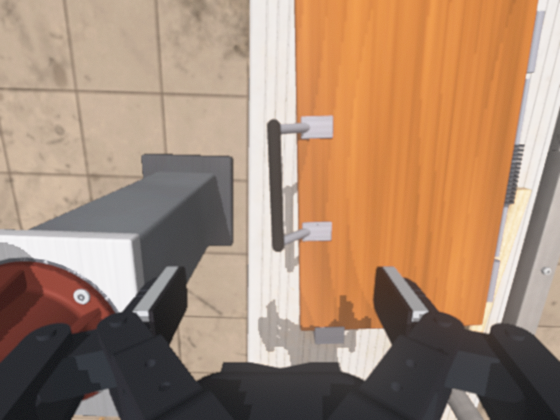

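Run:
```python
from h import *
im=cv2.imread('pics/w1.png'); c=arm.get_calibration('wrist')
g=im.max(2); m=np.zeros_like(g); m[115:255,255:292]=(g[115:255,255:292]<60)*255
n,l,s,ce=cv2.connectedComponentsWithStats(m); k=1+np.argmax(s[1:,4]); 
ys,xs=np.nonzero(l==k); print(s[k])
vx,vy,x0,y0=cv2.fitLine(np.stack([xs,ys],1).astype(np.float32),cv2.DIST_HUBER,0,.01,.01).ravel()
f=lambda y:(x0+vx/vy*(y-y0),y)
a=onz(c,*f(ys.min()),.122);b=onz(c,*f(ys.max()),.122); print(a,b,(a+b)/2,np.linalg.norm(a-b), 'yaw',np.arctan2(-(a-b)[0],(a-b)[1]))
pf=[onz(c,u,v,.092) for u,v in [(298,30),(301,325)]]; print(pf, np.arctan2(-(pf[0]-pf[1])[0],(pf[0]-pf[1])[1]))
pr=onz(c,488,325,.092);print(pr)
```

```text
Traceback (most recent call last):
ValueError: attempt to get argmax of an empty sequence
```

Run:
```python
from h import *
im=cv2.imread('pics/w1.png'); c=arm.get_calibration('wrist')
print(im[180,262:292].max(1))
g=im.max(2); m=np.zeros_like(g); m[115:255,255:292]=(g[115:255,255:292]<110)*255
n,l,s,ce=cv2.connectedComponentsWithStats(m); k=1+np.argmax(s[1:,4]); 
ys,xs=np.nonzero(l==k); print(s[k])
vx,vy,x0,y0=cv2.fitLine(np.stack([xs,ys],1).astype(np.float32),cv2.DIST_HUBER,0,.01,.01).ravel()
f=lambda y:(x0+vx/vy*(y-y0),y)
a=onz(c,*f(ys.min()),.122);b=onz(c,*f(ys.max()),.122); print(a,b,(a+b)/2,np.linalg.norm(a-b), 'yaw',np.arctan2(-(a-b)[0],(a-b)[1]))
pf=[onz(c,u,v,.092) for u,v in [(298,30),(301,325)]]; print(pf, np.arctan2(-(pf[0]-pf[1])[0],(pf[0]-pf[1])[1]))
pr=onz(c,488,325,.092);print(pr)
```

```text
[234 228 232 236 240 240 222 155  96  77  79  83  83  82  84  83  82  80
  78 112 177 225 235 239 240 239 239 240 239 233]
[ 268  120   16  131 1431]
[0.34245866 0.32623023 0.122     ] [0.35124557 0.2071526  0.122     ] [0.34685211 0.26669141 0.122     ] 0.11940138924607882 yaw 0.07365791860020031
[array([0.36104091, 0.40251014, 0.092     ]), array([0.38125657, 0.10240309, 0.092     ])] 0.06725988557889907
[0.59612372 0.11047047 0.092     ]
```

Run:
```python
from h import *
plan([0.347,0.266,0.104],0.065,5)
```

```text
p [0.3509 0.2562 0.261 ] yaw 0.0391 dyaw 0.026 step mm 31.5 F [0.1 0.1 0.1] gap 0.0851 t 1.25
[np.float64(0.2), np.float64(-0.1), np.float64(3.1)] tw -0.005
[np.float64(0.2), np.float64(-0.1), np.float64(3.1)] tw -0.005
[np.float64(0.2), np.float64(-0.1), np.float64(3.1)] tw -0.005
[np.float64(0.2), np.float64(-0.1), np.float64(3.1)] tw -0.005
[np.float64(0.2), np.float64(-0.1), np.float64(3.1)] tw -0.005
```

Call:
move_arm([
  {"linear": [0.2,-0.1,3.1],"twist": -0.005,"fingers": 0},
  {"linear": [0.2,-0.1,3.1],"twist": -0.005,"fingers": 0.2},
  {"linear": [0.2,-0.1,3.1],"twist": -0.005,"fingers": 0.4},
  {"linear": [0.2,-0.1,3.1],"twist": -0.005,"fingers": 0.5},
  {"linear": [0.2,-0.1,3.0],"twist": -0.005,"fingers": 0.5},
  {"linear": [0,0,0.2],"twist": 0,"fingers": 0.5},
], grip_force=60)

```text
time: 1.75
tcp_pos: [0.3445, 0.2688, 0.1009]
orientation: [0.001, 0.681, 0.733, 0.0]
contact_force: [0.2, -0.1, -1.0]
finger_gap: 0.0422
```

Run:
```python
from h import *
plan([0.347,0.266,0.103],0.065,1)
im,c=snap('wrist','w2.png')
```

```text
p [0.3445 0.2688 0.1009] yaw 0.0736 dyaw -0.009 step mm 4.4 F [ 0.2 -0.1 -1. ] gap 0.0422 t 1.75
[np.float64(-0.3), np.float64(0.2), np.float64(-0.2)] tw 0.009
```

View pics/w2.png

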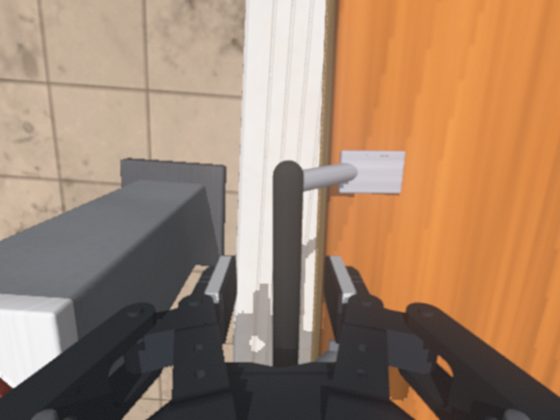

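Call:
move_arm([
  {"linear": [-0.3,0.2,-0.2],"twist": 0.01,"fingers": 0.6},
  {"linear": [0,0,0],"twist": 0,"fingers": 0.8},
  {"linear": [0,0,0],"twist": 0,"fingers": 1},
  {"linear": [0,0,0],"twist": 0,"fingers": 1},
  {"linear": [0,0,0],"twist": 0,"fingers": 1},
])

```text
time: 2.22
tcp_pos: [0.3472, 0.2673, 0.11]
orientation: [0.001, 0.684, 0.73, 0.001]
contact_force: [3.1, 2.2, -16.3]
finger_gap: 0.0096
```

Run:
```python
from h import *
im,c=snap('wrist','w3.png')
im,c=snap('top','t3.png');im2,c=snap('scene','s3.png')
cv2.imwrite('pics/s3c.png',cv2.resize(np.hstack([im2[130:260,160:360],im[150:280,160:360]])[:,:,::-1],None,fx=2,fy=2,interpolation=cv2.INTER_CUBIC))
print(arm.sense()['contact_force'],arm.sense()['tcp_pos'],arm.sense()['finger_gap'])
```

```text
[  0.20526226   0.92553945 -12.03770209] [0.34719647 0.26728312 0.10991972] 0.009573414312829128
```

View pics/w3.png

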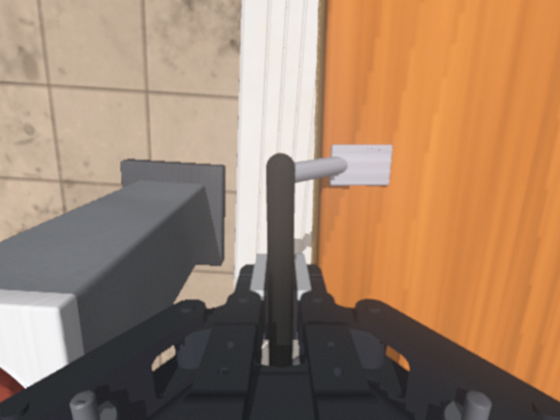

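View pics/s3c.png

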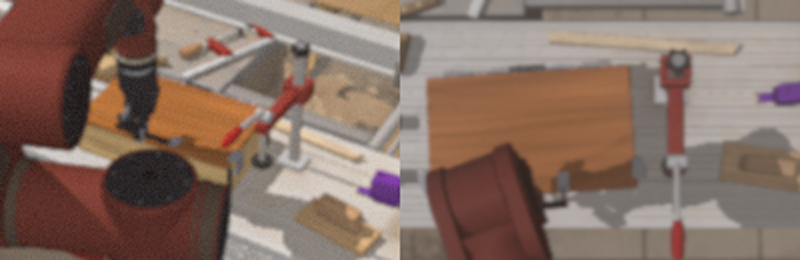

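Run:
```python
from h import *
c=arm.get_calibration('wrist')
for f in ['w2','w3']:
    im=cv2.imread(f'pics/{f}.png'); g=im.max(2); print(f,[ (np.nonzero(g[y,255:315]<110)[0][[0,-1]]+255).tolist() for y in (200,220,240)], [y for y in range(140,190) if (g[y,270:300]<110).sum()>8][0])
for z in (.122,.129): print(z,proj(c,[[0.3425-.006*0,.3262,z],[0.3425,.3262,z+.006]]), c['mtx'][0,0]*.012/(c['position'][2]-z))
print(c['position'])
```

```text
w2 [[274, 301], [274, 300], [274, 300]] 162
w3 [[267, 293], [268, 292], [268, 293]] 155
0.122 [[276.57824064 151.62626165]
 [276.47069906 153.15645689]] 29.375403623268106
0.129 [[276.45178321 153.42561541]
 [276.33169204 155.13447389]] 31.050296109810812
[0.34259846 0.33881826 0.25177076]
```

Call:
move_arm([
  {"linear": [0,0,0.3],"twist": 0,"fingers": 1},
  {"linear": [0,0,0.3],"twist": 0,"fingers": 1},
], grip_force=60)

```text
time: 2.53
tcp_pos: [0.3469, 0.2673, 0.107]
orientation: [0.001, 0.683, 0.73, 0.002]
contact_force: [-14.5, -5.9, 22.0]
finger_gap: 0.0099
```

Call:
move_arm([
  {"linear": [0,0,0],"twist": 0,"fingers": 1},
])

```text
time: 2.62
tcp_pos: [0.3471, 0.2673, 0.1089]
orientation: [0.001, 0.683, 0.73, 0.002]
contact_force: [-4.9, -2.4, 5.6]
finger_gap: 0.01
```

Run:
```python
from h import *
im,c=snap('wrist','w4.png')
g=im.max(2); print([ (np.nonzero(g[y,255:315]<110)[0][[0,-1]]+255).tolist() for y in (200,220,240)], [y for y in range(140,190) if (g[y,270:300]<110).sum()>8][0])
s=arm.sense();print(s['contact_force'],s['tcp_pos'],s['finger_gap'])
for z in (.122,.129): print(z,proj(c,[[0.3425-.006*0,.3262,z],[0.3425,.3262,z+.006]]))
```

```text
[[267, 292], [268, 292], [268, 293]] 155
[-7.12552072 -2.87795496  4.33536299] [0.34719748 0.26732906 0.10913401] 0.009762531995665269
0.122 [[276.80944567 152.04084381]
 [276.73271652 153.60127586]]
0.129 [[276.71921479 153.87586772]
 [276.63345731 155.62002322]]
```

Call:
move_arm([
  {"linear": [0,0,-0.3],"twist": 0,"fingers": 1},
  {"linear": [0,0,-0.3],"twist": 0,"fingers": 1},
  {"linear": [0,0,-0.3],"twist": 0,"fingers": 1},
  {"linear": [0,0,-0.3],"twist": 0,"fingers": 1},
], grip_force=90)

```text
time: 3.0
tcp_pos: [0.3499, 0.2675, 0.1241]
orientation: [0.003, 0.684, 0.73, 0.005]
contact_force: [2.0, -1.7, 3.1]
finger_gap: 0.0089
```

Run:
```python
from h import *
im,c=snap('wrist','w5.png')
g=im.max(2); print([ (np.nonzero(g[y,255:315]<110)[0][[0,-1]]+255).tolist() for y in (200,220,240)], [y for y in range(140,190) if (g[y,270:300]<110).sum()>8][0])
s=arm.sense();print(s['contact_force'],s['tcp_pos'],s['finger_gap'])
for z in (.122,.129,.14): print(z,proj(c,[[0.3425-.006*0,.3262,z],[0.3425,.3262,z+.006]]))
```

```text
[[268, 293], [268, 293], [268, 293]] 155
[ 0.35572351 -2.25062232  3.88960214] [0.35012677 0.2675524  0.1250178 ] 0.008802228170319734
0.122 [[270.64224098 148.65770183]
 [270.40541758 149.90212446]]
0.129 [[270.36398163 150.11986065]
 [270.1024347  151.49426288]]
0.14 [[269.86597724 152.73687377]
 [269.55697271 154.36080117]]
```

View pics/w5.png

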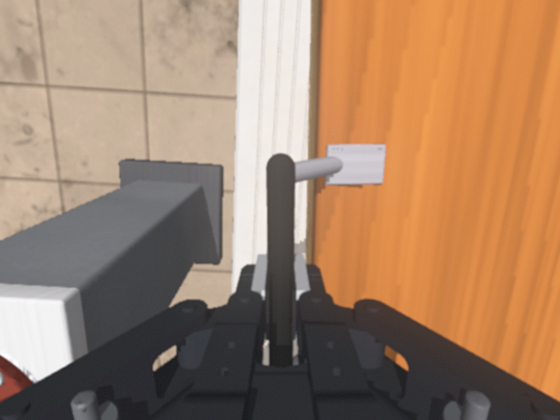

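```bash
cat >> h.py <<'E'
HX=.580
def arc(phi0,phi1,n):
    ph=np.linspace(phi0,phi1,n+1)
    for a,b in zip(ph[:-1],ph[1:]): print([0,round(23.6*(np.cos(a)-np.cos(b)),2),round(-23.6*(np.sin(b)-np.sin(a)),2)],round(b,3))
E
python3 - <<'E'
from h import *
arc(.235,1.723,30)
E
```

```text
[0, np.float64(0.3), np.float64(-1.13)] 0.285
[0, np.float64(0.36), np.float64(-1.11)] 0.334
[0, np.float64(0.41), np.float64(-1.1)] 0.384
[0, np.float64(0.47), np.float64(-1.07)] 0.433
[0, np.float64(0.52), np.float64(-1.05)] 0.483
[0, np.float64(0.57), np.float64(-1.02)] 0.533
[0, np.float64(0.62), np.float64(-0.99)] 0.582
[0, np.float64(0.67), np.float64(-0.96)] 0.632
[0, np.float64(0.71), np.float64(-0.93)] 0.681
[0, np.float64(0.76), np.float64(-0.89)] 0.731
[0, np.float64(0.8), np.float64(-0.85)] 0.781
[0, np.float64(0.84), np.float64(-0.81)] 0.83
[0, np.float64(0.88), np.float64(-0.77)] 0.88
[0, np.float64(0.92), np.float64(-0.72)] 0.929
[0, np.float64(0.95), np.float64(-0.68)] 0.979
[0, np.float64(0.99), np.float64(-0.63)] 1.029
[0, np.float64(1.02), np.float64(-0.58)] 1.078
[0, np.float64(1.04), np.float64(-0.53)] 1.128
[0, np.float64(1.07), np.float64(-0.48)] 1.177
[0, np.float64(1.09), np.float64(-0.42)] 1.227
[0, np.float64(1.11), np.float64(-0.37)] 1.277
[0, np.float64(1.13), np.float64(-0.31)] 1.326
[0, np.float64(1.14), np.float64(-0.26)] 1.376
[0, np.float64(1.15), np.float64(-0.2)] 1.425
[0, np.float64(1.16), np.float64(-0.14)] 1.475
[0, np.float64(1.17), np.float64(-0.08)] 1.525
[0, np.float64(1.17), np.float64(-0.03)] 1.574
[0, np.float64(1.17), np.float64(0.03)] 1.624
[0, np.float64(1.17), np.float64(0.09)] 1.673
[0, np.float64(1.16), np.float64(0.15)] 1.723
```

Call:
move_arm([
  {"linear": [0,0.3,-1.1],"twist": 0,"fingers": 1},
  {"linear": [0,0.35,-1.1],"twist": 0,"fingers": 1},
  {"linear": [0,0.4,-1.1],"twist": 0,"fingers": 1},
  {"linear": [0,0.45,-1.1],"twist": 0,"fingers": 1},
  {"linear": [0,0.5,-1.05],"twist": 0,"fingers": 1},
])

```text
time: 3.47
tcp_pos: [0.3731, 0.269, 0.1871]
orientation: [0.007, 0.684, 0.73, 0.009]
contact_force: [10.4, 0.5, -5.2]
finger_gap: 0.0086
```

```bash
cat >> h.py <<'E'
def st():
    s=arm.sense(); p=s['tcp_pos']; u=np.array([np.cos(.066),np.sin(.066)]); x=u@(np.array(p[:2])-[.580,.281])
    print('p',p.round(4),'yaw',round(yaw(),3),'F',np.round(s['contact_force'],1),'gap',round(s['finger_gap'],4),'t',s['time'],'x from hinge',x.round(4),'z over hinge',round(p[2]-.086,4))
    for h in (.012,.0187): print(h,'phi',np.arctan2(p[2]+h-.086,-x).round(3),'R',np.hypot(p[2]+h-.086,x).round(4))
E
python3 -c "
from h import *
st()"
```

```text
p [0.3731 0.269  0.1871] yaw 0.065 F [10.4  0.5 -5.2] gap 0.0086 t 3.4667 x from hinge -0.2072 z over hinge 0.1011
0.012 phi 0.5 R 0.2361
0.0187 phi 0.524 R 0.2394
```

Call:
move_arm([
  {"linear": [0,0.65,-1.05],"twist": 0,"fingers": 1},
  {"linear": [0,0.65,-1.0],"twist": 0,"fingers": 1},
  {"linear": [0,0.7,-0.95],"twist": 0,"fingers": 1},
  {"linear": [0,0.75,-0.95],"twist": 0,"fingers": 1},
  {"linear": [0,0.8,-0.9],"twist": 0,"fingers": 1},
  {"linear": [0,0.8,-0.85],"twist": 0,"fingers": 1},
])

```text
time: 3.97
tcp_pos: [0.4269, 0.2726, 0.2555]
orientation: [0.015, 0.684, 0.729, 0.019]
contact_force: [19.3, 3.2, -21.7]
finger_gap: 0.0083
```

```bash
python3 -c "
from h import *
st()"
```

```text
p [0.4269 0.2726 0.2555] yaw 0.062 F [ 19.3   3.2 -21.7] gap 0.0083 t 3.9667 x from hinge -0.1533 z over hinge 0.1695
0.012 phi 0.87 R 0.2376
0.0187 phi 0.887 R 0.2427
```

Call:
move_arm([
  {"linear": [0,0.6,-0.4],"twist": 0,"fingers": 1},
  {"linear": [0,0.7,-0.6],"twist": 0,"fingers": 1},
], grip_force=30)

```text
time: 4.13
tcp_pos: [0.4424, 0.2736, 0.2685]
orientation: [0.016, 0.685, 0.728, 0.021]
contact_force: [13.3, 1.2, -14.0]
finger_gap: 0.0087
```

```bash
python3 -c "
from h import *
st(); print(rot(arm.sense()['orientation']).as_matrix()[:,2], arm.sense()['ft_torque'])"
```

```text
p [0.4424 0.2736 0.2685] yaw 0.062 F [ 13.3   1.2 -14. ] gap 0.0087 t 4.1333 x from hinge -0.1378 z over hinge 0.1825
0.012 phi 0.954 R 0.2383
0.0187 phi 0.97 R 0.2438
[ 0.05243149  0.00945788 -0.99857973] [ 0.31432764 -2.49785733  0.02566563]
```

Call:
move_arm([
  {"linear": [0,1.05,-0.5],"twist": 0,"fingers": 1},
  {"linear": [0,1.05,-0.45],"twist": 0,"fingers": 1},
  {"linear": [0,1.1,-0.4],"twist": 0,"fingers": 1},
], grip_force=30)

```text
time: 4.38
tcp_pos: [0.4755, 0.2759, 0.2891]
orientation: [0.017, 0.685, 0.728, 0.024]
contact_force: [3.7, -0.5, 1.9]
finger_gap: 0.0084
```

```bash
python3 -c "
from h import *
st(); print(rot(arm.sense()['orientation']).as_matrix()[:,2], arm.sense()['ft_torque'])"
```

```text
p [0.4755 0.2759 0.2891] yaw 0.062 F [ 3.7 -0.5  1.9] gap 0.0084 t 4.3833 x from hinge -0.1046 z over hinge 0.2031
0.012 phi 1.118 R 0.2392
0.0187 phi 1.13 R 0.2452
[ 0.05779625  0.01148882 -0.99826229] [-0.09311676 -0.37254976  0.12989816]
```

Call:
move_arm([
  {"linear": [0,0.3,0.3],"twist": 0,"fingers": 1},
  {"linear": [0,0.3,0.3],"twist": 0,"fingers": 1},
  {"linear": [0,0.3,0.3],"twist": 0,"fingers": 1},
], grip_force=20)

```text
time: 4.63
tcp_pos: [0.488, 0.2768, 0.2947]
orientation: [0.021, 0.684, 0.728, 0.03]
contact_force: [-5.9, -3.5, 18.4]
finger_gap: 0.0081
```

```bash
python3 -c "
from h import *
st(); print(rot(arm.sense()['orientation']).as_matrix()[:,2], arm.sense()['ft_torque'])
snap('wrist','w6.png')"
```

```text
p [0.488  0.2768 0.2947] yaw 0.062 F [-5.9 -3.5 18.4] gap 0.0081 t 4.6333 x from hinge -0.0921 z over hinge 0.2087
0.012 phi 1.176 R 0.2392
0.0187 phi 1.186 R 0.2454
[ 0.07282048  0.01518624 -0.99722944] [-0.85495579  1.61832455  0.05152428]
```

View pics/w6.png

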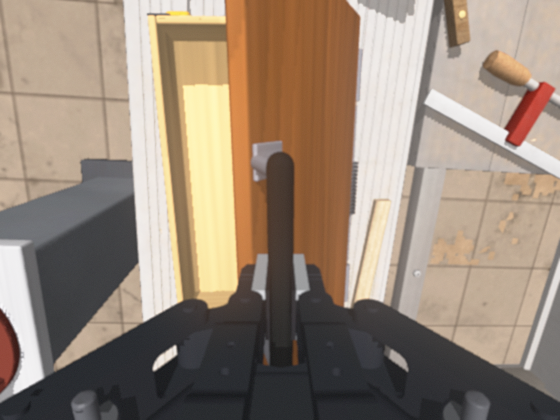

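Run:
```python
from h import *
arc(1.16,1.66,10)
```

```text
[0, np.float64(1.09), np.float64(-0.44)] 1.21
[0, np.float64(1.11), np.float64(-0.39)] 1.26
[0, np.float64(1.13), np.float64(-0.33)] 1.31
[0, np.float64(1.15), np.float64(-0.28)] 1.36
[0, np.float64(1.16), np.float64(-0.22)] 1.41
[0, np.float64(1.17), np.float64(-0.16)] 1.46
[0, np.float64(1.18), np.float64(-0.1)] 1.51
[0, np.float64(1.18), np.float64(-0.04)] 1.56
[0, np.float64(1.18), np.float64(0.02)] 1.61
[0, np.float64(1.18), np.float64(0.08)] 1.66
```

Call:
move_arm([
  {"linear": [0,1.1,-0.3],"twist": 0,"fingers": 1},
  {"linear": [0,1.1,-0.25],"twist": 0,"fingers": 1},
  {"linear": [0,1.1,-0.2],"twist": 0,"fingers": 1},
  {"linear": [0,1.1,-0.15],"twist": 0,"fingers": 1},
], grip_force=20)

```text
time: 5.02
tcp_pos: [0.5332, 0.2796, 0.31]
orientation: [0.023, 0.684, 0.728, 0.032]
contact_force: [0.7, 0.9, -4.8]
finger_gap: 0.0083
```

```bash
python3 -c "
from h import *
st(); print(rot(arm.sense()['orientation']).as_matrix()[:,2], arm.sense()['ft_torque'])"
```

```text
p [0.5332 0.2796 0.31  ] yaw 0.062 F [ 0.7  0.9 -4.8] gap 0.0083 t 5.0167 x from hinge -0.0468 z over hinge 0.224
0.012 phi 1.375 R 0.2405
0.0187 phi 1.38 R 0.2471
[ 0.07750307  0.01606989 -0.9968626 ] [-0.00563129  0.67137933 -0.00443732]
```

Call:
move_arm([
  {"linear": [0,1.15,-0.1],"twist": 0,"fingers": 1},
  {"linear": [0,1.15,-0.05],"twist": 0,"fingers": 1},
  {"linear": [0,1.15,0.0],"twist": 0,"fingers": 1},
  {"linear": [0,1.15,0.05],"twist": 0,"fingers": 1},
  {"linear": [0,1.15,0.1],"twist": 0,"fingers": 1},
], grip_force=20)

```text
time: 5.43
tcp_pos: [0.5935, 0.2833, 0.316]
orientation: [0.023, 0.684, 0.728, 0.033]
contact_force: [0.9, 2.3, -9.5]
finger_gap: 0.0086
```

```bash
python3 -c "
from h import *
st(); print(rot(arm.sense()['orientation']).as_matrix()[:,2], arm.sense()['ft_torque'])"
```

```text
p [0.5935 0.2833 0.316 ] yaw 0.062 F [ 0.9  2.3 -9.5] gap 0.0086 t 5.4333 x from hinge 0.0137 z over hinge 0.23
0.012 phi 1.627 R 0.2424
0.0187 phi 1.626 R 0.2491
[ 0.07804213  0.01647232 -0.99681397] [ 0.26188843  0.541536   -0.15687647]
```

Nearly at the stop; the last bit slowly.

Call:
move_arm([
  {"linear": [0,0.8,0.2],"twist": 0,"fingers": 1},
  {"linear": [0,0.7,0.2],"twist": 0,"fingers": 1},
  {"linear": [0,0.5,0.15],"twist": 0,"fingers": 1},
  {"linear": [0,0.4,0.1],"twist": 0,"fingers": 1},
], grip_force=20)

```text
time: 5.77
tcp_pos: [0.618, 0.286, 0.3139]
orientation: [0.021, 0.683, 0.729, 0.033]
contact_force: [-29.8, -6.2, 10.3]
finger_gap: 0.0083
```

```bash
python3 -c "
from h import *
st(); print(rot(arm.sense()['orientation']).as_matrix()[:,2], arm.sense()['ft_torque'])
snap('scene','s7.png');snap('top','t7.png');st()"
```

```text
p [0.618  0.286  0.3139] yaw 0.064 F [-29.8  -6.2  10.3] gap 0.0083 t 5.7667 x from hinge 0.0382 z over hinge 0.2279
0.012 phi 1.729 R 0.2429
0.0187 phi 1.725 R 0.2496
[ 0.07532891  0.01901866 -0.99697735] [-1.3387438   6.20959607  0.55985927]
p [0.6172 0.2859 0.314 ] yaw 0.064 F [-18.7  -4.9   5.7] gap 0.0081 t 5.8667 x from hinge 0.0374 z over hinge 0.228
0.012 phi 1.725 R 0.2429
0.0187 phi 1.721 R 0.2496
```

View pics/s7.png

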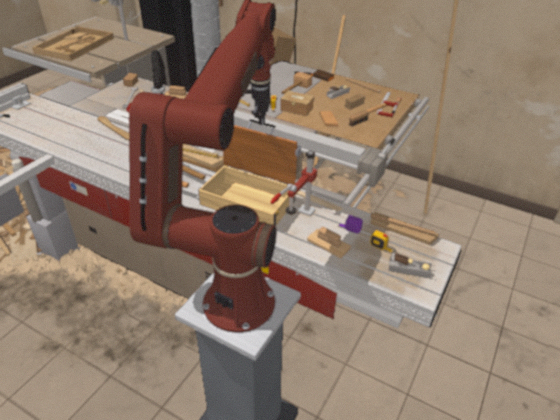

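Call:
move_arm([
  {"linear": [0,-0.1,0],"twist": 0,"fingers": 0.8},
  {"linear": [0,0,0],"twist": 0,"fingers": 0.6},
  {"linear": [0,0,0],"twist": 0,"fingers": 0.4},
  {"linear": [0,0,-0.5],"twist": 0,"fingers": 0.3},
  {"linear": [0,0,-2],"twist": 0,"fingers": 0.3},
  {"linear": [0,0,-3],"twist": 0,"fingers": 0.3},
])

```text
time: 6.37
tcp_pos: [0.6096, 0.2845, 0.366]
orientation: [0.018, 0.684, 0.729, 0.028]
contact_force: [0.5, 0.2, 0.9]
finger_gap: 0.0598
```

```bash
python3 -c "
from h import *
st(); print(rot(arm.sense()['orientation']).as_matrix()[:,2], arm.sense()['ft_torque'])
snap('wrist','w8.png')"
```

```text
p [0.6096 0.2845 0.366 ] yaw 0.064 F [0.5 0.2 0.9] gap 0.0598 t 6.3667 x from hinge 0.0297 z over hinge 0.28
0.012 phi 1.672 R 0.2935
0.0187 phi 1.67 R 0.3002
[ 0.06451138  0.01612012 -0.99778676] [0.04923458 0.00568299 0.01419101]
```

View pics/w8.png

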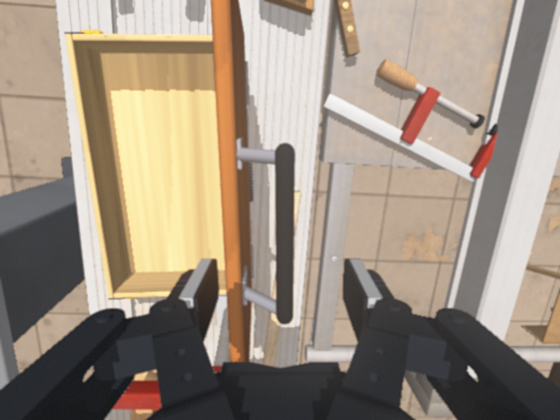

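Run:
```python
from h import *
plan([0.42,-0.10,0.35],-0.12,12)
```

```text
p [0.6101 0.2844 0.3739] yaw 0.0639 dyaw -0.184 step mm 35.8 F [-0.4 -0.2  5.1] gap 0.0598 t 6.4167
[np.float64(-3.1), np.float64(-1.8), np.float64(0.2)] tw 0.015
[np.float64(-3.1), np.float64(-1.7), np.float64(0.2)] tw 0.015
[np.float64(-3.1), np.float64(-1.7), np.float64(0.2)] tw 0.015
[np.float64(-3.2), np.float64(-1.6), np.float64(0.2)] tw 0.015
[np.float64(-3.2), np.float64(-1.6), np.float64(0.2)] tw 0.015
[np.float64(-3.2), np.float64(-1.5), np.float64(0.2)] tw 0.015
[np.float64(-3.2), np.float64(-1.5), np.float64(0.2)] tw 0.015
[np.float64(-3.3), np.float64(-1.4), np.float64(0.2)] tw 0.015
[np.float64(-3.3), np.float64(-1.4), np.float64(0.2)] tw 0.015
[np.float64(-3.3), np.float64(-1.3), np.float64(0.2)] tw 0.015
[np.float64(-3.3), np.float64(-1.3), np.float64(0.2)] tw 0.015
[np.float64(-3.4), np.float64(-1.2), np.float64(0.2)] tw 0.015
```

Call:
move_arm([
  {"linear": [-3.1,-1.8,0],"twist": 0.015,"fingers": 0},
  {"linear": [-3.1,-1.7,0],"twist": 0.015,"fingers": 0},
  {"linear": [-3.1,-1.7,0],"twist": 0.015,"fingers": 0},
  {"linear": [-3.2,-1.6,0],"twist": 0.015,"fingers": 0},
  {"linear": [-3.2,-1.6,0],"twist": 0.015,"fingers": 0},
  {"linear": [-3.2,-1.5,0],"twist": 0.015,"fingers": 0},
  {"linear": [-3.2,-1.5,0],"twist": 0.015,"fingers": 0},
  {"linear": [-3.2,-1.4,0],"twist": 0.015,"fingers": 0},
])

```text
time: 7.08
tcp_pos: [0.486, 0.0264, 0.362]
orientation: [0.022, 0.725, 0.688, 0.037]
contact_force: [0.7, -0.4, 1.0]
finger_gap: 0.0856
```

Call:
move_arm([
  {"linear": [-3.3,-1.4,0.2],"twist": 0.015,"fingers": 0},
  {"linear": [-3.3,-1.3,0.2],"twist": 0.015,"fingers": 0},
  {"linear": [-3.3,-1.3,0.2],"twist": 0.015,"fingers": 0},
  {"linear": [-3.4,-1.2,0.2],"twist": 0.015,"fingers": 0},
  {"linear": [0,0,0],"twist": 0,"fingers": 0},
])

```text
time: 7.5
tcp_pos: [0.4202, -0.1121, 0.3492]
orientation: [0.026, 0.748, 0.662, 0.039]
contact_force: [0.8, 0.6, 0.2]
finger_gap: 0.0853
```

Run:
```python
from h import *
im,c=snap('wrist','w9.png'); t,ct=snap('top','t9.png'); sc,cs=snap('scene')
cv2.imwrite('pics/t9c.png',cv2.resize(t[150:280,160:480,::-1],None,fx=2.5,fy=2.5,interpolation=cv2.INTER_CUBIC))
st(); print(rot(arm.sense()['orientation']).as_matrix()[:,2])
```

```text
p [ 0.4222 -0.1076  0.3501] yaw -0.117 F [ 0.6  0.4 -0.1] gap 0.0855 t 7.65 x from hinge -0.1831 z over hinge 0.2641
0.012 phi 0.985 R 0.3313
0.0187 phi 0.996 R 0.3369
[ 0.09445448  0.01508526 -0.99541488]
```

View pics/w9.png

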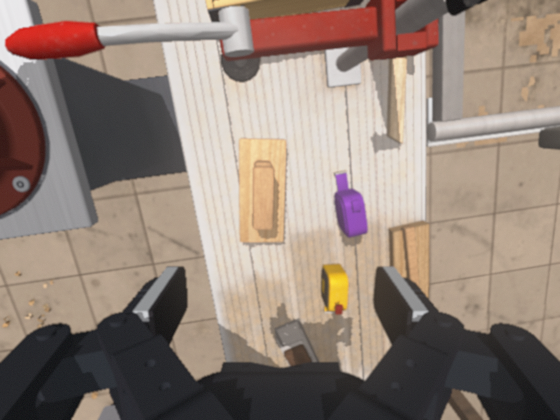

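View pics/t9c.png

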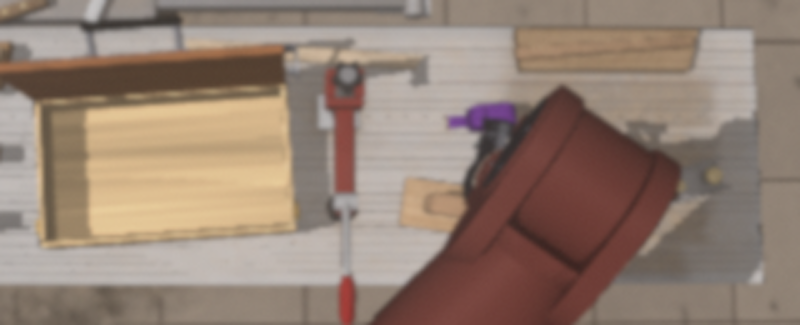

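Call:
move_arm([
  {"linear": [0,4,0.4],"twist": 0,"fingers": 0},
  {"linear": [0,4,0.4],"twist": 0,"fingers": 0},
  {"linear": [0,0,0],"twist": 0,"fingers": 0},
])

```text
time: 7.9
tcp_pos: [0.5054, -0.1131, 0.3505]
orientation: [0.027, 0.745, 0.665, 0.041]
contact_force: [-0.3, -0.8, -1.2]
finger_gap: 0.0852
```

Run:
```python
from h import *
st(); print(rot(arm.sense()['orientation']).as_matrix()[:,2])
```

```text
p [ 0.5054 -0.1131  0.3505] yaw -0.114 F [-0.3 -0.8 -1.2] gap 0.0852 t 7.9 x from hinge -0.1004 z over hinge 0.2645
0.012 phi 1.222 R 0.2941
0.0187 phi 1.23 R 0.3005
[ 0.09735795  0.01413274 -0.99514908]
```

Call:
move_arm([
  {"linear": [0,-1,-0.1],"twist": 0,"fingers": 0},
  {"linear": [0,-1,-0.1],"twist": 0,"fingers": 0},
  {"linear": [0,-1,-0.1],"twist": 0,"fingers": 0},
  {"linear": [0,-1,-0.1],"twist": 0,"fingers": 0},
  {"linear": [0,-1,-0.1],"twist": 0,"fingers": 0},
])

```text
time: 8.32
tcp_pos: [0.4546, -0.1007, 0.35]
orientation: [0.025, 0.741, 0.67, 0.041]
contact_force: [-0.6, -0.6, -0.4]
finger_gap: 0.0853
```

Run:
```python
from h import *
st(); print(rot(arm.sense()['orientation']).as_matrix()[:,2])
```

```text
p [ 0.4546 -0.1007  0.35  ] yaw -0.101 F [-0.6 -0.6 -0.4] gap 0.0853 t 8.3167 x from hinge -0.1503 z over hinge 0.264
0.012 phi 1.072 R 0.3143
0.0187 phi 1.082 R 0.3202
[ 0.09482191  0.01754393 -0.99533965]
```

Run:
```python
from h import *
im,c=snap('wrist','w10.png')
np.save('w10.npy',c,allow_pickle=True)
```

```text
(no output)
```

View pics/w10.png

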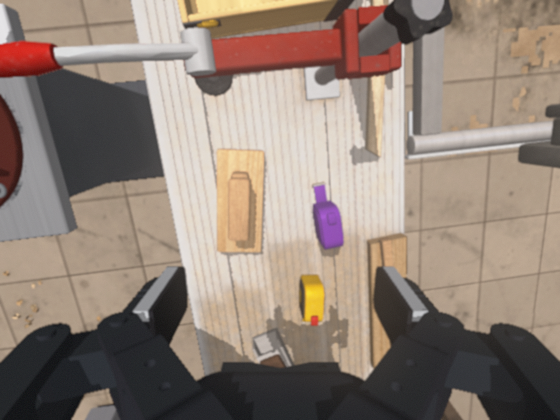

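Run:
```python
from h import *
c=np.load('w10.npy',allow_pickle=True).item()
im=cv2.imread('pics/w10.png')
cv2.imwrite('pics/w10c.png',cv2.resize(im[130:380,190:350],None,fx=2.4,fy=2.4,interpolation=cv2.INTER_CUBIC))
b=[onz(c,u,v,.02) for u,v in [(217.5,149),(264.5,150),(262,253),(217.5,252)]]
print(np.round(b,4),np.mean(b,0))
h=[onz(c,u,v,.067) for u,v in [(229,177),(250,177),(250,244),(227,243)]]
print(np.round(h,4),np.mean(h,0))
```

```text
[[ 0.3995 -0.056   0.02  ]
 [ 0.4668 -0.0647  0.02  ]
 [ 0.4447 -0.2246  0.02  ]
 [ 0.3757 -0.2134  0.02  ]] [ 0.42166106 -0.13969229  0.02      ]
[[ 0.414  -0.0916  0.067 ]
 [ 0.4417 -0.0948  0.067 ]
 [ 0.4298 -0.1895  0.067 ]
 [ 0.398  -0.1837  0.067 ]] [ 0.42086985 -0.13990803  0.067     ]
```

View pics/w10c.png

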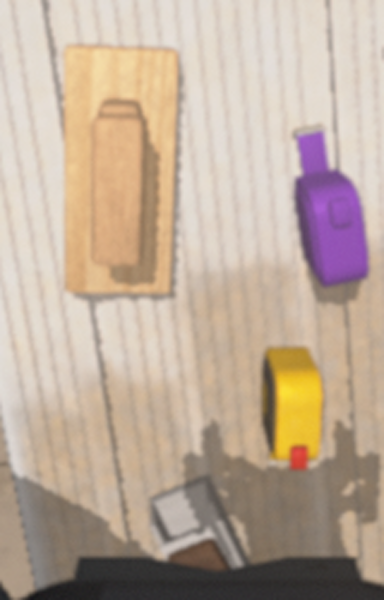

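```bash
cat >> h.py <<'E'
def plan2(G,psi,n,h=.0187):
    """bring grasp point (h behind TCP) to G; heading psi; n rows, full orientation"""
    s=arm.sense(); M=rot(s['orientation']).as_matrix(); y0=yaw(); d=(psi-y0+np.pi)%(2*np.pi)-np.pi
    P=np.array(G)+h*M[:,2]; D=P-s['tcp_pos']
    print('p',s['tcp_pos'].round(4),'yaw',round(y0,3),'z',M[:,2].round(3),'F',np.round(s['contact_force'],1),'gap',round(s['finger_gap'],4),'t',round(s['time'],2),'step mm',round(1000*np.linalg.norm(D)/n,1),'to',P.round(3))
    for i in range(n):
        Mi=R.from_euler('z',d*i/n).as_matrix()@M
        print((100*Mi.T@D/n).round(2).tolist(),'tw',round(-d/n,3))
E
python3 - <<'E'
from h import *
plan2([.4213,-.1398,.12],-.145,7)
E
```

```text
p [ 0.4533 -0.1003  0.3508] yaw -0.101 z [ 0.095  0.017 -0.995] F [-0.5  0.3  1.8] gap 0.0854 t 8.37 step mm 36.3 to [ 0.423 -0.139  0.101]
[-0.69, -0.7, 3.5] tw 0.006
[-0.7, -0.7, 3.5] tw 0.006
[-0.7, -0.69, 3.5] tw 0.006
[-0.7, -0.69, 3.5] tw 0.006
[-0.7, -0.69, 3.5] tw 0.006
[-0.71, -0.68, 3.5] tw 0.006
[-0.71, -0.68, 3.5] tw 0.006
```

Call:
move_arm([
  {"linear": [-0.7,-0.7,3.5],"twist": 0.006,"fingers": 0},
  {"linear": [-0.7,-0.7,3.5],"twist": 0.006,"fingers": 0},
  {"linear": [-0.7,-0.7,3.5],"twist": 0.006,"fingers": 0},
  {"linear": [-0.7,-0.7,3.5],"twist": 0.006,"fingers": 0},
  {"linear": [-0.7,-0.7,3.5],"twist": 0.006,"fingers": 0},
  {"linear": [-0.7,-0.7,3.5],"twist": 0.006,"fingers": 0},
  {"linear": [-0.7,-0.7,3.3],"twist": 0.006,"fingers": 0},
  {"linear": [0,0,0],"twist": 0,"fingers": 0},
])

```text
time: 9.03
tcp_pos: [0.4221, -0.1367, 0.1017]
orientation: [0.035, 0.752, 0.657, 0.045]
contact_force: [-1.1, 0.6, -0.5]
finger_gap: 0.0854
```

Run:
```python
from h import *
plan2([.4213,-.1398,.053],-.145,3)
snap('wrist','w11.png')
```

```text
p [ 0.4221 -0.1367  0.1017] yaw -0.136 z [ 0.114  0.006 -0.993] F [-1.1  0.6 -0.5] gap 0.0854 t 9.03 step mm 22.4 to [ 0.423 -0.14   0.034]
[-0.14, -0.19, 2.23] tw 0.003
[-0.14, -0.19, 2.23] tw 0.003
[-0.14, -0.19, 2.23] tw 0.003
```

View pics/w11.png

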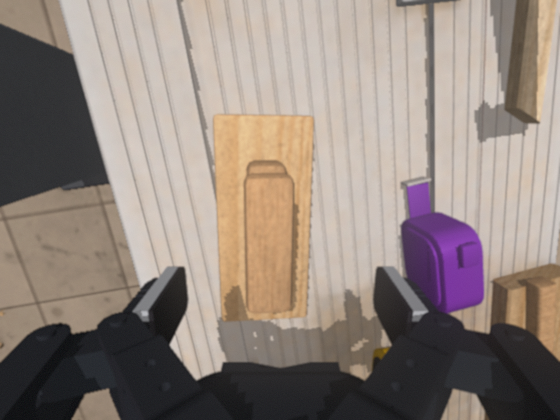

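Call:
move_arm([
  {"linear": [0,0,-3.5],"twist": 0,"fingers": 0},
  {"linear": [0,0,-3.5],"twist": 0,"fingers": 0},
  {"linear": [0,0,-3.5],"twist": 0,"fingers": 0},
  {"linear": [0,0,0],"twist": 0,"fingers": 0},
])

```text
time: 9.42
tcp_pos: [0.4107, -0.1351, 0.2221]
orientation: [0.04, 0.75, 0.658, 0.047]
contact_force: [0.9, -0.9, 1.4]
finger_gap: 0.0851
```

Run:
```python
from h import *
plan2([.4213,-.1398,.12],-.145,1)
```

```text
p [ 0.4107 -0.1351  0.2221] yaw -0.132 z [ 0.123  0.001 -0.992] F [ 0.9 -0.9  1.4] gap 0.0851 t 9.42 step mm 121.5 to [ 0.424 -0.14   0.101]
[-0.51, -0.14, 12.13] tw 0.013
```

Call:
move_arm([
  {"linear": [0,0,1],"twist": 0,"fingers": 0},
  {"linear": [0,0,1],"twist": 0,"fingers": 0},
  {"linear": [0,0,1],"twist": 0,"fingers": 0},
  {"linear": [0,0,1],"twist": 0,"fingers": 0},
  {"linear": [0,0,1],"twist": 0,"fingers": 0},
  {"linear": [0,0,1],"twist": 0,"fingers": 0},
  {"linear": [0,0,1],"twist": 0,"fingers": 0},
  {"linear": [0,0,1],"twist": 0,"fingers": 0},
])

```text
time: 10.08
tcp_pos: [0.4243, -0.1348, 0.1427]
orientation: [0.045, 0.749, 0.659, 0.048]
contact_force: [1.2, -0.2, -1.2]
finger_gap: 0.0851
```

Run:
```python
from h import *
plan2([.4213,-.1398,.12],-.145,1)
```

```text
p [ 0.4243 -0.1348  0.1427] yaw -0.128 z [ 0.132 -0.005 -0.991] F [ 1.2 -0.2 -1.2] gap 0.0851 t 10.08 step mm 41.5 to [ 0.424 -0.14   0.101]
[-0.57, -0.53, 4.08] tw 0.017
```

Run:
```python
from h import *
s=arm.sense(); print(s['qpos'].round(4),s['tau'].round(2),s['dq'].round(4))
```

```text
[-0.658  -0.569  -0.6498  1.3823  0.0768  1.0444] [-1.100e-01 -2.501e+01  5.289e+01 -4.600e-01  2.900e-01 -4.000e-02] [ 0.0289  0.0603 -0.2194 -0.2602 -0.0045  0.0276]
```

Call:
move_arm([
  {"linear": [0,0,0],"twist": 0,"fingers": 0},
  {"linear": [0,0,0],"twist": 0,"fingers": 0},
  {"linear": [0,0,0],"twist": 0,"fingers": 0},
  {"linear": [0,0,0],"twist": 0,"fingers": 0},
])

```text
time: 10.42
tcp_pos: [0.4228, -0.1334, 0.1381]
orientation: [0.042, 0.749, 0.659, 0.047]
contact_force: [-0.1, 0.5, 0.1]
finger_gap: 0.0854
```

Run:
```python
from h import *
s=arm.sense(); print(s['qpos'].round(4),s['tau'].round(2),s['dq'].round(4),rot(s['orientation']).as_matrix()[:,2])
```

```text
[-0.6578 -0.5662 -0.6556  1.3801  0.0768  1.0446] [ 4.000e-02 -2.402e+01  5.112e+01 -1.150e+00  2.800e-01  0.000e+00] [-0.0014  0.      0.0042  0.0009 -0.0001  0.0008] [ 1.26713499e-01 -9.55717882e-04 -9.91938897e-01]
```

Call:
move_arm([
  {"linear": [0,-1.5,-0.2],"twist": 0,"fingers": 0},
  {"linear": [0,-1.5,-0.2],"twist": 0,"fingers": 0},
  {"linear": [0,-1.5,-0.2],"twist": 0,"fingers": 0},
  {"linear": [0,-1.5,-0.2],"twist": 0,"fingers": 0},
])

```text
time: 10.75
tcp_pos: [0.363, -0.1263, 0.1406]
orientation: [0.044, 0.749, 0.66, 0.048]
contact_force: [-1.1, -0.9, -0.0]
finger_gap: 0.0853
```

```bash
cat >> h.py <<'E'
def q():
    s=arm.sense(); print(s['tcp_pos'].round(4),'r',np.hypot(*s['tcp_pos'][:2]).round(3),'q',s['qpos'].round(3),'z',rot(s['orientation']).as_matrix()[:,2].round(4),'yaw',round(yaw(),4),'F',s['contact_force'].round(1),'t',round(s['time'],2))
E
python3 -c "
from h import *
q()"
```

```text
[ 0.363  -0.1263  0.1406] r 0.384 q [-0.752 -0.798 -0.794  1.479  0.087  0.948] z [ 0.1291 -0.0023 -0.9916] yaw -0.1267 F [-1.1 -0.9 -0. ] t 10.75
```

Call:
move_arm([
  {"linear": [0,-1.5,0],"twist": 0,"fingers": 0},
  {"linear": [0,-1.5,0],"twist": 0,"fingers": 0},
  {"linear": [0,-1.5,0],"twist": 0,"fingers": 0},
  {"linear": [0,-1.5,0],"twist": 0,"fingers": 0},
])

```text
time: 11.08
tcp_pos: [0.3302, -0.1323, 0.1372]
orientation: [0.024, 0.749, 0.661, 0.042]
contact_force: [0.1, -0.0, -0.0]
finger_gap: 0.0852
```

```bash
python3 -c "
from h import *
q()"
```

```text
[ 0.3302 -0.1323  0.1372] r 0.356 q [-0.831 -0.841 -0.821  1.541  0.083  0.866] z [ 0.095   0.0191 -0.9953] yaw -0.1257 F [ 0.1 -0.  -0. ] t 11.08
```

```bash
python3 -c "
from h import *
print(arm.sense()['qpos']); print([a for a in dir(arm) if a[0]!='_'])"
```

```text
[-0.83129885 -0.84097453 -0.8208624   1.54086168  0.08316078  0.86589869]
['Unreachable', 'capture', 'finish_job', 'get_calibration', 'pinch_z', 'sense']
```

Call:
move_arm([
  {"linear": [0,-0.5,0],"twist": 0,"fingers": 0},
])

```text
time: 11.17
tcp_pos: [0.3279, -0.134, 0.1378]
orientation: [0.023, 0.749, 0.661, 0.041]
contact_force: [-0.1, -0.2, -0.5]
finger_gap: 0.0855
```

```bash
python3 -c "
from h import *
q(); print(arm.sense()['qpos'][1],arm.sense()['dq'])"
```

```text
[ 0.3279 -0.134   0.1378] r 0.354 q [-0.839 -0.841 -0.82   1.545  0.082  0.858] z [ 0.0922  0.0201 -0.9955] yaw -0.1261 F [-0.1 -0.2 -0.5] t 11.17
-0.840989217706367 [-0.07224278 -0.00065527  0.01469964  0.04171783 -0.00493464 -0.06986119]
```

Call:
move_arm([
  {"linear": [0,-1.5,0],"twist": 0,"fingers": 0},
  {"linear": [0,-1.5,0],"twist": 0,"fingers": 0},
  {"linear": [0,-1.5,0],"twist": 0,"fingers": 0},
  {"linear": [0,-1.5,0],"twist": 0,"fingers": 0},
])

```text
time: 11.5
tcp_pos: [0.3003, -0.1465, 0.139]
orientation: [0.003, 0.748, 0.662, 0.036]
contact_force: [-1.2, -1.0, -0.6]
finger_gap: 0.0854
```

```bash
python3 -c "
from h import *
q(); print(arm.sense()['qpos'][1],arm.sense()['dq'])"
```

```text
[ 0.3003 -0.1465  0.139 ] r 0.334 q [-0.925 -0.841 -0.816  1.596  0.073  0.767] z [ 0.0576  0.044  -0.9974] yaw -0.1228 F [-1.2 -1.  -0.6] t 11.5
-0.840803706958301 [-0.28317251  0.00181029  0.00953807  0.15797814 -0.03337127 -0.29506242]
```

Call:
move_arm([
  {"linear": [0.5,-1.5,0],"twist": 0,"fingers": 0},
  {"linear": [0.5,-1.5,0],"twist": 0,"fingers": 0},
  {"linear": [0.5,-1.5,0],"twist": 0,"fingers": 0},
  {"linear": [0.5,-1.5,0],"twist": 0,"fingers": 0},
])

```text
time: 11.83
tcp_pos: [0.2761, -0.142, 0.143]
orientation: [-0.024, 0.748, 0.662, 0.032]
contact_force: [-0.4, 0.5, 0.3]
finger_gap: 0.0853
```

```bash
python3 -c "
from h import *
q(); plan2([.4213,-.1398,.12],-.145,8)"
```

```text
[ 0.2761 -0.142   0.143 ] r 0.311 q [-0.968 -0.841 -0.809  1.657  0.057  0.723] z [ 0.0161  0.0772 -0.9969] yaw -0.1217 F [-0.4  0.5  0.3] t 11.83
p [ 0.2761 -0.142   0.143 ] yaw -0.122 z [ 0.016  0.077 -0.997] F [-0.4  0.5  0.3] gap 0.0853 t 11.83 step mm 18.9 to [ 0.422 -0.138  0.101]
[0.22, 1.8, 0.55] tw 0.003
[0.23, 1.8, 0.55] tw 0.003
[0.23, 1.79, 0.55] tw 0.003
[0.24, 1.79, 0.55] tw 0.003
[0.24, 1.79, 0.55] tw 0.003
[0.25, 1.79, 0.55] tw 0.003
[0.26, 1.79, 0.55] tw 0.003
[0.26, 1.79, 0.55] tw 0.003
```

Call:
move_arm([
  {"linear": [0.2,1.8,0.5],"twist": 0.003,"fingers": 0},
  {"linear": [0.2,1.8,0.5],"twist": 0.003,"fingers": 0},
  {"linear": [0.2,1.8,0.5],"twist": 0.003,"fingers": 0},
  {"linear": [0.2,1.8,0.5],"twist": 0.003,"fingers": 0},
  {"linear": [0.3,1.8,0.5],"twist": 0.003,"fingers": 0},
  {"linear": [0.3,1.8,0.5],"twist": 0.003,"fingers": 0},
  {"linear": [0.3,1.8,0.5],"twist": 0.003,"fingers": 0},
  {"linear": [0.3,1.8,0.5],"twist": 0,"fingers": 0},
])

```text
time: 12.5
tcp_pos: [0.4247, -0.1389, 0.1056]
orientation: [-0.025, 0.756, 0.653, 0.03]
contact_force: [0.3, 0.8, -0.1]
finger_gap: 0.0854
```

```bash
python3 -c "
from h import *
q(); 
snap('wrist','w12.png'); plan2([.4213,-.1398,.053],-.145,4)"
```

```text
[ 0.4247 -0.1389  0.1056] r 0.447 q [-0.659 -0.336 -0.541  1.402  0.068  1.057] z [ 0.0125  0.0766 -0.997 ] yaw -0.1468 F [ 0.3  0.8 -0.1] t 12.5
p [ 0.4266 -0.1388  0.1045] yaw -0.147 z [ 0.013  0.077 -0.997] F [ 0.9  0.8 -1.2] gap 0.0855 t 12.55 step mm 17.6 to [ 0.422 -0.138  0.034]
[-0.14, -0.13, 1.75] tw -0.0
[-0.14, -0.13, 1.75] tw -0.0
[-0.14, -0.13, 1.75] tw -0.0
[-0.14, -0.13, 1.75] tw -0.0
```

View pics/w12.png

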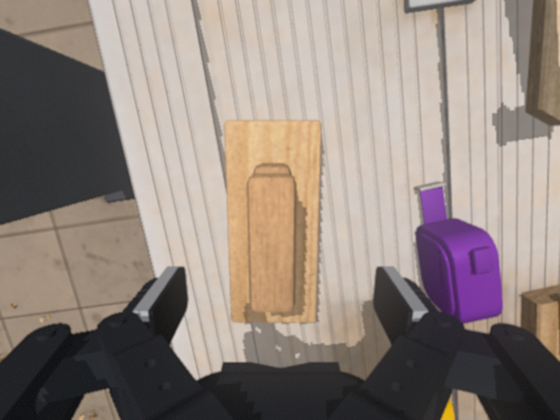

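Call:
move_arm([
  {"linear": [-0.1,-0.15,1.7],"twist": 0,"fingers": 0},
  {"linear": [-0.1,-0.15,1.7],"twist": 0,"fingers": 0},
  {"linear": [-0.1,-0.15,1.7],"twist": 0,"fingers": 0.1},
  {"linear": [-0.1,-0.1,1.6],"twist": 0,"fingers": 0.2},
  {"linear": [0,0,0],"twist": 0,"fingers": 0.4},
  {"linear": [0,0,0],"twist": 0,"fingers": 0.55},
  {"linear": [0,0,0],"twist": 0,"fingers": 0.75},
  {"linear": [0,0,0],"twist": 0,"fingers": 0.75},
], grip_force=50)

```text
time: 13.22
tcp_pos: [0.4209, -0.1356, 0.0358]
orientation: [-0.028, 0.755, 0.655, 0.029]
contact_force: [-0.3, -0.5, -2.2]
finger_gap: 0.0291
```

```bash
python3 -c "
from h import *
q(); print(arm.sense()['finger_gap'],arm.sense()['ft_torque'])
snap('wrist','w13.png')"
```

```text
[ 0.4209 -0.1356  0.0358] r 0.442 q [-0.658 -0.298 -0.64   1.272  0.068  1.053] z [ 0.0077  0.0801 -0.9968] yaw -0.1418 F [-0.3 -0.5 -2.2] t 13.22
0.029133811476683355 [-0.11058079 -0.00033215  0.02772563]
```

View pics/w13.png

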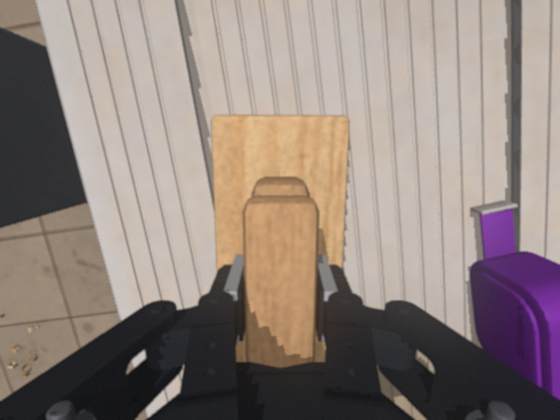

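Run:
```python
from h import *
c=arm.get_calibration('top')
im=cv2.imread('pics/t9.png')
cv2.imwrite('pics/t9d.png',cv2.resize(im[160:260,155:300],None,fx=5.5,fy=5.5,interpolation=cv2.INTER_CUBIC))
def P(x,y,z): return onz(c,160+(x+.5)/2.5-.5,150+(y+.5)/2.5-.5,z)
for x,y in [(41,247),(297,231),(287,88)]: print(P(x,y,.08))
u=np.array([np.cos(.066),np.sin(.066)]);v=np.array([-u[1],u[0]])
C=np.array([.580,.281])-.103*u;print(C)
for a,b in [(-.103,.1755),(-.103,-.1755),(.103,-.1755),(.095,-.1675),(-.095,-.1675),(-.095,.1675)]:
  z=.08 ; Q=np.r_[C+a*u+b*v,z]; px=proj(c,Q); print(a,b,((px-[155,160]+.5)*5.5-.5).round(1))
```

```text
[0.3633441  0.43936978 0.08      ]
[0.38557356 0.08900807 0.08      ]
[0.58338559 0.10286567 0.08      ]
[0.47722425 0.27420693]
-0.103 0.1755 [113.2 489.7]
-0.103 -0.1755 [676.2 453.1]
0.103 -0.1755 [654.7 126.4]
0.095 -0.1675 [642.9 139.7]
-0.095 -0.1675 [662.5 441.1]
-0.095 0.1675 [125.4 476.1]
```

View pics/t9d.png

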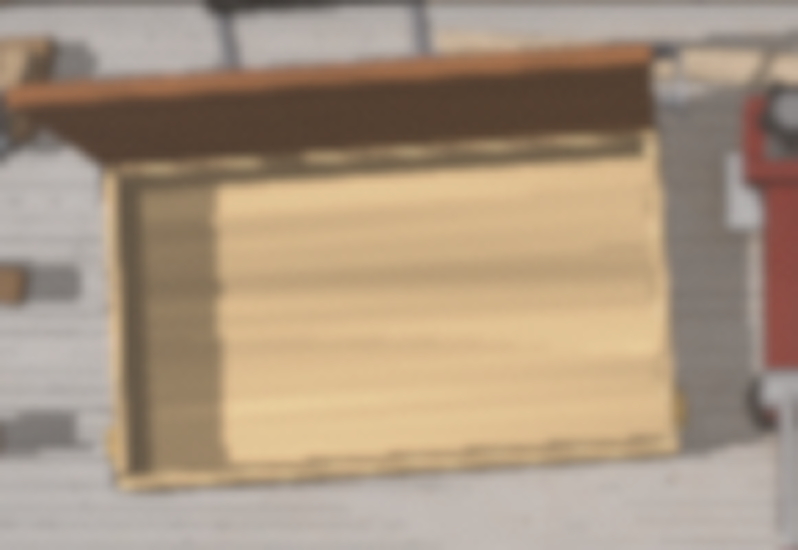

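Call:
move_arm([
  {"linear": [0,0,0],"twist": 0,"fingers": 1},
  {"linear": [0,0,-0.5],"twist": 0,"fingers": 1},
  {"linear": [0,0,-2],"twist": 0,"fingers": 1},
  {"linear": [0.2,0,-3.5],"twist": 0,"fingers": 1},
  {"linear": [0.2,0,-3.8],"twist": 0,"fingers": 1},
  {"linear": [0.2,0,-3.8],"twist": 0,"fingers": 1},
  {"linear": [0.2,0,-3.8],"twist": 0,"fingers": 1},
  {"linear": [0.2,0,-3.8],"twist": 0,"fingers": 1},
], grip_force=60)

```text
time: 13.93
tcp_pos: [0.4169, -0.1401, 0.2525]
orientation: [-0.033, 0.755, 0.655, 0.028]
contact_force: [-0.1, -0.6, -2.3]
finger_gap: 0.0295
```

Call:
move_arm([
  {"linear": [0.2,0,-3.8],"twist": 0,"fingers": 1},
  {"linear": [0.2,0,-3.8],"twist": 0,"fingers": 1},
  {"linear": [0.2,0,-2],"twist": 0,"fingers": 1},
], grip_force=60)

```text
time: 14.18
tcp_pos: [0.4173, -0.1424, 0.3592]
orientation: [-0.029, 0.755, 0.655, 0.029]
contact_force: [0.4, 0.1, -2.1]
finger_gap: 0.0292
```

```bash
python3 -c "
from h import *
q(); print(arm.sense()['finger_gap'],arm.sense()['ft_torque'])
plan2([.4368,.350,.36],.066,15)
snap('wrist','w14.png')"
```

```text
[ 0.4173 -0.1424  0.3592] r 0.441 q [-0.676 -0.262 -0.016  1.864  0.067  1.035] z [ 0.005   0.0819 -0.9966] yaw -0.1415 F [ 0.4  0.1 -2.1] t 14.18
0.029245670872410142 [-0.14253593 -0.09138106 -0.0226402 ]
p [ 0.4173 -0.1424  0.3592] yaw -0.142 z [ 0.005  0.082 -0.997] F [ 0.4  0.1 -2.1] gap 0.0292 t 14.18 step mm 33.0 to [0.437 0.352 0.341]
[3.26, -0.33, 0.39] tw -0.014
[3.26, -0.29, 0.39] tw -0.014
[3.27, -0.24, 0.39] tw -0.014
[3.27, -0.2, 0.39] tw -0.014
[3.27, -0.15, 0.39] tw -0.014
[3.27, -0.11, 0.39] tw -0.014
[3.27, -0.06, 0.39] tw -0.014
[3.27, -0.02, 0.39] tw -0.014
[3.27, 0.03, 0.39] tw -0.014
[3.27, 0.08, 0.39] tw -0.014
[3.27, 0.12, 0.39] tw -0.014
[3.27, 0.17, 0.39] tw -0.014
[3.27, 0.21, 0.39] tw -0.014
[3.26, 0.26, 0.39] tw -0.014
[3.26, 0.3, 0.38] tw -0.014
```

View pics/w14.png

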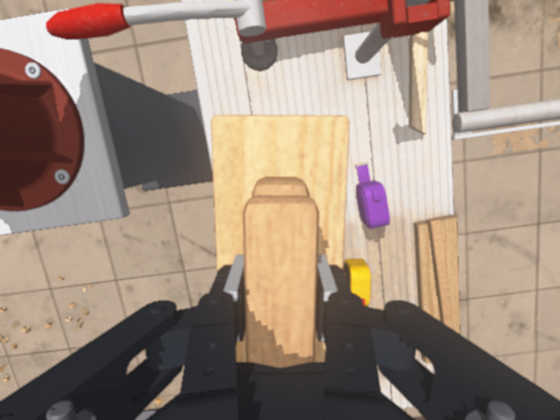

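Call:
move_arm([
  {"linear": [2.5,-0.3,0.2],"twist": -0.014,"fingers": 1},
  {"linear": [3.3,-0.3,0.3],"twist": -0.014,"fingers": 1},
  {"linear": [3.3,-0.2,0.3],"twist": -0.014,"fingers": 1},
  {"linear": [3.3,-0.2,0.3],"twist": -0.014,"fingers": 1},
  {"linear": [3.3,-0.1,0.3],"twist": -0.014,"fingers": 1},
  {"linear": [3.3,-0.1,0.3],"twist": -0.014,"fingers": 1},
  {"linear": [3.3,0,0.3],"twist": -0.014,"fingers": 1},
  {"linear": [3.3,0,0.3],"twist": -0.014,"fingers": 1},
])

```text
time: 14.9
tcp_pos: [0.43, 0.1185, 0.3647]
orientation: [-0.02, 0.719, 0.694, 0.032]
contact_force: [1.3, -1.0, -1.5]
finger_gap: 0.0291
```

Call:
move_arm([
  {"linear": [3.3,0,0.3],"twist": -0.014,"fingers": 1},
  {"linear": [3.3,0.1,0.3],"twist": -0.014,"fingers": 1},
  {"linear": [3.3,0.1,0.3],"twist": -0.014,"fingers": 1},
  {"linear": [3.3,0.2,0.3],"twist": -0.014,"fingers": 1},
  {"linear": [3.3,0.2,0.3],"twist": -0.014,"fingers": 1},
  {"linear": [3.3,0.3,0.3],"twist": -0.014,"fingers": 1},
  {"linear": [2.5,0.3,0.3],"twist": -0.014,"fingers": 1},
  {"linear": [0,0,0],"twist": 0,"fingers": 1},
])

```text
time: 15.57
tcp_pos: [0.4361, 0.3598, 0.3626]
orientation: [-0.018, 0.68, 0.732, 0.035]
contact_force: [0.9, -0.2, -1.7]
finger_gap: 0.0294
```

```bash
python3 -c "
from h import *
q(); print(arm.sense()['finger_gap'],arm.sense()['ft_torque'])
plan2([.4368,.348,.15],.066,6)
snap('wrist','w15.png')"
```

```text
[0.4361 0.3598 0.3626] r 0.565 q [ 0.425 -0.007  0.223  1.75   0.06   1.924] z [ 0.0217  0.0762 -0.9969] yaw 0.0726 F [ 0.9 -0.2 -1.7] t 15.57
0.029401367269825604 [-0.11852576  0.014273    0.01569077]
p [0.4361 0.3598 0.3626] yaw 0.073 z [ 0.022  0.076 -0.997] F [ 0.9 -0.2 -1.7] gap 0.0294 t 15.57 step mm 38.6 to [0.437 0.349 0.131]
[-0.46, -0.1, 3.83] tw 0.001
[-0.46, -0.1, 3.83] tw 0.001
[-0.46, -0.1, 3.83] tw 0.001
[-0.46, -0.1, 3.83] tw 0.001
[-0.46, -0.1, 3.83] tw 0.001
[-0.46, -0.1, 3.83] tw 0.001
```

View pics/w15.png

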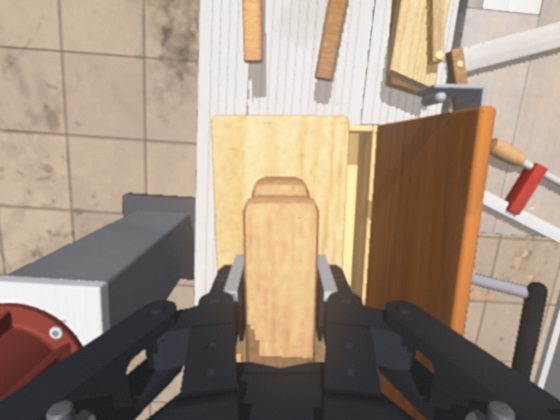

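Call:
move_arm([
  {"linear": [-0.4,-0.1,3.8],"twist": 0,"fingers": 1},
  {"linear": [-0.4,-0.1,3.8],"twist": 0,"fingers": 1},
  {"linear": [-0.4,-0.1,3.8],"twist": 0,"fingers": 1},
  {"linear": [-0.4,-0.1,3.8],"twist": 0,"fingers": 1},
  {"linear": [-0.4,-0.1,3.5],"twist": 0,"fingers": 1},
  {"linear": [-0.4,-0.1,3.0],"twist": 0,"fingers": 1},
  {"linear": [0,0,0],"twist": 0,"fingers": 1},
])

```text
time: 16.2
tcp_pos: [0.4386, 0.3464, 0.1411]
orientation: [-0.015, 0.681, 0.731, 0.039]
contact_force: [-0.9, -1.4, -3.1]
finger_gap: 0.0288
```

```bash
python3 -c "
from h import *
q(); print(arm.sense()['finger_gap'],arm.sense()['ft_torque'])
plan2([.4368,.350,.063],.066,6)
snap('wrist','w16.png')"
```

```text
[0.4386 0.3464 0.1411] r 0.559 q [ 0.401 -0.109 -0.282  1.34   0.059  1.904] z [ 0.0304  0.077  -0.9966] yaw 0.0691 F [-0.9 -1.4 -3.1] t 16.2
0.028770475613931475 [-0.13862342  0.14047006  0.04687537]
p [0.4386 0.3464 0.1411] yaw 0.069 z [ 0.03   0.077 -0.997] F [-0.9 -1.4 -3.1] gap 0.0288 t 16.2 step mm 16.1 to [0.437 0.351 0.044]
[-0.03, -0.07, 1.61] tw 0.001
[-0.03, -0.07, 1.61] tw 0.001
[-0.03, -0.07, 1.61] tw 0.001
[-0.03, -0.07, 1.61] tw 0.001
[-0.03, -0.07, 1.61] tw 0.001
[-0.03, -0.07, 1.61] tw 0.001
```

View pics/w16.png

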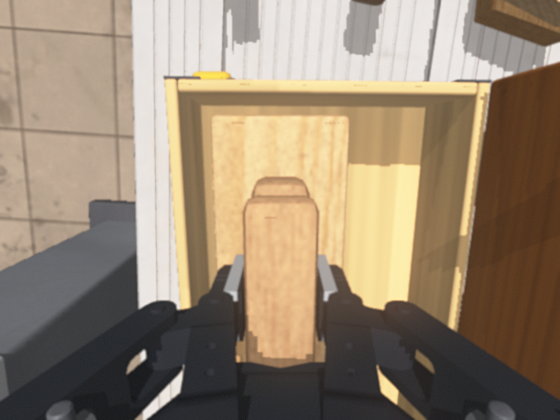

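Call:
move_arm([
  {"linear": [0,-0.05,2.0],"twist": 0,"fingers": 1},
  {"linear": [0,-0.05,2.0],"twist": 0,"fingers": 1},
  {"linear": [0,-0.05,2.0],"twist": 0,"fingers": 1},
  {"linear": [0,-0.05,1.5],"twist": 0,"fingers": 1},
  {"linear": [0,0,1.0],"twist": 0,"fingers": 1},
  {"linear": [0,0,0.4],"twist": 0,"fingers": 1},
])

```text
time: 16.75
tcp_pos: [0.4511, 0.3555, 0.072]
orientation: [-0.01, 0.682, 0.729, 0.05]
contact_force: [0.1, -0.5, -2.4]
finger_gap: 0.0296
```

```bash
python3 -c "
from h import *
q()"
```

```text
[0.4511 0.3555 0.072 ] r 0.574 q [ 0.408 -0.061 -0.364  1.184  0.058  1.914] z [ 0.0534  0.0863 -0.9948] yaw 0.0646 F [ 0.1 -0.5 -2.4] t 16.75
```

Call:
move_arm([
  {"linear": [0,0,0],"twist": 0,"fingers": 1},
  {"linear": [0,0,0],"twist": 0,"fingers": 1},
])

```text
time: 16.92
tcp_pos: [0.4528, 0.3558, 0.075]
orientation: [-0.009, 0.682, 0.729, 0.051]
contact_force: [-0.5, 0.7, -0.7]
finger_gap: 0.029
```

```bash
python3 -c "
from h import *
q()
plan2([.4368,.350,.065],.066,4)
snap('wrist','w17.png')"
```

```text
[0.4528 0.3558 0.075 ] r 0.576 q [ 0.408 -0.062 -0.36   1.187  0.058  1.914] z [ 0.0561  0.0874 -0.9946] yaw 0.064 F [-0.5  0.7 -0.7] t 16.92
p [0.4528 0.3558 0.075 ] yaw 0.064 z [ 0.056  0.087 -0.995] F [-0.5  0.7 -0.7] gap 0.029 t 16.92 step mm 8.1 to [0.438 0.352 0.046]
[-0.14, -0.42, 0.68] tw -0.0
[-0.14, -0.42, 0.68] tw -0.0
[-0.14, -0.42, 0.68] tw -0.0
[-0.14, -0.42, 0.68] tw -0.0
```

View pics/w17.png

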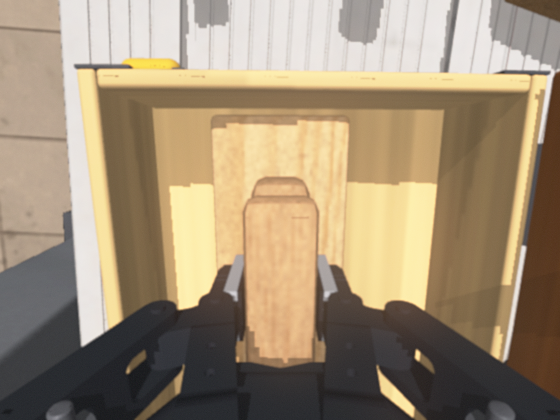

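Call:
move_arm([
  {"linear": [-0.1,-0.4,0.7],"twist": 0,"fingers": 1},
  {"linear": [-0.1,-0.4,0.7],"twist": 0,"fingers": 1},
  {"linear": [-0.1,-0.4,0.7],"twist": 0,"fingers": 1},
  {"linear": [0,0,0],"twist": 0,"fingers": 1},
])

```text
time: 17.3
tcp_pos: [0.4432, 0.3545, 0.0547]
orientation: [-0.008, 0.682, 0.729, 0.053]
contact_force: [0.3, -0.1, -3.1]
finger_gap: 0.0294
```

```bash
python3 -c "
from h import *
q()
plan2([.4368,.350,.065],.066,2)"
```

```text
[0.4432 0.3545 0.0547] r 0.567 q [ 0.412 -0.08  -0.415  1.144  0.058  1.919] z [ 0.0604  0.0893 -0.9942] yaw 0.0638 F [ 0.3 -0.1 -3.1] t 17.3
p [0.4432 0.3545 0.0547] yaw 0.064 z [ 0.06   0.089 -0.994] F [ 0.3 -0.1 -3.1] gap 0.0294 t 17.3 step mm 5.1 to [0.438 0.352 0.046]
[-0.16, -0.3, 0.38] tw -0.001
[-0.16, -0.3, 0.38] tw -0.001
```

Call:
move_arm([
  {"linear": [-0.1,-0.3,0.4],"twist": 0,"fingers": 1},
  {"linear": [-0.1,-0.3,0.4],"twist": 0,"fingers": 1},
  {"linear": [0,0,0.3],"twist": 0,"fingers": 1},
])

```text
time: 17.55
tcp_pos: [0.4382, 0.3531, 0.044]
orientation: [-0.008, 0.682, 0.729, 0.054]
contact_force: [-0.6, -4.3, 29.2]
finger_gap: 0.0291
```

```bash
python3 -c "
from h import *
q()
plan2([.4368,.350,.063],.066,2)"
```

```text
[0.4382 0.3531 0.044 ] r 0.563 q [ 0.414 -0.09  -0.444  1.122  0.057  1.921] z [ 0.0628  0.0897 -0.994 ] yaw 0.0639 F [-0.6 -4.3 29.2] t 17.55
p [0.4382 0.3531 0.044 ] yaw 0.064 z [ 0.063  0.09  -0.994] F [-0.6 -4.3 29.2] gap 0.0291 t 17.55 step mm 0.7 to [0.438 0.352 0.044]
[-0.07, -0.01, -0.03] tw -0.001
[-0.07, -0.01, -0.03] tw -0.001
```

Call:
move_arm([
  {"linear": [0,0,-0.1],"twist": 0,"fingers": 0.6},
  {"linear": [0,0,0],"twist": 0,"fingers": 0.5},
  {"linear": [0,0,0],"twist": 0,"fingers": 0.4},
  {"linear": [0,0,-1],"twist": 0,"fingers": 0.4},
  {"linear": [0,0,-3],"twist": 0,"fingers": 0.4},
  {"linear": [0,0,-4],"twist": 0,"fingers": 0.4},
  {"linear": [-0.5,0,-4],"twist": 0,"fingers": 0.4},
])

```text
time: 18.13
tcp_pos: [0.4252, 0.3352, 0.1595]
orientation: [-0.011, 0.682, 0.73, 0.048]
contact_force: [1.1, 1.2, 0.5]
finger_gap: 0.051
```

```bash
python3 -c "
from h import *
q(); snap('wrist','w18.png')"
```

```text
[0.4252 0.3352 0.1595] r 0.541 q [ 0.392 -0.195 -0.327  1.36   0.059  1.898] z [ 0.0498  0.0844 -0.9952] yaw 0.065 F [1.1 1.2 0.5] t 18.13
```

View pics/w18.png

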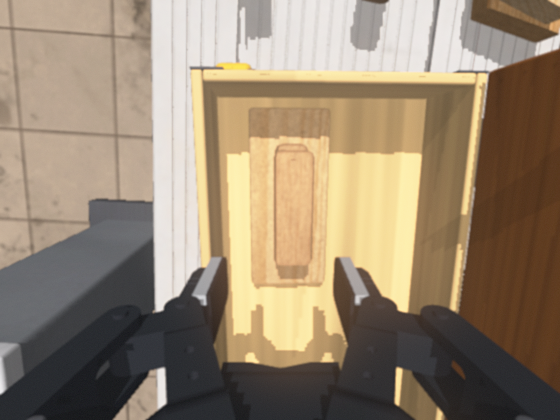

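Call:
move_arm([
  {"linear": [-1.8,-2.3,-0.5],"twist": 0,"fingers": 0},
  {"linear": [-1.8,-2.3,-0.5],"twist": 0,"fingers": 0},
  {"linear": [-1.8,-2.3,-0.5],"twist": 0,"fingers": 0},
  {"linear": [-1.8,-2.3,0],"twist": 0,"fingers": 0},
  {"linear": [-1.8,-2.3,0],"twist": 0,"fingers": 0},
  {"linear": [-1.2,-1.5,0],"twist": 0,"fingers": 0},
  {"linear": [-1,-1.2,0],"twist": 0,"fingers": 0},
  {"linear": [-1,-1.2,0],"twist": 0,"fingers": 0},
])

```text
time: 18.85
tcp_pos: [0.2886, 0.206, 0.1691]
orientation: [-0.012, 0.681, 0.731, 0.046]
contact_force: [0.7, 0.4, -0.5]
finger_gap: 0.0851
```

```bash
python3 -c "
from h import *
q()"
```

```text
[0.2886 0.206  0.1691] r 0.355 q [ 0.177 -0.84  -0.762  1.59   0.074  1.68 ] z [ 0.0449  0.0832 -0.9955] yaw 0.0677 F [ 0.7  0.4 -0.5] t 18.85
```

Call:
move_arm([
  {"linear": [0,-1.5,0],"twist": 0,"fingers": 0},
  {"linear": [0,-1.5,0],"twist": 0,"fingers": 0},
  {"linear": [0,-1.5,0],"twist": 0,"fingers": 0},
  {"linear": [0,-1.5,0],"twist": 0,"fingers": 0},
  {"linear": [0,-1.5,0],"twist": 0,"fingers": 0},
])

```text
time: 19.27
tcp_pos: [0.2482, 0.2279, 0.1785]
orientation: [-0.017, 0.683, 0.73, 0.025]
contact_force: [-0.5, 0.2, 0.2]
finger_gap: 0.0857
```

```bash
python3 -c "
from h import *
q(); plan2([.37,.18,.38],.066,7)"
```

```text
[0.2482 0.2279 0.1785] r 0.337 q [ 0.294 -0.842 -0.744  1.642  0.055  1.798] z [ 0.0091  0.0598 -0.9982] yaw 0.0672 F [-0.5  0.2  0.2] t 19.27
p [0.2482 0.2279 0.1785] yaw 0.067 z [ 0.009  0.06  -0.998] F [-0.5  0.2  0.2] gap 0.0857 t 19.27 step mm 32.1 to [0.37  0.181 0.361]
[-0.63, 1.73, -2.63] tw 0.0
[-0.63, 1.73, -2.63] tw 0.0
[-0.63, 1.73, -2.63] tw 0.0
[-0.63, 1.73, -2.63] tw 0.0
[-0.63, 1.73, -2.63] tw 0.0
[-0.63, 1.73, -2.63] tw 0.0
[-0.63, 1.73, -2.63] tw 0.0
```

Call:
move_arm([
  {"linear": [-0.6,1.7,-2.6],"twist": 0,"fingers": 0},
  {"linear": [-0.6,1.7,-2.6],"twist": 0,"fingers": 0},
  {"linear": [-0.6,1.7,-2.6],"twist": 0,"fingers": 0},
  {"linear": [-0.6,1.7,-2.6],"twist": 0,"fingers": 0},
  {"linear": [-0.6,1.7,-2.6],"twist": 0,"fingers": 0},
  {"linear": [-0.6,1.7,-2.6],"twist": 0,"fingers": 0},
  {"linear": [-0.6,1.7,-2.6],"twist": 0,"fingers": 0},
])

```text
time: 19.85
tcp_pos: [0.3654, 0.1917, 0.3697]
orientation: [-0.015, 0.676, 0.736, 0.028]
contact_force: [-0.4, 0.2, -0.4]
finger_gap: 0.0853
```

```bash
python3 -c "
from h import *
q(); plan2([.48,-.25,.36],0.066,13)"
```

```text
[0.3654 0.1917 0.3697] r 0.413 q [ 0.118 -0.418 -0.117  1.849  0.059  1.605] z [ 0.0155  0.061  -0.998 ] yaw 0.0841 F [-0.4  0.2 -0.4] t 19.85
p [0.3654 0.1917 0.3697] yaw 0.084 z [ 0.016  0.061 -0.998] F [-0.4  0.2 -0.4] gap 0.0853 t 19.85 step mm 35.1 to [ 0.48  -0.249  0.341]
[-3.46, 0.59, 0.02] tw 0.001
[-3.46, 0.6, 0.02] tw 0.001
[-3.46, 0.6, 0.03] tw 0.001
[-3.46, 0.61, 0.03] tw 0.001
[-3.46, 0.61, 0.03] tw 0.001
[-3.45, 0.62, 0.03] tw 0.001
[-3.45, 0.62, 0.03] tw 0.001
[-3.45, 0.63, 0.03] tw 0.001
[-3.45, 0.63, 0.03] tw 0.001
[-3.45, 0.63, 0.03] tw 0.001
[-3.45, 0.64, 0.03] tw 0.001
[-3.45, 0.64, 0.03] tw 0.001
[-3.45, 0.65, 0.03] tw 0.001
```

Call:
move_arm([
  {"linear": [-3.4,0.6,0],"twist": 0.005,"fingers": 0},
  {"linear": [-3.4,0.6,0],"twist": 0.005,"fingers": 0},
  {"linear": [-3.4,0.6,0],"twist": 0.005,"fingers": 0},
  {"linear": [-3.4,0.6,0],"twist": 0.005,"fingers": 0},
  {"linear": [-3.4,0.6,0],"twist": 0.005,"fingers": 0},
  {"linear": [-3.4,0.6,0],"twist": 0.005,"fingers": 0},
  {"linear": [-3.4,0.6,0],"twist": 0.005,"fingers": 0},
  {"linear": [-3.4,0.6,0],"twist": 0.005,"fingers": 0},
])

```text
time: 20.52
tcp_pos: [0.4415, -0.0739, 0.3731]
orientation: [-0.003, 0.684, 0.729, 0.036]
contact_force: [1.4, 0.2, -0.5]
finger_gap: 0.0851
```

Call:
move_arm([
  {"linear": [-3.4,0.4,0],"twist": 0.005,"fingers": 0},
  {"linear": [-3.4,0.4,0],"twist": 0.005,"fingers": 0},
  {"linear": [-3.4,0.4,0],"twist": 0.005,"fingers": 0},
  {"linear": [-3.4,0.4,0],"twist": 0.005,"fingers": 0},
  {"linear": [-3.4,0.4,0],"twist": 0.005,"fingers": 0},
  {"linear": [-3.4,0.4,0],"twist": 0.005,"fingers": 0},
  {"linear": [-3.4,0.4,0],"twist": 0.005,"fingers": 0},
  {"linear": [0,0,0],"twist": 0,"fingers": 0},
])

```text
time: 21.18
tcp_pos: [0.4904, -0.3184, 0.3694]
orientation: [0.005, 0.695, 0.718, 0.036]
contact_force: [-1.1, 0.2, -0.9]
finger_gap: 0.0856
```

```bash
python3 -c "
from h import *
q(); im,c=snap('wrist','w20.png'); np.save('w20.npy',c,allow_pickle=True)"
```

```text
[ 0.4904 -0.3184  0.3694] r 0.585 q [-0.838  0.12   0.369  1.815  0.073  0.701] z [ 0.0569  0.0452 -0.9974] yaw 0.0301 F [-1.1  0.2 -0.9] t 21.18
```

View pics/w20.png

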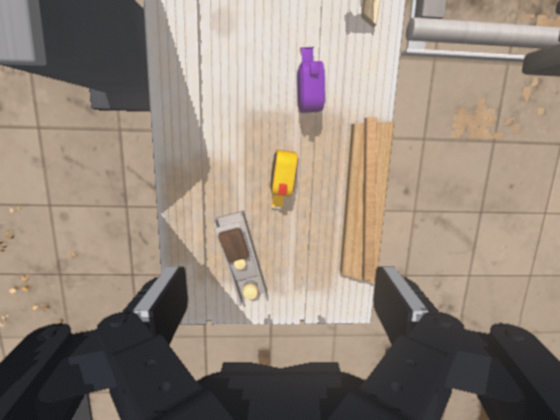

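Run:
```python
from h import *
im=cv2.imread('pics/w20.png')
cv2.imwrite('pics/w20c.png',cv2.resize(im[140:320,200:320],None,fx=4.4,fy=3.3*4.4/3.3,interpolation=cv2.INTER_CUBIC)[:600*2:1][:790])
c=np.load('w20.npy',allow_pickle=True).item()
hsv=cv2.cvtColor(im,cv2.COLOR_BGR2HSV)
m=cv2.inRange(hsv,(20,150,120),(35,255,255)); m[:,:260]=0;m[215:]=0; m[:140]=0
n,l,s,ce=cv2.connectedComponentsWithStats(m); print(s,ce)
```

```text
[[     0      0    560    420 234313]
 [   272    150     25     56    887]] [[279.48423263 209.63503519]
 [283.66516347 173.82863585]]
```

View pics/w20c.png

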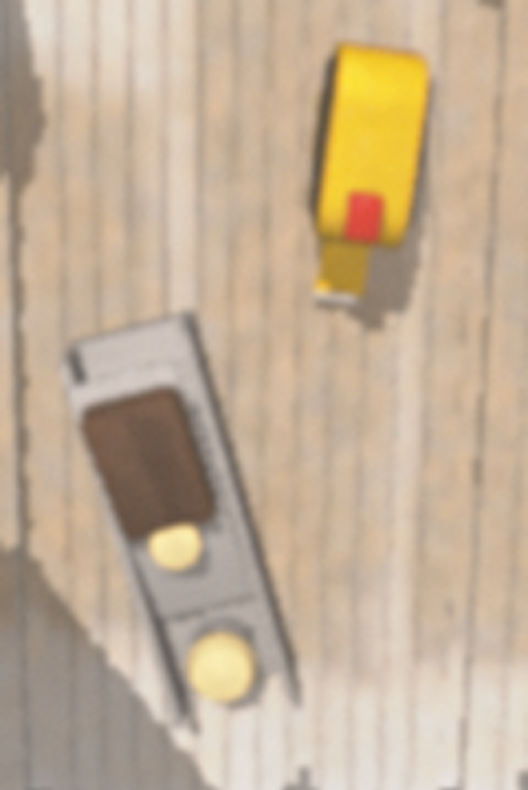

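Run:
```python
from h import *
c=np.load('w20.npy',allow_pickle=True).item()
def P(x,y,z): return onz(c,200+(x+.5)/4.4-.5,140+(y+.5)/4.4-.5,z)
t=np.array([P(x,y,.062) for x,y in [(342,45),(428,55),(405,243),(320,238)]]);print(t.round(4),t.mean(0).round(4))
d=(t[0]+t[1]-t[2]-t[3])/2;print('yaw',np.arctan2(-d[0],d[1]),np.linalg.norm(d))
print('tongue end',P(335,300,.0),P(335,300,.01))
p=np.array([P(x,y,.034) for x,y in [(70,355),(190,315),(295,700),(190,725)]]);print(p.round(4),p.mean(0).round(4))
d=(p[0]+p[1]-p[2]-p[3])/2;print('yaw',np.arctan2(-d[0],d[1]),np.linalg.norm(d), np.linalg.norm(p[0]-p[1]))
print('brown',P(150,465,.06),'k1',P(175,547,.06),'k2',P(222,665,.05))
plan2([.513,-.307,.12],0,8)
```

```text
[[ 0.5039 -0.2745  0.062 ]
 [ 0.5315 -0.2768  0.062 ]
 [ 0.5265 -0.338   0.062 ]
 [ 0.4984 -0.3369  0.062 ]] [ 0.5151 -0.3066  0.062 ]
yaw -0.08396470171954876 0.062053491110291646
tongue end [ 0.50713472 -0.37207696  0.        ] [ 0.50661626 -0.3697627   0.01      ]
[[ 0.4125 -0.3857  0.034 ]
 [ 0.4545 -0.3705  0.034 ]
 [ 0.4945 -0.5202  0.034 ]
 [ 0.4548 -0.5307  0.034 ]] [ 0.4541 -0.4518  0.034 ]
yaw 0.2724461248128974 0.15299820399548641 0.04470892615930508
brown [ 0.4424533  -0.41702483  0.06      ] k1 [ 0.45091912 -0.44701231  0.06      ] k2 [ 0.46720656 -0.49721591  0.05      ]
p [ 0.4904 -0.316   0.3707] yaw 0.031 z [ 0.058  0.045 -0.997] F [ 0.8 -0.2  0.6] gap 0.0853 t 21.23 step mm 33.8 to [ 0.514 -0.306  0.101]
[-0.03, 0.1, 3.38] tw 0.004
[-0.03, 0.1, 3.38] tw 0.004
[-0.03, 0.1, 3.38] tw 0.004
[-0.03, 0.1, 3.38] tw 0.004
[-0.03, 0.1, 3.38] tw 0.004
[-0.03, 0.1, 3.38] tw 0.004
[-0.03, 0.1, 3.38] tw 0.004
[-0.03, 0.1, 3.38] tw 0.004
```

Call:
move_arm([
  {"linear": [0,0.1,3.4],"twist": 0.014,"fingers": 0},
  {"linear": [0,0.1,3.4],"twist": 0.014,"fingers": 0},
  {"linear": [0,0.1,3.4],"twist": 0.014,"fingers": 0},
  {"linear": [0,0.1,3.4],"twist": 0.014,"fingers": 0},
  {"linear": [0,0.1,3.4],"twist": 0.014,"fingers": 0},
  {"linear": [0,0.1,3.4],"twist": 0.014,"fingers": 0.2},
  {"linear": [0,0.1,3.2],"twist": 0.014,"fingers": 0.2},
  {"linear": [0,0,0],"twist": 0.014,"fingers": 0.2},
], grip_force=40)

```text
time: 21.9
tcp_pos: [0.5236, -0.2952, 0.1404]
orientation: [0.014, 0.732, 0.68, 0.037]
contact_force: [-1.2, -0.6, -1.8]
finger_gap: 0.0682
```

```bash
python3 -c "
from h import *
q(); im,c=snap('wrist','w21.png'); plan2([.515,-.3066,.043],-.08,5)"
```

```text
[ 0.5236 -0.2952  0.1404] r 0.601 q [-0.769  0.052 -0.124  1.363  0.073  0.876] z [ 0.074   0.0304 -0.9968] yaw -0.074 F [-1.2 -0.6 -1.8] t 21.9
p [ 0.5243 -0.296   0.144 ] yaw -0.075 z [ 0.076  0.028 -0.997] F [-0.4  0.7  0.2] gap 0.0685 t 21.95 step mm 24.1 to [ 0.516 -0.306  0.024]
[-0.29, -0.32, 2.37] tw 0.001
[-0.29, -0.32, 2.37] tw 0.001
[-0.29, -0.32, 2.37] tw 0.001
[-0.29, -0.32, 2.37] tw 0.001
[-0.29, -0.32, 2.37] tw 0.001
```

View pics/w21.png

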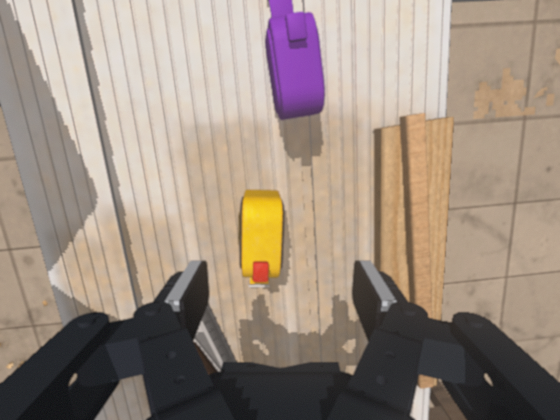

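Call:
move_arm([
  {"linear": [-0.3,-0.3,2.4],"twist": 0,"fingers": 0.35},
  {"linear": [-0.3,-0.3,2.4],"twist": 0,"fingers": 0.35},
  {"linear": [-0.3,-0.3,2.0],"twist": 0,"fingers": 0.35},
  {"linear": [0,0,0],"twist": 0,"fingers": 0.35},
])

```text
time: 22.28
tcp_pos: [0.527, -0.3031, 0.0886]
orientation: [0.024, 0.73, 0.682, 0.038]
contact_force: [-0.9, 0.3, -0.7]
finger_gap: 0.0554
```

```bash
python3 -c "
from h import *
q(); im,c=snap('wrist','w22.png'); plan2([.515,-.3066,.043],-.08,3)"
```

```text
[ 0.527  -0.3031  0.0886] r 0.608 q [-0.775  0.069 -0.202  1.248  0.074  0.865] z [ 0.0889  0.0167 -0.9959] yaw -0.0682 F [-0.9  0.3 -0.7] t 22.28
p [ 0.5282 -0.3038  0.0914] yaw -0.068 z [ 0.091  0.015 -0.996] F [ 0.3 -0.5  0.6] gap 0.0559 t 22.33 step mm 22.7 to [ 0.517 -0.306  0.024]
[-0.16, -0.57, 2.19] tw 0.004
[-0.16, -0.57, 2.19] tw 0.004
[-0.16, -0.57, 2.19] tw 0.004
```

View pics/w22.png

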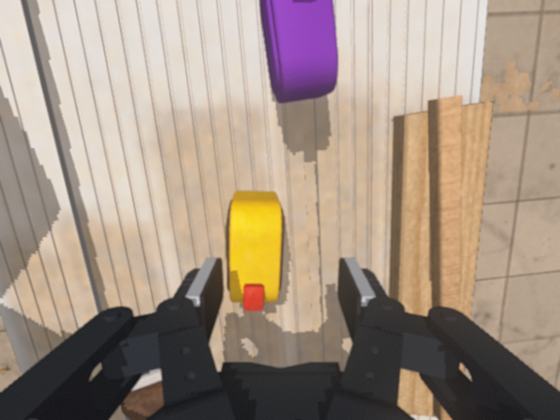

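Call:
move_arm([
  {"linear": [-0.2,-0.6,2.2],"twist": 0,"fingers": 0.35},
  {"linear": [-0.2,-0.6,2.2],"twist": 0,"fingers": 0.35},
  {"linear": [-0.2,-0.6,1.2],"twist": 0,"fingers": 0.35},
  {"linear": [0,0,0],"twist": 0,"fingers": 0.35},
])

```text
time: 22.67
tcp_pos: [0.5222, -0.3122, 0.0484]
orientation: [0.035, 0.728, 0.683, 0.039]
contact_force: [0.9, 0.6, -0.2]
finger_gap: 0.0555
```

```bash
python3 -c "
from h import *
q(); im,c=snap('wrist','w23.png'); plan2([.515,-.3066,.043],-.08,2)"
```

```text
[ 0.5222 -0.3122  0.0484] r 0.608 q [-0.792  0.07  -0.276  1.151  0.076  0.845] z [ 0.105   0.0019 -0.9945] yaw -0.0642 F [ 0.9  0.6 -0.2] t 22.67
p [ 0.5231 -0.3127  0.05  ] yaw -0.064 z [ 0.107  0.001 -0.994] F [ 0.9 -0.3  0.2] gap 0.0555 t 22.72 step mm 13.5 to [ 0.517 -0.307  0.024]
[0.28, -0.46, 1.24] tw 0.008
[0.27, -0.46, 1.24] tw 0.008
```

View pics/w23.png

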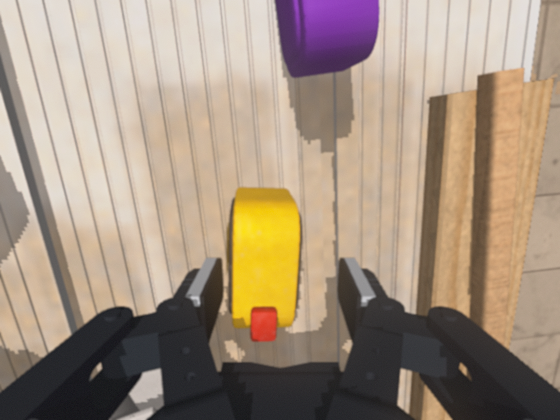

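Call:
move_arm([
  {"linear": [0.3,-0.5,1.2],"twist": 0.008,"fingers": 0.4},
  {"linear": [0.3,-0.5,1.1],"twist": 0.008,"fingers": 0.4},
  {"linear": [0,0,0],"twist": 0,"fingers": 0.5},
  {"linear": [0,0,0],"twist": 0,"fingers": 0.6},
  {"linear": [0,0,0],"twist": 0,"fingers": 0.7},
  {"linear": [0,0,0],"twist": 0,"fingers": 0.8},
], grip_force=40)

```text
time: 23.22
tcp_pos: [0.5203, -0.3094, 0.0362]
orientation: [0.042, 0.733, 0.677, 0.04]
contact_force: [0.2, -0.2, -2.0]
finger_gap: 0.0312
```

```bash
python3 -c "
from h import *
q(); im,c=snap('wrist','w24.png'); print(arm.sense()['finger_gap'],arm.sense()['ft_torque'])"
```

```text
[ 0.5203 -0.3094  0.0362] r 0.605 q [-0.791  0.054 -0.317  1.113  0.076  0.862] z [ 0.1146 -0.0078 -0.9934] yaw -0.0798 F [ 0.2 -0.2 -2. ] t 23.22
0.030830469354709816 [-0.01518876  0.100798    0.00925318]
```

View pics/w24.png

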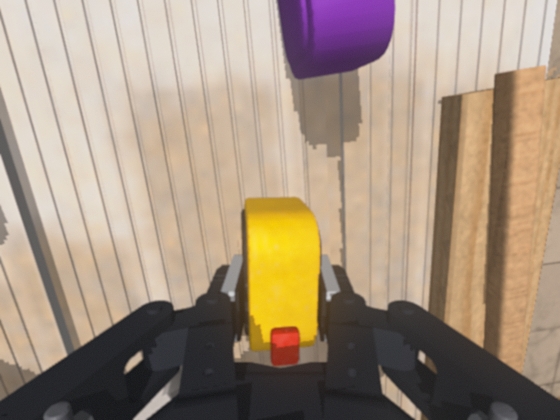

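Call:
move_arm([
  {"linear": [0,0,0],"twist": 0,"fingers": 1},
  {"linear": [0,0.1,-1],"twist": 0,"fingers": 1},
  {"linear": [0,0.2,-2.5],"twist": 0,"fingers": 1},
  {"linear": [0,0.3,-3.8],"twist": 0,"fingers": 1},
  {"linear": [0,0.3,-3.8],"twist": 0,"fingers": 1},
  {"linear": [0,0.3,-3.8],"twist": 0,"fingers": 1},
  {"linear": [0,0.3,-3.8],"twist": 0,"fingers": 1},
  {"linear": [0,0.3,-3.8],"twist": 0,"fingers": 1},
], grip_force=50)

```text
time: 23.93
tcp_pos: [0.508, -0.3043, 0.263]
orientation: [0.032, 0.734, 0.677, 0.04]
contact_force: [0.5, -0.6, -1.7]
finger_gap: 0.0304
```

Call:
move_arm([
  {"linear": [0,0.3,-3.8],"twist": 0,"fingers": 1},
  {"linear": [0,0.3,-3.8],"twist": 0,"fingers": 1},
  {"linear": [0,0.2,-2],"twist": 0,"fingers": 1},
  {"linear": [0,0,0],"twist": 0,"fingers": 1},
])

```text
time: 24.27
tcp_pos: [0.5057, -0.3053, 0.3769]
orientation: [0.04, 0.733, 0.678, 0.04]
contact_force: [1.1, -1.0, -0.3]
finger_gap: 0.0309
```

```bash
python3 -c "
from h import *
q(); print(arm.sense()['finger_gap'],arm.sense()['ft_torque'])
plan2([.42,.2,.37],.066,15)"
```

```text
[ 0.5057 -0.3053  0.3769] r 0.591 q [-0.806  0.041  0.297  1.746  0.079  0.847] z [ 0.1126 -0.0037 -0.9936] yaw -0.0794 F [ 1.1 -1.  -0.3] t 24.27
0.030857735694502533 [-0.03149254  0.06386546 -0.01431677]
p [ 0.5057 -0.3053  0.3769] yaw -0.079 z [ 0.113 -0.004 -0.994] F [ 1.1 -1.  -0.3] gap 0.0309 t 24.27 step mm 34.2 to [0.422 0.2   0.351]
[3.31, -0.84, 0.09] tw -0.01
[3.32, -0.8, 0.1] tw -0.01
[3.33, -0.77, 0.1] tw -0.01
[3.34, -0.74, 0.1] tw -0.01
[3.34, -0.71, 0.11] tw -0.01
[3.35, -0.68, 0.11] tw -0.01
[3.35, -0.64, 0.12] tw -0.01
[3.36, -0.61, 0.12] tw -0.01
[3.37, -0.58, 0.12] tw -0.01
[3.37, -0.55, 0.13] tw -0.01
[3.38, -0.51, 0.13] tw -0.01
[3.38, -0.48, 0.13] tw -0.01
[3.39, -0.45, 0.14] tw -0.01
[3.39, -0.42, 0.14] tw -0.01
[3.39, -0.38, 0.15] tw -0.01
```

Call:
move_arm([
  {"linear": [2.5,-0.8,0],"twist": -0.01,"fingers": 1},
  {"linear": [3.3,-0.9,0],"twist": -0.01,"fingers": 1},
  {"linear": [3.3,-0.9,0],"twist": -0.01,"fingers": 1},
  {"linear": [3.3,-0.9,0],"twist": -0.01,"fingers": 1},
  {"linear": [3.3,-0.9,0],"twist": -0.01,"fingers": 1},
  {"linear": [3.3,-0.9,0],"twist": -0.01,"fingers": 1},
  {"linear": [3.3,-0.9,0],"twist": -0.01,"fingers": 1},
  {"linear": [3.3,-0.9,0],"twist": -0.01,"fingers": 1},
])

```text
time: 24.93
tcp_pos: [0.4431, -0.0422, 0.3643]
orientation: [0.04, 0.708, 0.704, 0.038]
contact_force: [0.2, 1.1, -1.1]
finger_gap: 0.03
```

Call:
move_arm([
  {"linear": [3.3,-0.9,0],"twist": -0.01,"fingers": 1},
  {"linear": [3.3,-0.9,0],"twist": -0.01,"fingers": 1},
  {"linear": [3.3,-0.9,0],"twist": -0.01,"fingers": 1},
  {"linear": [3.3,-0.9,0],"twist": -0.01,"fingers": 1},
  {"linear": [3.3,-0.9,0],"twist": -0.01,"fingers": 1},
  {"linear": [3.3,-0.9,0],"twist": -0.01,"fingers": 1},
  {"linear": [3.3,-0.9,0],"twist": -0.01,"fingers": 1},
  {"linear": [0,0,0],"twist": -0.01,"fingers": 1},
])

```text
time: 25.6
tcp_pos: [0.364, 0.2023, 0.3509]
orientation: [0.039, 0.676, 0.735, 0.037]
contact_force: [0.6, -0.3, -1.7]
finger_gap: 0.0299
```

```bash
python3 -c "
from h import *
q(); print(arm.sense()['finger_gap'],arm.sense()['ft_torque'])
im,c=snap('wrist','w25.png')"
```

```text
[0.364  0.2023 0.3509] r 0.416 q [ 0.207 -0.508 -0.221  1.752 -0.022  1.694] z [ 1.077e-01  6.000e-04 -9.942e-01] yaw 0.0836 F [ 0.6 -0.3 -1.7] t 25.6
0.02988109133734345 [-0.05870898  0.11709372 -0.04520143]
```

View pics/w25.png

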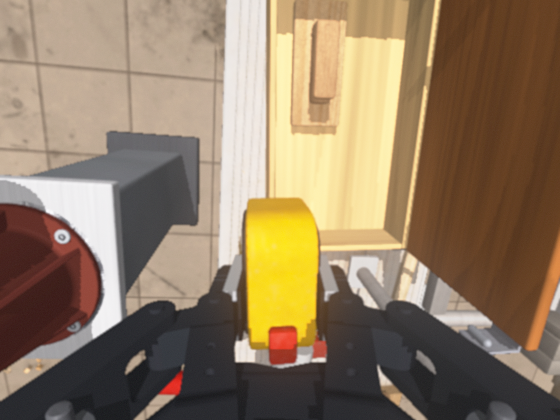

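```bash
python3 -c "
from h import *
plan2([.515,.2054,.22],.066,8)"
```

```text
p [0.3648 0.2005 0.3507] yaw 0.084 z [ 0.108 -0.001 -0.994] F [ 0.1  0.4 -2. ] gap 0.0297 t 25.65 step mm 26.7 to [0.517 0.205 0.201]
[-0.08, 1.69, 2.06] tw 0.002
[-0.07, 1.69, 2.06] tw 0.002
[-0.07, 1.69, 2.06] tw 0.002
[-0.07, 1.69, 2.06] tw 0.002
[-0.06, 1.69, 2.06] tw 0.002
[-0.06, 1.69, 2.06] tw 0.002
[-0.05, 1.69, 2.06] tw 0.002
[-0.05, 1.69, 2.06] tw 0.002
```

Call:
move_arm([
  {"linear": [-0.1,1.7,2.0],"twist": 0.002,"fingers": 1},
  {"linear": [-0.1,1.7,2.0],"twist": 0.002,"fingers": 1},
  {"linear": [-0.1,1.7,2.0],"twist": 0.002,"fingers": 1},
  {"linear": [-0.1,1.7,2.0],"twist": 0.002,"fingers": 1},
  {"linear": [0,1.7,2.0],"twist": 0.002,"fingers": 1},
  {"linear": [0,1.7,2.0],"twist": 0.002,"fingers": 1},
  {"linear": [0,1.5,2.0],"twist": 0.002,"fingers": 1},
  {"linear": [0,0,0],"twist": 0,"fingers": 1},
])

```text
time: 26.32
tcp_pos: [0.502, 0.2001, 0.2167]
orientation: [0.04, 0.682, 0.729, 0.036]
contact_force: [0.1, -0.2, -3.2]
finger_gap: 0.03
```

```bash
python3 -c "
from h import *
q();plan2([.5235,.2054,.10],.066,6); snap('wrist','w26.png'); snap('scene','s26.png')"
```

```text
[0.502  0.2001 0.2167] r 0.54 q [ 0.148 -0.218 -0.245  1.437 -0.018  1.651] z [ 0.1087 -0.0021 -0.9941] yaw 0.0668 F [ 0.1 -0.2 -3.2] t 26.32
p [0.502  0.2001 0.2167] yaw 0.067 z [ 0.109 -0.002 -0.994] F [ 0.1 -0.2 -3.2] gap 0.03 t 26.32 step mm 22.9 to [0.526 0.205 0.081]
[0.08, 0.15, 2.28] tw 0.0
[0.08, 0.15, 2.28] tw 0.0
[0.08, 0.15, 2.28] tw 0.0
[0.08, 0.15, 2.28] tw 0.0
[0.08, 0.15, 2.28] tw 0.0
[0.08, 0.15, 2.28] tw 0.0
```

View pics/w26.png

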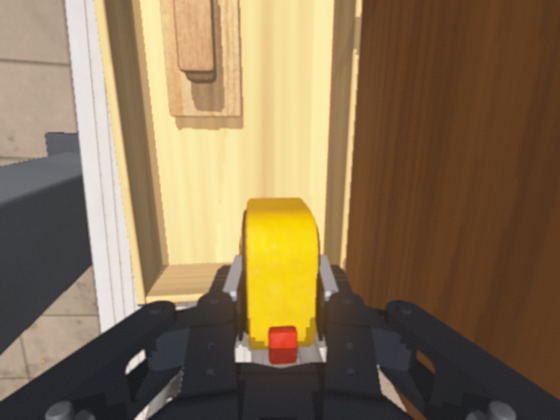

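View pics/s26.png

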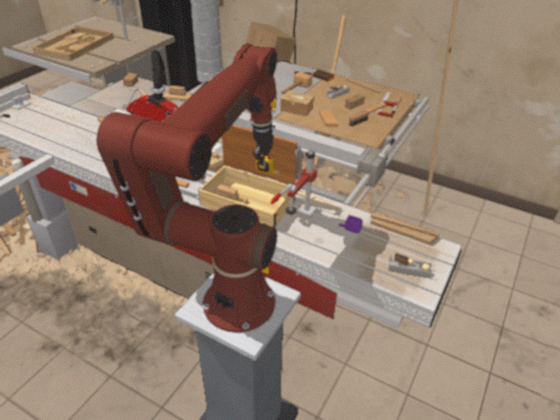

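Call:
move_arm([
  {"linear": [0.1,0.1,2.2],"twist": 0,"fingers": 1},
  {"linear": [0.1,0.1,2.2],"twist": 0,"fingers": 1},
  {"linear": [0.1,0.0,2.2],"twist": 0,"fingers": 1},
  {"linear": [0.1,0.0,2.2],"twist": 0,"fingers": 1},
  {"linear": [0.1,-0.1,1.6],"twist": 0,"fingers": 1},
  {"linear": [0,0,0],"twist": 0,"fingers": 1},
])

```text
time: 26.92
tcp_pos: [0.5156, 0.2031, 0.123]
orientation: [0.045, 0.683, 0.728, 0.042]
contact_force: [-1.3, 0.4, -2.8]
finger_gap: 0.0299
```

```bash
python3 -c "
from h import *
q();plan2([.5235,.2054,.066],.066,4); snap('wrist','w27.png')"
```

```text
[0.5156 0.2031 0.123 ] r 0.554 q [ 0.15  -0.184 -0.387  1.247 -0.019  1.655] z [ 1.224e-01 -4.000e-04 -9.925e-01] yaw 0.0645 F [-1.3  0.4 -2.8] t 26.92
p [0.5156 0.2031 0.123 ] yaw 0.065 z [ 0.122 -0.    -0.992] F [-1.3  0.4 -2.8] gap 0.0299 t 26.92 step mm 19.1 to [0.526 0.205 0.047]
[0.06, 0.03, 1.91] tw -0.0
[0.06, 0.03, 1.91] tw -0.0
[0.06, 0.03, 1.91] tw -0.0
[0.06, 0.03, 1.91] tw -0.0
```

View pics/w27.png

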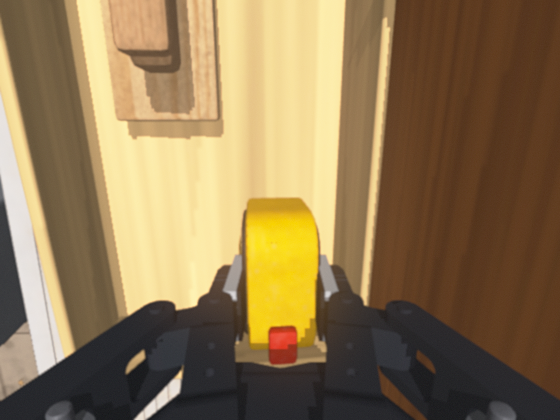

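Call:
move_arm([
  {"linear": [0,0,1.9],"twist": 0,"fingers": 1},
  {"linear": [0,0,1.9],"twist": 0,"fingers": 1},
  {"linear": [0,0,1.5],"twist": 0,"fingers": 1},
  {"linear": [0,0,1.0],"twist": 0,"fingers": 1},
  {"linear": [0,0,0],"twist": 0,"fingers": 1},
])

```text
time: 27.38
tcp_pos: [0.5246, 0.2027, 0.0726]
orientation: [0.047, 0.683, 0.728, 0.044]
contact_force: [-0.4, -1.0, -1.4]
finger_gap: 0.0297
```

```bash
python3 -c "
from h import *
q();plan2([.5235,.2054,.063],.066,2)"
```

```text
[0.5246 0.2027 0.0726] r 0.562 q [ 0.146 -0.141 -0.441  1.143 -0.018  1.652] z [ 1.294e-01  4.000e-04 -9.916e-01] yaw 0.0646 F [-0.4 -1.  -1.4] t 27.38
p [0.5246 0.2027 0.0726] yaw 0.065 z [ 0.129  0.    -0.992] F [-0.4 -1.  -1.4] gap 0.0297 t 27.38 step mm 14.2 to [0.526 0.205 0.044]
[0.14, -0.11, 1.41] tw -0.001
[0.14, -0.11, 1.41] tw -0.001
```

Call:
move_arm([
  {"linear": [0.1,-0.1,1.2],"twist": 0,"fingers": 1},
  {"linear": [0.1,-0.1,0.8],"twist": 0,"fingers": 1},
  {"linear": [0,0,0.4],"twist": 0,"fingers": 1},
  {"linear": [0,0,0],"twist": 0,"fingers": 1},
])

```text
time: 27.72
tcp_pos: [0.5249, 0.2045, 0.0557]
orientation: [0.047, 0.683, 0.728, 0.045]
contact_force: [-3.0, 1.2, -4.1]
finger_gap: 0.03
```

```bash
python3 -c "
from h import *
q();plan2([.5235,.2054,.063],.066,2)"
```

```text
[0.5249 0.2045 0.0557] r 0.563 q [ 0.15  -0.127 -0.459  1.109 -0.019  1.655] z [ 1.303e-01  5.000e-04 -9.915e-01] yaw 0.0647 F [-3.   1.2 -4.1] t 27.72
p [0.5249 0.2045 0.0557] yaw 0.065 z [ 0.13   0.    -0.991] F [-3.   1.2 -4.1] gap 0.03 t 27.72 step mm 5.7 to [0.526 0.205 0.044]
[0.05, -0.02, 0.57] tw -0.001
[0.05, -0.02, 0.57] tw -0.001
```

Call:
move_arm([
  {"linear": [0,0,0.5],"twist": 0,"fingers": 1},
  {"linear": [0,0,0.4],"twist": 0,"fingers": 1},
  {"linear": [0,0,0.3],"twist": 0,"fingers": 1},
])

```text
time: 27.97
tcp_pos: [0.525, 0.2045, 0.0489]
orientation: [0.047, 0.682, 0.728, 0.044]
contact_force: [-11.3, -1.6, 1.6]
finger_gap: 0.03
```

```bash
python3 -c "
from h import *
q();plan2([.5235,.2054,.063],.066,2); snap('wrist','w28.png')"
```

```text
[0.525  0.2045 0.0489] r 0.563 q [ 0.15  -0.119 -0.465  1.097 -0.019  1.655] z [ 1.289e-01  4.000e-04 -9.917e-01] yaw 0.0653 F [-11.3  -1.6   1.6] t 27.97
p [0.525  0.2045 0.0489] yaw 0.065 z [ 0.129  0.    -0.992] F [-11.3  -1.6   1.6] gap 0.03 t 27.97 step mm 2.3 to [0.526 0.205 0.044]
[0.05, 0.02, 0.23] tw -0.0
[0.05, 0.02, 0.23] tw -0.0
```

View pics/w28.png

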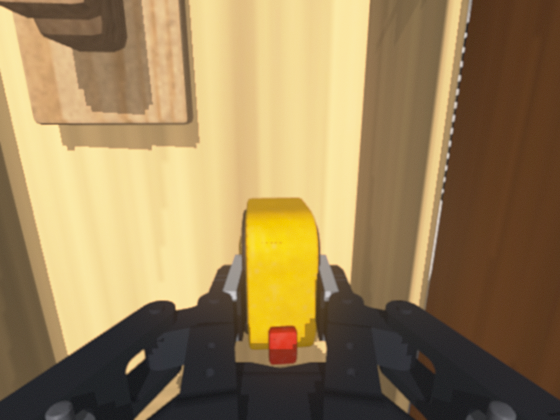

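Call:
move_arm([
  {"linear": [0,-0.4,0.1],"twist": 0,"fingers": 1},
  {"linear": [0,-0.4,0.1],"twist": 0,"fingers": 1},
])

```text
time: 28.18
tcp_pos: [0.519, 0.204, 0.0489]
orientation: [0.048, 0.682, 0.728, 0.046]
contact_force: [-0.5, 0.8, -1.0]
finger_gap: 0.0297
```

```bash
python3 -c "
from h import *
q();print(arm.sense()['ft_torque'])"
```

```text
[0.519  0.204  0.0489] r 0.558 q [ 0.15  -0.143 -0.487  1.095 -0.019  1.656] z [ 0.133   0.0011 -0.9911] yaw 0.065 F [-0.5  0.8 -1. ] t 28.18
[-0.00534884  0.17457501  0.02792493]
```

Call:
move_arm([
  {"linear": [0,-0.1,0.4],"twist": 0,"fingers": 1},
  {"linear": [0,-0.1,0.3],"twist": 0,"fingers": 1},
])

```text
time: 28.35
tcp_pos: [0.5197, 0.204, 0.0448]
orientation: [0.05, 0.682, 0.728, 0.048]
contact_force: [-4.0, -4.0, 13.4]
finger_gap: 0.0301
```

```bash
python3 -c "
from h import *
q();print(arm.sense()['ft_torque'])"
```

```text
[0.5197 0.204  0.0448] r 0.558 q [ 0.15  -0.144 -0.497  1.081 -0.019  1.655] z [ 0.1385  0.0015 -0.9904] yaw 0.065 F [-4.  -4.  13.4] t 28.35
[-0.73960211  0.90235442 -0.04953162]
```

Call:
move_arm([
  {"linear": [0,0,0],"twist": 0,"fingers": 0.6},
  {"linear": [0,0,0],"twist": 0,"fingers": 0.55},
  {"linear": [0,0,0],"twist": 0,"fingers": 0.5},
  {"linear": [0,0,0],"twist": 0,"fingers": 0.47},
])

```text
time: 28.68
tcp_pos: [0.5218, 0.204, 0.0469]
orientation: [0.052, 0.682, 0.728, 0.05]
contact_force: [0.6, -0.9, 0.3]
finger_gap: 0.0451
```

```bash
python3 -c "
from h import *
q();print(arm.sense()['ft_torque'],arm.sense()['finger_gap']); snap('wrist','w29.png')"
```

```text
[0.5218 0.204  0.0469] r 0.56 q [ 0.15  -0.147 -0.496  1.079 -0.019  1.655] z [ 0.1434  0.0021 -0.9897] yaw 0.0646 F [ 0.6 -0.9  0.3] t 28.68
[-0.03300946  0.16290472 -0.00407059] 0.04511905046193333
```

View pics/w29.png

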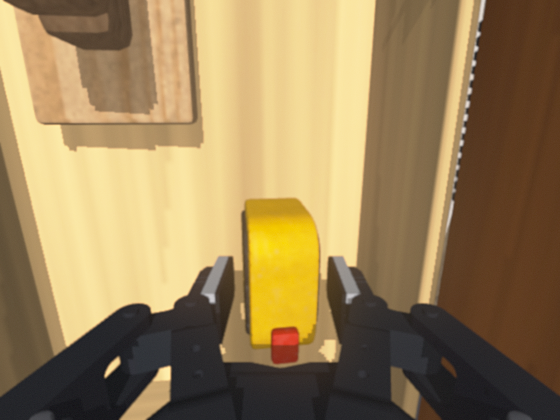

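Call:
move_arm([
  {"linear": [0,0.15,-1],"twist": 0,"fingers": 0.47},
  {"linear": [0,0.25,-2],"twist": 0,"fingers": 0.47},
  {"linear": [0,0.3,-2.5],"twist": 0,"fingers": 0.45},
  {"linear": [0,0.3,-2.5],"twist": 0,"fingers": 0.45},
  {"linear": [0,0,-3],"twist": 0,"fingers": 0.3},
  {"linear": [0,-0.5,-3.5],"twist": 0,"fingers": 0.2},
  {"linear": [0,-1.5,-3.5],"twist": 0,"fingers": 0},
])

```text
time: 29.32
tcp_pos: [0.4822, 0.2019, 0.2253]
orientation: [0.048, 0.683, 0.727, 0.045]
contact_force: [0.8, -0.7, 0.1]
finger_gap: 0.0786
```

```bash
python3 -c "
from h import *
q();print(arm.sense()['ft_torque'],arm.sense()['finger_gap']); snap('wrist','w30.png')"
```

```text
[0.4822 0.2019 0.2253] r 0.523 q [ 0.158 -0.299 -0.3    1.441 -0.02   1.665] z [ 0.1301  0.     -0.9915] yaw 0.0636 F [ 0.8 -0.7  0.1] t 29.32
[ 0.03376231  0.08338097 -0.04734449] 0.07857683596876747
```

View pics/w30.png

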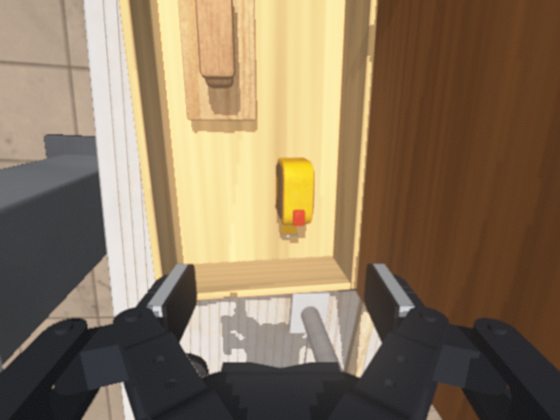

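Call:
move_arm([
  {"linear": [-0.6,-3,0],"twist": 0,"fingers": 0},
  {"linear": [-0.6,-3,0],"twist": 0,"fingers": 0},
  {"linear": [-0.6,-3,0],"twist": 0,"fingers": 0},
  {"linear": [-0.6,-3,0],"twist": 0,"fingers": 0},
  {"linear": [-0.6,-2.5,0],"twist": 0,"fingers": 0},
  {"linear": [0,-2.5,0],"twist": 0,"fingers": 0},
  {"linear": [0,-2.5,0],"twist": 0,"fingers": 0},
  {"linear": [0,-2.5,0],"twist": 0,"fingers": 0},
])

```text
time: 30.03
tcp_pos: [0.2923, 0.1787, 0.2159]
orientation: [0.04, 0.684, 0.728, 0.023]
contact_force: [-0.5, -0.7, -0.4]
finger_gap: 0.0851
```

```bash
python3 -c "
from h import *
q()"
```

```text
[0.2923 0.1787 0.2159] r 0.343 q [ 0.196 -0.841 -0.677  1.651 -0.038  1.705] z [ 0.0899 -0.0204 -0.9957] yaw 0.0621 F [-0.5 -0.7 -0.4] t 30.03
```

Call:
move_arm([
  {"linear": [0,-2.5,0],"twist": 0,"fingers": 0},
  {"linear": [0,-2.5,0],"twist": 0,"fingers": 0},
  {"linear": [0,-2.5,0],"twist": 0,"fingers": 0},
  {"linear": [0,-2.5,0],"twist": 0,"fingers": 0},
  {"linear": [0,-2.5,0],"twist": 0,"fingers": 0},
])

```text
time: 30.45
tcp_pos: [0.2094, 0.2163, 0.2267]
orientation: [0.033, 0.687, 0.726, -0.013]
contact_force: [-1.0, 1.0, -0.1]
finger_gap: 0.0854
```

```bash
python3 -c "
from h import *
q()"
```

```text
[0.2094 0.2163 0.2267] r 0.301 q [ 0.435 -0.841 -0.654  1.758 -0.071  1.95 ] z [ 0.0298 -0.0648 -0.9975] yaw 0.0563 F [-1.   1.  -0.1] t 30.45
```

```bash
python3 -c "
from h import *
plan2([.37,.17,.385],.08,7)"
```

```text
p [0.2094 0.2163 0.2267] yaw 0.056 z [ 0.03  -0.065 -0.997] F [-1.   1.  -0.1] gap 0.0854 t 30.45 step mm 31.2 to [0.371 0.169 0.366]
[-0.93, 2.31, -1.88] tw -0.003
[-0.94, 2.31, -1.88] tw -0.003
[-0.95, 2.31, -1.88] tw -0.003
[-0.96, 2.3, -1.88] tw -0.003
[-0.96, 2.3, -1.87] tw -0.003
[-0.97, 2.3, -1.87] tw -0.003
[-0.98, 2.29, -1.87] tw -0.003
```

Call:
move_arm([
  {"linear": [-0.9,2.3,-2],"twist": 0,"fingers": 0},
  {"linear": [-0.9,2.3,-2],"twist": 0,"fingers": 0},
  {"linear": [-0.9,2.3,-2],"twist": 0,"fingers": 0},
  {"linear": [-0.9,2.3,-2],"twist": 0,"fingers": 0},
  {"linear": [-0.9,2.3,-2],"twist": 0,"fingers": 0},
  {"linear": [-0.9,2.3,-2],"twist": 0,"fingers": 0},
  {"linear": [-1,2.3,-2],"twist": 0,"fingers": 0},
])

```text
time: 31.03
tcp_pos: [0.3666, 0.1751, 0.3825]
orientation: [0.033, 0.68, 0.733, -0.013]
contact_force: [-0.4, 0.6, 1.2]
finger_gap: 0.0854
```

```bash
python3 -c "
from h import *
q();plan2([.39,-.28,.365],.27,14)"
```

```text
[0.3666 0.1751 0.3825] r 0.406 q [ 0.174 -0.383 -0.066  1.868 -0.068  1.668] z [ 0.0306 -0.0632 -0.9975] yaw 0.0762 F [-0.4  0.6  1.2] t 31.03
p [0.3666 0.1751 0.3825] yaw 0.076 z [ 0.031 -0.063 -0.998] F [-0.4  0.6  1.2] gap 0.0854 t 31.03 step mm 32.7 to [ 0.391 -0.281  0.346]
[-3.24, -0.08, 0.47] tw -0.014
[-3.24, -0.13, 0.47] tw -0.014
[-3.24, -0.17, 0.47] tw -0.014
[-3.23, -0.22, 0.46] tw -0.014
[-3.23, -0.26, 0.46] tw -0.014
[-3.23, -0.31, 0.46] tw -0.014
[-3.22, -0.35, 0.46] tw -0.014
[-3.22, -0.4, 0.46] tw -0.014
[-3.21, -0.44, 0.46] tw -0.014
[-3.2, -0.49, 0.46] tw -0.014
[-3.2, -0.53, 0.45] tw -0.014
[-3.19, -0.58, 0.45] tw -0.014
[-3.18, -0.62, 0.45] tw -0.014
[-3.17, -0.67, 0.45] tw -0.014
```

Call:
move_arm([
  {"linear": [-3.2,-0.1,0.3],"twist": -0.014,"fingers": 0},
  {"linear": [-3.2,-0.1,0.3],"twist": -0.014,"fingers": 0},
  {"linear": [-3.2,-0.2,0.3],"twist": -0.014,"fingers": 0},
  {"linear": [-3.2,-0.2,0.3],"twist": -0.014,"fingers": 0},
  {"linear": [-3.2,-0.3,0.3],"twist": -0.014,"fingers": 0},
  {"linear": [-3.2,-0.3,0.3],"twist": -0.014,"fingers": 0},
  {"linear": [-3.2,-0.4,0.3],"twist": -0.014,"fingers": 0},
  {"linear": [-3.2,-0.4,0.3],"twist": -0.014,"fingers": 0},
])

```text
time: 31.7
tcp_pos: [0.3842, -0.0904, 0.3834]
orientation: [0.035, 0.633, 0.773, -0.013]
contact_force: [0.2, 0.7, -0.3]
finger_gap: 0.0856
```

Call:
move_arm([
  {"linear": [-3.2,-0.5,1],"twist": -0.014,"fingers": 0},
  {"linear": [-3.2,-0.5,1.5],"twist": -0.014,"fingers": 0},
  {"linear": [-3.2,-0.6,2],"twist": -0.014,"fingers": 0},
  {"linear": [-3.2,-0.6,2],"twist": -0.014,"fingers": 0},
  {"linear": [-3.2,-0.6,2],"twist": -0.014,"fingers": 0},
  {"linear": [-3.2,-1,2],"twist": -0.014,"fingers": 0},
])

```text
time: 32.2
tcp_pos: [0.3947, -0.3038, 0.2986]
orientation: [0.042, 0.599, 0.8, -0.015]
contact_force: [1.0, 0.0, -0.1]
finger_gap: 0.0852
```

```bash
python3 -c "
from h import *
q();im,c=snap('wrist','w31.png')"
```

```text
[ 0.3947 -0.3038  0.2986] r 0.498 q [-0.915 -0.291 -0.155  1.619 -0.006  0.37 ] z [ 0.0487 -0.0735 -0.9961] yaw 0.2863 F [ 1.   0.  -0.1] t 32.2
```

View pics/w31.png

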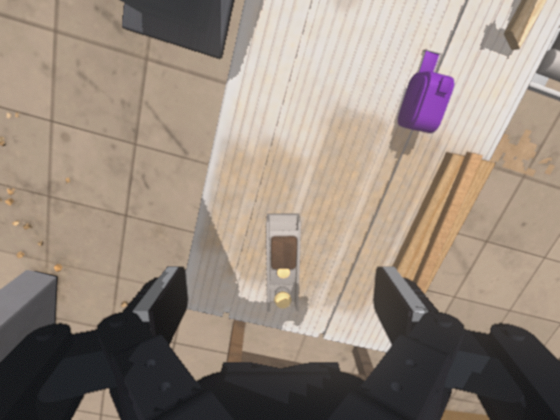

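Call:
move_arm([
  {"linear": [2.4,-1.8,1],"twist": 0,"fingers": 0},
  {"linear": [2.4,-1.8,1],"twist": 0,"fingers": 0},
  {"linear": [2.4,-1.8,1],"twist": 0,"fingers": 0},
  {"linear": [2.4,-1.8,1],"twist": 0,"fingers": 0},
  {"linear": [2.4,-1.8,1],"twist": 0,"fingers": 0},
  {"linear": [2.0,-1.5,0],"twist": 0,"fingers": 0},
  {"linear": [2.0,-1.5,0],"twist": 0,"fingers": 0},
  {"linear": [2.0,-1.5,0],"twist": 0,"fingers": 0},
])

```text
time: 32.92
tcp_pos: [0.2416, -0.199, 0.2286]
orientation: [0.004, 0.602, 0.798, -0.007]
contact_force: [0.1, -0.3, -0.5]
finger_gap: 0.0852
```

```bash
python3 -c "
from h import *
q()"
```

```text
[ 0.2416 -0.199   0.2286] r 0.313 q [-1.106 -0.841 -0.649  1.75  -0.009  0.186] z [-0.0021 -0.0152 -0.9999] yaw 0.2781 F [ 0.1 -0.3 -0.5] t 32.92
```

```bash
python3 -c "
from h import *
plan2([.457,-.461,.17],.272,11)"
```

```text
p [ 0.2416 -0.199   0.2286] yaw 0.278 z [-0.002 -0.015 -1.   ] F [ 0.1 -0.3 -0.5] gap 0.0852 t 32.92 step mm 31.6 to [ 0.457 -0.461  0.151]
[-2.82, 1.23, 0.74] tw 0.001
[-2.82, 1.23, 0.74] tw 0.001
[-2.82, 1.24, 0.74] tw 0.001
[-2.82, 1.24, 0.74] tw 0.001
[-2.82, 1.24, 0.74] tw 0.001
[-2.82, 1.24, 0.74] tw 0.001
[-2.82, 1.24, 0.74] tw 0.001
[-2.82, 1.24, 0.74] tw 0.001
[-2.81, 1.24, 0.74] tw 0.001
[-2.81, 1.25, 0.74] tw 0.001
[-2.81, 1.25, 0.74] tw 0.001
```

Call:
move_arm([
  {"linear": [-2.8,1.2,0.6],"twist": 0,"fingers": 0},
  {"linear": [-2.8,1.2,0.6],"twist": 0,"fingers": 0},
  {"linear": [-2.8,1.2,0.6],"twist": 0,"fingers": 0},
  {"linear": [-2.8,1.2,0.6],"twist": 0,"fingers": 0},
  {"linear": [-2.8,1.2,0.6],"twist": 0,"fingers": 0},
  {"linear": [-2.8,1.2,0.6],"twist": 0,"fingers": 0},
  {"linear": [-2.8,1.2,0.6],"twist": 0,"fingers": 0},
  {"linear": [-2.8,1.2,0.6],"twist": 0,"fingers": 0},
])

```text
time: 33.58
tcp_pos: [0.401, -0.3955, 0.1932]
orientation: [0.01, 0.603, 0.798, -0.01]
contact_force: [-0.8, -0.1, 1.3]
finger_gap: 0.0854
```

```bash
python3 -c "
from h import *
q();im,c=snap('wrist','w32.png');np.save('w32.npy',c,allow_pickle=True);plan2([.457,-.461,.17],.272,3)"
```

```text
[ 0.401  -0.3955  0.1932] r 0.563 q [-1.004 -0.045 -0.124  1.465 -0.012  0.289] z [ 0.0044 -0.0285 -0.9996] yaw 0.277 F [-0.8 -0.1  1.3] t 33.58
p [ 0.4026 -0.3985  0.189 ] yaw 0.276 z [ 0.003 -0.026 -1.   ] F [-1.4 -0.2 -0.7] gap 0.0851 t 33.63 step mm 30.5 to [ 0.457 -0.461  0.151]
[-2.48, 1.18, 1.31] tw 0.001
[-2.48, 1.18, 1.31] tw 0.001
[-2.48, 1.19, 1.31] tw 0.001
```

View pics/w32.png

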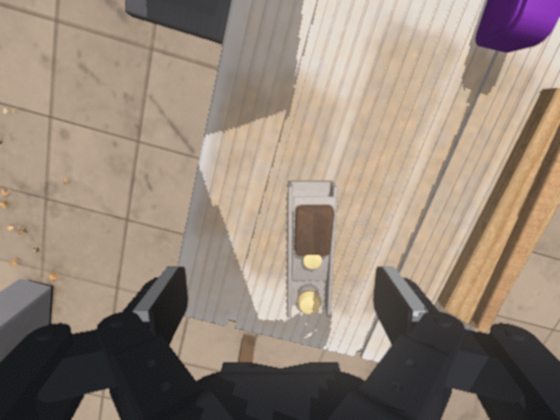

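Run:
```python
from h import *
im=cv2.imread('pics/w32.png')
cv2.imwrite('pics/w32c.png',cv2.resize(im[170:330,260:360],None,fx=5,fy=5,interpolation=cv2.INTER_CUBIC)[:790])
```

```text
(no output)
```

View pics/w32c.png

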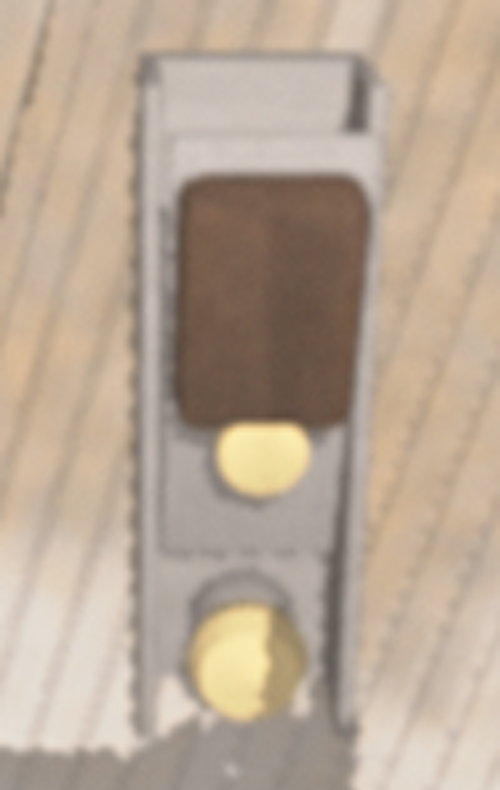

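Run:
```python
from h import *
c=np.load('w32.npy',allow_pickle=True).item()
P=lambda x,y,z: onz(c,260+(x+.5)/5-.5,170+(y+.5)/5-.5,z)
p=np.array([P(x,y,.034) for x,y in [(145,65),(380,75),(345,728),(145,728)]]);print(p.round(4),p.mean(0).round(4))
d=(p[0]+p[1]-p[2]-p[3])/2;print('yaw',np.arctan2(-d[0],d[1]),np.linalg.norm(d), np.linalg.norm(p[0]-p[1]),np.linalg.norm(p[2]-p[3]))
print('brown top',P(275,180,.058),'bot',P(265,425,.058),'k1',P(262,455,.06),'k2',P(245,660,.05))
```

```text
[[ 0.4066 -0.3852  0.034 ]
 [ 0.4506 -0.3746  0.034 ]
 [ 0.4915 -0.5168  0.034 ]
 [ 0.4489 -0.529   0.034 ]] [ 0.4494 -0.4514  0.034 ]
yaw 0.2831764101765848 0.14897266201467319 0.045265308882745985 0.04433441625493536
brown top [ 0.43313145 -0.39400323  0.058     ] bot [ 0.44624305 -0.44090563  0.058     ] k1 [ 0.44713664 -0.44618057  0.06      ] k2 [ 0.46046827 -0.49637538  0.05      ]
```

Call:
move_arm([
  {"linear": [-2.4,1.1,1.5],"twist": 0,"fingers": 0},
  {"linear": [-2.4,1.1,1.5],"twist": 0,"fingers": 0},
  {"linear": [-2.2,1.0,1.5],"twist": 0,"fingers": 0},
  {"linear": [0,0,1.5],"twist": 0,"fingers": 0},
  {"linear": [0,0,0],"twist": 0,"fingers": 0},
])

```text
time: 34.05
tcp_pos: [0.4561, -0.4622, 0.1268]
orientation: [0.007, 0.603, 0.798, -0.009]
contact_force: [-0.0, 1.5, -0.7]
finger_gap: 0.0851
```

```bash
python3 -c "
from h import *
q();im,c=snap('wrist','w33.png');np.save('w33.npy',c,allow_pickle=True);plan2([.453,-.459,.0565],.28,5)"
```

```text
[ 0.4561 -0.4622  0.1268] r 0.649 q [-0.987  0.236  0.053  1.369 -0.012  0.307] z [ 8.000e-04 -2.270e-02 -9.997e-01] yaw 0.276 F [-0.   1.5 -0.7] t 34.05
p [ 0.4562 -0.4625  0.1285] yaw 0.276 z [ 0.002 -0.024 -1.   ] F [-0.   0.6 -0. ] gap 0.0853 t 34.1 step mm 18.2 to [ 0.453 -0.459  0.038]
[0.12, -0.03, 1.81] tw -0.001
[0.12, -0.03, 1.81] tw -0.001
[0.12, -0.03, 1.81] tw -0.001
[0.12, -0.03, 1.81] tw -0.001
[0.12, -0.03, 1.81] tw -0.001
```

View pics/w33.png

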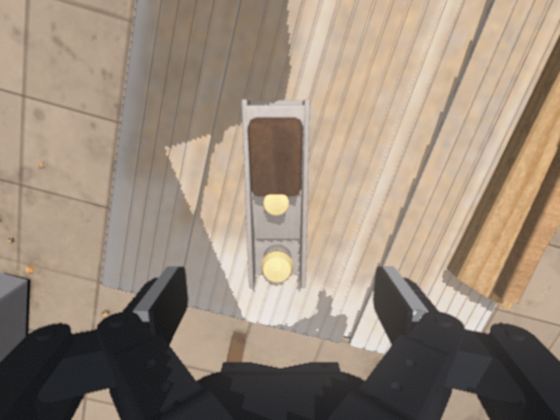

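Run:
```python
from h import *
c=np.load('w33.npy',allow_pickle=True).item()
p=np.array([onz(c,x,y,.034) for x,y in [(243,101),(309,101),(304,289),(251,289)]]);print(p.round(4),p.mean(0).round(4))
d=(p[0]+p[1]-p[2]-p[3])/2;print('yaw',np.arctan2(-d[0],d[1]),np.linalg.norm(d))
print(onz(c,276,203,.06),onz(c,277,267,.05))
```

```text
[[ 0.4092 -0.3907  0.034 ]
 [ 0.4532 -0.3782  0.034 ]
 [ 0.4936 -0.5207  0.034 ]
 [ 0.4511 -0.533   0.034 ]] [ 0.4518 -0.4557  0.034 ]
yaw 0.2812343854879572 0.14821956561173188
[ 0.44944653 -0.44797224  0.06      ] [ 0.4643908  -0.49922209  0.05      ]
```

Call:
move_arm([
  {"linear": [0,-0.05,1.8],"twist": 0,"fingers": 0},
  {"linear": [0,-0.05,1.8],"twist": 0,"fingers": 0},
  {"linear": [0,-0.05,1.8],"twist": 0,"fingers": 0},
  {"linear": [0,-0.05,1.8],"twist": 0,"fingers": 0.1},
  {"linear": [0,0,1.4],"twist": 0,"fingers": 0.2},
  {"linear": [0,0,0],"twist": 0,"fingers": 0.2},
], grip_force=80)

```text
time: 34.6
tcp_pos: [0.4561, -0.4673, 0.0523]
orientation: [0.014, 0.603, 0.798, -0.011]
contact_force: [1.0, 0.4, -0.8]
finger_gap: 0.0683
```

```bash
python3 -c "
from h import *
q();im,c=snap('wrist','w34.png');plan2([.454,-.462,.0565],.28,2)"
```

```text
[ 0.4561 -0.4673  0.0523] r 0.653 q [-0.992  0.265 -0.05   1.222 -0.012  0.303] z [ 0.0087 -0.0346 -0.9994] yaw 0.2763 F [ 1.   0.4 -0.8] t 34.6
p [ 0.4566 -0.4678  0.054 ] yaw 0.276 z [ 0.01  -0.036 -0.999] F [-0.2 -0.1  1.3] gap 0.0683 t 34.65 step mm 8.6 to [ 0.454 -0.463  0.038]
[0.31, -0.04, 0.8] tw -0.002
[0.31, -0.04, 0.8] tw -0.002
```

View pics/w34.png

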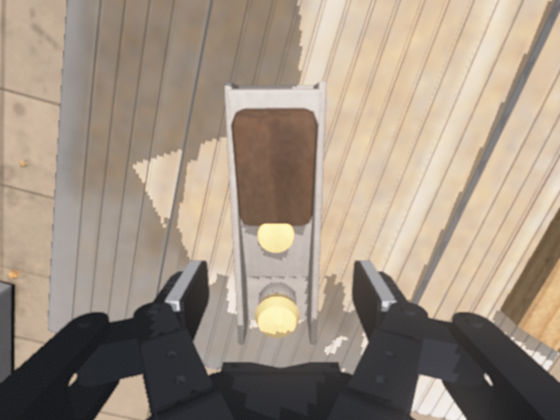

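Call:
move_arm([
  {"linear": [0.45,-0.1,0.7],"twist": 0,"fingers": 0.2},
  {"linear": [0.45,-0.1,0.7],"twist": 0,"fingers": 0.3},
  {"linear": [0,0,0.2],"twist": 0,"fingers": 0.3},
  {"linear": [0,0,0],"twist": 0,"fingers": 0.3},
], grip_force=80)

```text
time: 34.98
tcp_pos: [0.4533, -0.4613, 0.0419]
orientation: [0.018, 0.603, 0.798, -0.012]
contact_force: [-0.2, -0.9, 0.3]
finger_gap: 0.0598
```

```bash
python3 -c "
from h import *
q();im,c=snap('wrist','w35.png');plan2([.453,-.459,.0565],.28,1)"
```

```text
[ 0.4533 -0.4613  0.0419] r 0.647 q [-0.99   0.245 -0.094  1.191 -0.012  0.304] z [ 0.0131 -0.0412 -0.9991] yaw 0.2766 F [-0.2 -0.9  0.3] t 34.98
p [ 0.4534 -0.4613  0.042 ] yaw 0.277 z [ 0.013 -0.041 -0.999] F [ 0.4 -0.3 -0.4] gap 0.0594 t 35.03 step mm 4.5 to [ 0.453 -0.46   0.038]
[0.17, 0.03, 0.42] tw -0.003
```

View pics/w35.png

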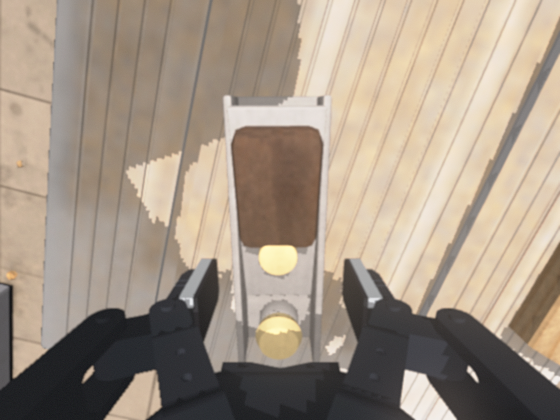

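Call:
move_arm([
  {"linear": [0.2,-0.1,0.3],"twist": 0,"fingers": 0.4},
  {"linear": [0,0,0],"twist": 0,"fingers": 0.5},
  {"linear": [0,0,0],"twist": 0,"fingers": 0.6},
  {"linear": [0,0,0],"twist": 0,"fingers": 0.8},
  {"linear": [0,0,0],"twist": 0,"fingers": 0.8},
], grip_force=80)

```text
time: 35.45
tcp_pos: [0.4519, -0.4604, 0.04]
orientation: [0.018, 0.603, 0.798, -0.013]
contact_force: [-1.8, 0.3, 0.1]
finger_gap: 0.0172
```

```bash
python3 -c "
from h import *
q();print(arm.sense()['finger_gap']);im,c=snap('wrist','w36.png')"
```

```text
[ 0.4519 -0.4604  0.04  ] r 0.645 q [-0.991  0.24  -0.103  1.185 -0.012  0.303] z [ 0.0133 -0.0428 -0.999 ] yaw 0.2765 F [-1.8  0.3  0.1] t 35.45
0.017154405109434855
```

View pics/w36.png

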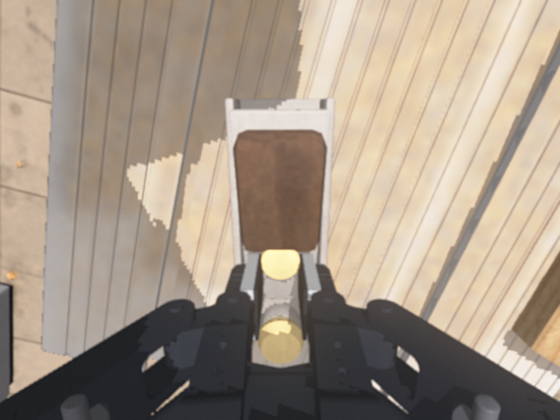

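Call:
move_arm([
  {"linear": [0,0,0],"twist": 0,"fingers": 0.5},
  {"linear": [0,0,0],"twist": 0,"fingers": 0.3},
  {"linear": [0,0,0],"twist": 0,"fingers": 0.2},
  {"linear": [0.6,0,0],"twist": 0,"fingers": 0.2},
  {"linear": [0.7,0,0],"twist": 0,"fingers": 0.2},
  {"linear": [0.7,0,0],"twist": 0,"fingers": 0.2},
  {"linear": [0,0,0],"twist": 0,"fingers": 0.3},
])

```text
time: 36.08
tcp_pos: [0.4463, -0.4393, 0.0388]
orientation: [0.018, 0.603, 0.798, -0.013]
contact_force: [0.5, -0.4, 0.0]
finger_gap: 0.0598
```

```bash
python3 -c "
from h import *
q();print(arm.sense()['finger_gap']);im,c=snap('wrist','w37.png');plan2([.4476,-.440,.0565],.28,1)"
```

```text
[ 0.4463 -0.4393  0.0388] r 0.626 q [-0.98   0.185 -0.167  1.176 -0.012  0.314] z [ 0.0141 -0.0422 -0.999 ] yaw 0.2765 F [ 0.5 -0.4  0. ] t 36.08
0.059798051974068844
p [ 0.4465 -0.4398  0.039 ] yaw 0.276 z [ 0.014 -0.043 -0.999] F [ 0.7 -0.6  0.3] gap 0.0598 t 36.13 step mm 2.1 to [ 0.448 -0.441  0.038]
[-0.13, 0.11, 0.12] tw -0.004
```

View pics/w37.png

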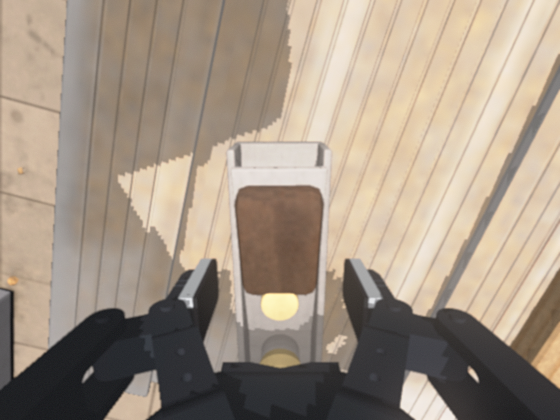

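```bash
python3 -c "
from h import *
c=arm.get_calibration('wrist'); s=arm.sense(); M=rot(s['orientation']).as_matrix(); G=s['tcp_pos']-.0187*M[:,2]
print(G, proj(c,G),proj(c,s['tcp_pos']), onz(c,280,306,.06), onz(c,280,240,.058),onz(c,280,295,.058),onz(c,280,187,.058), onz(c,280,142,.034),onz(c,280,142,0.))
"
```

```text
[ 0.44621036 -0.43900412  0.05764416] [278.81219727 290.43649477] [278.94480586 270.76302631] [ 0.44843477 -0.44495342  0.06      ] [ 0.44010581 -0.41564379  0.058     ] [ 0.44727657 -0.4408638   0.058     ] [ 0.43399419 -0.39414899  0.058     ] [ 0.43011461 -0.38031105  0.034     ] [ 0.43124708 -0.38401996  0.        ]
```

Call:
move_arm([
  {"linear": [0.7,0,0],"twist": 0,"fingers": 0.3},
  {"linear": [0.7,0.1,0.1],"twist": 0,"fingers": 0.3},
  {"linear": [0,0.1,0],"twist": 0,"fingers": 0.45},
  {"linear": [0,0,0],"twist": 0,"fingers": 0.5},
  {"linear": [0,0,0],"twist": 0,"fingers": 0.6},
  {"linear": [0,0,0],"twist": 0,"fingers": 0.8},
], grip_force=60)

```text
time: 36.63
tcp_pos: [0.4435, -0.4247, 0.0383]
orientation: [0.018, 0.603, 0.797, -0.014]
contact_force: [0.1, -0.0, -2.2]
finger_gap: 0.0349
```

```bash
python3 -c "
from h import *
q();print(arm.sense()['finger_gap']);im,c=snap('wrist','w38.png')"
```

```text
[ 0.4435 -0.4247  0.0383] r 0.614 q [-0.969  0.149 -0.208  1.17  -0.015  0.326] z [ 0.0124 -0.0448 -0.9989] yaw 0.276 F [ 0.1 -0.  -2.2] t 36.63
0.03486073445434888
```

View pics/w38.png

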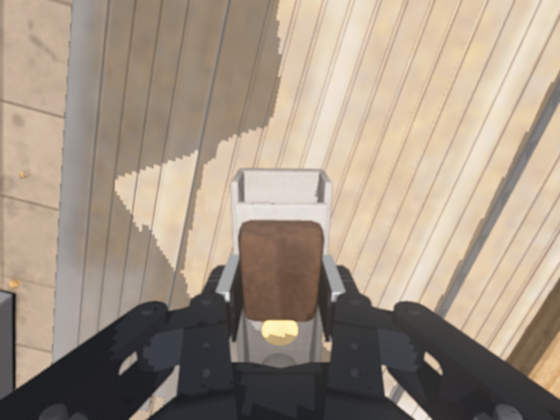

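Call:
move_arm([
  {"linear": [0,0,0],"twist": 0,"fingers": 1},
  {"linear": [0,0,0],"twist": 0,"fingers": 1},
  {"linear": [0,0,-0.5],"twist": 0,"fingers": 1},
  {"linear": [0,0,-1.5],"twist": 0,"fingers": 1},
  {"linear": [0,0,-2.5],"twist": 0,"fingers": 1},
  {"linear": [0,0,-3],"twist": 0,"fingers": 1},
], grip_force=110)

```text
time: 37.18
tcp_pos: [0.4383, -0.4148, 0.1032]
orientation: [0.009, 0.603, 0.798, -0.01]
contact_force: [1.0, 0.1, -7.3]
finger_gap: 0.0339
```

```bash
python3 -c "
from h import *
q();print(arm.sense()['finger_gap'],arm.sense()['ft_torque']);im,c=snap('wrist','w39.png');snap('scene','s39.png')"
```

```text
[ 0.4383 -0.4148  0.1032] r 0.603 q [-0.967  0.103 -0.137  1.308 -0.014  0.327] z [ 0.0018 -0.0266 -0.9996] yaw 0.2759 F [ 1.   0.1 -7.3] t 37.18
0.033891313609140404 [ 0.20956759 -0.01087466 -0.03411599]
```

View pics/w39.png

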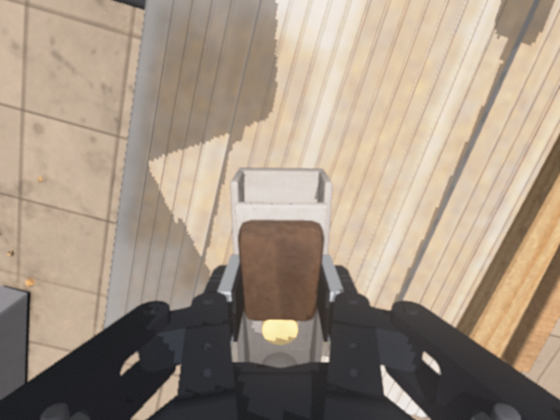

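View pics/s39.png

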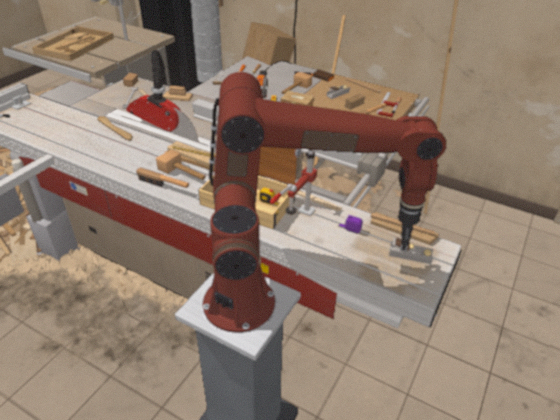

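Call:
move_arm([
  {"linear": [0.5,0,-3.5],"twist": -0.01,"fingers": 1},
  {"linear": [1,0,-3.7],"twist": 0,"fingers": 1},
  {"linear": [1,0,-3.7],"twist": 0,"fingers": 1},
  {"linear": [1.5,0,-3.5],"twist": 0,"fingers": 1},
  {"linear": [1.5,0,-3.5],"twist": 0,"fingers": 1},
  {"linear": [1.5,0,-3.5],"twist": 0,"fingers": 1},
  {"linear": [1.5,0.4,-3.5],"twist": 0,"fingers": 1},
  {"linear": [2,0.5,-2],"twist": 0.02,"fingers": 1},
])

```text
time: 37.95
tcp_pos: [0.4151, -0.3027, 0.3625]
orientation: [0.002, 0.608, 0.794, -0.007]
contact_force: [1.2, -0.3, -6.3]
finger_gap: 0.0337
```

```bash
python3 -c "
from h import *
q();print(arm.sense()['finger_gap'],arm.sense()['ft_torque']);plan2([.41,.215,.38],.066,16)"
```

```text
[ 0.4151 -0.3027  0.3625] r 0.514 q [-0.877 -0.088  0.147  1.799 -0.014  0.431] z [-0.0064 -0.0139 -0.9999] yaw 0.2631 F [ 1.2 -0.3 -6.3] t 37.95
0.0336615319744137 [ 0.13969225 -0.12708538  0.07421235]
p [ 0.4151 -0.3027  0.3625] yaw 0.263 z [-0.006 -0.014 -1.   ] F [ 1.2 -0.3 -6.3] gap 0.0337 t 37.95 step mm 32.3 to [0.41  0.215 0.361]
[3.13, 0.81, -0.04] tw 0.012
[3.14, 0.77, -0.04] tw 0.012
[3.15, 0.73, -0.04] tw 0.012
[3.16, 0.69, -0.04] tw 0.012
[3.17, 0.65, -0.04] tw 0.012
[3.18, 0.62, -0.04] tw 0.012
[3.18, 0.58, -0.04] tw 0.012
[3.19, 0.54, -0.04] tw 0.012
[3.2, 0.5, -0.03] tw 0.012
[3.2, 0.46, -0.03] tw 0.012
[3.21, 0.42, -0.03] tw 0.012
[3.21, 0.38, -0.03] tw 0.012
[3.22, 0.34, -0.03] tw 0.012
[3.22, 0.3, -0.03] tw 0.012
[3.22, 0.26, -0.03] tw 0.012
[3.23, 0.22, -0.03] tw 0.012
```

Lean is now nearly zero. Swing over the clamp.

Call:
move_arm([
  {"linear": [2.5,0.7,-0.3],"twist": 0.012,"fingers": 1},
  {"linear": [3.1,0.8,-0.2],"twist": 0.012,"fingers": 1},
  {"linear": [3.1,0.7,-0.1],"twist": 0.012,"fingers": 1},
  {"linear": [3.2,0.7,-0.1],"twist": 0.012,"fingers": 1},
  {"linear": [3.2,0.6,-0.1],"twist": 0.012,"fingers": 1},
  {"linear": [3.2,0.6,0],"twist": 0.012,"fingers": 1},
  {"linear": [3.2,0.6,0],"twist": 0.012,"fingers": 1},
  {"linear": [3.2,0.5,0],"twist": 0.012,"fingers": 1},
])

```text
time: 38.62
tcp_pos: [0.4156, -0.045, 0.3582]
orientation: [0.001, 0.65, 0.76, -0.007]
contact_force: [0.6, 0.1, -7.0]
finger_gap: 0.0335
```

Call:
move_arm([
  {"linear": [3.2,0.5,0],"twist": 0.012,"fingers": 1},
  {"linear": [3.2,0.5,0],"twist": 0.012,"fingers": 1},
  {"linear": [3.2,0.4,0],"twist": 0.012,"fingers": 1},
  {"linear": [3.2,0.4,0],"twist": 0.012,"fingers": 1},
  {"linear": [3.2,0.3,0],"twist": 0.012,"fingers": 1},
  {"linear": [3.2,0.3,0],"twist": 0.012,"fingers": 1},
  {"linear": [3.2,0.3,0],"twist": 0.012,"fingers": 1},
  {"linear": [1,0,0],"twist": 0.01,"fingers": 1},
])

```text
time: 39.28
tcp_pos: [0.4159, 0.2063, 0.3405]
orientation: [-0.004, 0.686, 0.727, -0.009]
contact_force: [0.1, 0.1, -7.3]
finger_gap: 0.0336
```

```bash
python3 -c "
from h import *
q();print(arm.sense()['finger_gap']);im,c=snap('wrist','w40.png');np.save('w40.npy',c,allow_pickle=True);plan2([.4457,.2153,.20],.066,6)"
```

```text
[0.4159 0.2063 0.3405] r 0.464 q [ 0.181 -0.225 -0.019  1.796 -0.004  1.693] z [-0.0169 -0.0075 -0.9998] yaw 0.058 F [ 0.1  0.1 -7.3] t 39.28
0.03361056556509934
p [0.4156 0.2066 0.3401] yaw 0.058 z [-0.018 -0.007 -1.   ] F [-2.   1.4 -7.3] gap 0.0334 t 39.33 step mm 27.0 to [0.445 0.215 0.181]
[0.13, 0.55, 2.64] tw -0.001
[0.13, 0.55, 2.64] tw -0.001
[0.13, 0.55, 2.64] tw -0.001
[0.13, 0.55, 2.64] tw -0.001
[0.13, 0.55, 2.64] tw -0.001
[0.13, 0.55, 2.64] tw -0.001
```

View pics/w40.png

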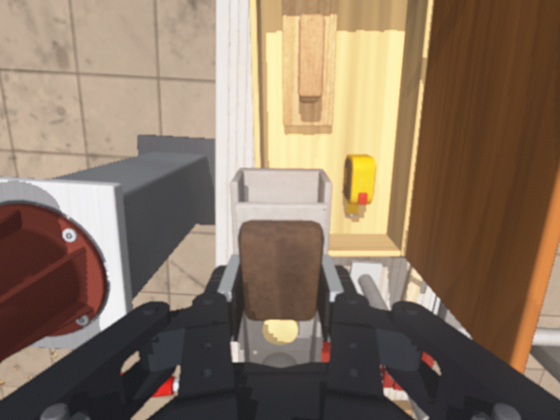

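Run:
```python
from h import *
c=np.load('w40.npy',allow_pickle=True).item()
C=np.array([.477,.2725]);u=np.array([np.cos(.066),np.sin(.066)]);v=np.array([-u[1],u[0]])
def ab(x,y,z):
    w=onz(c,x,y,z)[:2]-C; return (w@u).round(4),(w@v).round(4)
print('push',ab(284,125,.028),ab(332,131,.028))
print('tape',ab(349,158,.070),ab(374,160,.07),ab(370,203,.07),ab(345,200,.07))
print('tongue',ab(352,213,.012))
print('floor edge',ab(336,235,.008),ab(398,237,.008))
print('rim',ab(340,255,.08),ab(403,254,.08))
print('left wall rim',ab(252,60,.08),'inner',ab(262,60,.08),'floor',ab(268,100,.008))
print('right rim',ab(427,100,.08),'floor right',ab(405,100,.008))
```

```text
push (np.float64(-0.0641), np.float64(-0.0004)) (np.float64(0.0022), np.float64(-0.0088))
tape (np.float64(0.0194), np.float64(-0.0408)) (np.float64(0.0516), np.float64(-0.0434)) (np.float64(0.0507), np.float64(-0.1007)) (np.float64(0.0172), np.float64(-0.0964))
tongue (np.float64(0.0401), np.float64(-0.1322))
floor edge (np.float64(0.0178), np.float64(-0.1699)) (np.float64(0.1162), np.float64(-0.1735))
rim (np.float64(0.0125), np.float64(-0.1718)) (np.float64(0.0985), np.float64(-0.1704))
left wall rim (np.float64(-0.1006), np.float64(0.074)) inner (np.float64(-0.089), np.float64(0.0738)) floor (np.float64(-0.0866), np.float64(0.0334))
right rim (np.float64(0.1064), np.float64(0.0288)) floor right (np.float64(0.1057), np.float64(0.0321))
```

```bash
python3 -c "
from h import *
plan2([.4475,.2095,.165],.066,7)"
```

```text
p [0.4156 0.2066 0.3401] yaw 0.058 z [-0.018 -0.007 -1.   ] F [-2.   1.4 -7.3] gap 0.0334 t 39.33 step mm 28.0 to [0.447 0.209 0.146]
[0.03, 0.5, 2.76] tw -0.001
[0.03, 0.5, 2.76] tw -0.001
[0.03, 0.5, 2.76] tw -0.001
[0.03, 0.5, 2.76] tw -0.001
[0.03, 0.5, 2.76] tw -0.001
[0.03, 0.5, 2.76] tw -0.001
[0.03, 0.5, 2.76] tw -0.001
```

Call:
move_arm([
  {"linear": [0,0.5,2.7],"twist": 0,"fingers": 1},
  {"linear": [0,0.5,2.7],"twist": 0,"fingers": 1},
  {"linear": [0,0.5,2.7],"twist": 0,"fingers": 1},
  {"linear": [0,0.5,2.7],"twist": 0,"fingers": 1},
  {"linear": [0,0.4,2.5],"twist": 0,"fingers": 1},
  {"linear": [0,0.3,2.0],"twist": 0,"fingers": 1},
  {"linear": [0,0,0],"twist": 0,"fingers": 1},
  {"linear": [0,0,0],"twist": 0,"fingers": 1},
])

```text
time: 40.0
tcp_pos: [0.4392, 0.2099, 0.1659]
orientation: [-0.008, 0.684, 0.729, -0.012]
contact_force: [0.2, 0.8, -6.1]
finger_gap: 0.0337
```

```bash
python3 -c "
from h import *
q();im,c=snap('wrist','w41.png');np.save('w41.npy',c,allow_pickle=True);plan2([.4475,.2095,.165],.066,1)"
```

```text
[0.4392 0.2099 0.1659] r 0.487 q [ 0.178 -0.21  -0.326  1.483 -0.002  1.685] z [-0.0273 -0.007  -0.9996] yaw 0.064 F [ 0.2  0.8 -6.1] t 40.0
p [0.439  0.2099 0.1658] yaw 0.064 z [-0.028 -0.007 -1.   ] F [-0.7 -0.8 -7.6] gap 0.0339 t 40.05 step mm 21.1 to [0.447 0.209 0.146]
[-0.09, 0.85, 1.93] tw -0.002
```

View pics/w41.png

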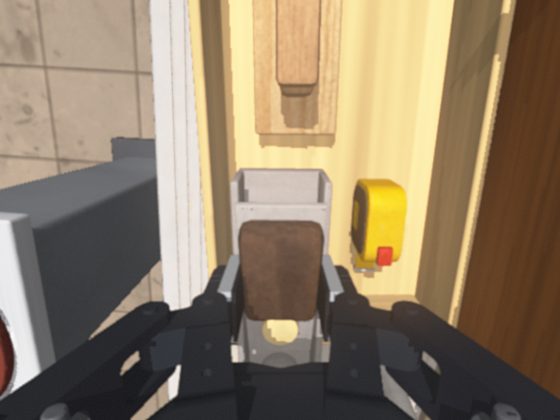

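Run:
```python
from h import *
c=np.load('w41.npy',allow_pickle=True).item()
C=np.array([.477,.2725]);u=np.array([np.cos(.066),np.sin(.066)]);v=np.array([-u[1],u[0]])
def ab(x,y,z):
    w=onz(c,x,y,z)[:2]-C; return (w@u).round(4),(w@v).round(4)
print('push',ab(255,134,.028),ab(335,135,.028))
print('tape',ab(356,187,.070),ab(404,260,.07),ab(358,262,.07),'tongue',ab(356,268,.01))
print('floor edge',ab(390,296,.008))
print('left floor',ab(232,180,.008),ab(235,120,.008),'rim in',ab(205,120,.08),'rim out',ab(196,120,.08),'right rim',ab(494,120,.08))
print('plane end now',ab(280,169,.1659-.0383+.034),ab(232,175,.162),ab(331,172,.162))
```

```text
push (np.float64(-0.0663), np.float64(-0.0013)) (np.float64(0.002), np.float64(-0.0021))
tape (np.float64(0.0138), np.float64(-0.0382)) (np.float64(0.0565), np.float64(-0.0982)) (np.float64(0.0196), np.float64(-0.1004)) tongue (np.float64(0.0324), np.float64(-0.1357))
floor edge (np.float64(0.071), np.float64(-0.1691))
left floor (np.float64(-0.0916), np.float64(-0.0452)) (np.float64(-0.0863), np.float64(0.0101)) rim in (np.float64(-0.0954), np.float64(0.0108)) rim out (np.float64(-0.1017), np.float64(0.0108)) right rim (np.float64(0.102), np.float64(0.0109))
plane end now (np.float64(-0.0412), np.float64(-0.0103)) (np.float64(-0.0635), np.float64(-0.0131)) (np.float64(-0.0178), np.float64(-0.0115))
```

Call:
move_arm([
  {"linear": [0,0.1,2.5],"twist": 0,"fingers": 1},
  {"linear": [0,0.1,2.5],"twist": 0,"fingers": 1},
  {"linear": [0,0.1,2.2],"twist": 0,"fingers": 1},
  {"linear": [0,0.1,1.8],"twist": 0,"fingers": 1},
  {"linear": [0,0,0],"twist": 0,"fingers": 1},
  {"linear": [0,0,0],"twist": 0,"fingers": 1},
])

```text
time: 40.55
tcp_pos: [0.4463, 0.2105, 0.0816]
orientation: [-0.004, 0.684, 0.729, -0.007]
contact_force: [0.5, 1.0, -6.4]
finger_gap: 0.0339
```

```bash
python3 -c "
from h import *
q();im,c=snap('wrist','w42.png');np.save('w42.npy',c,allow_pickle=True);plan2([.4415,.2098,.066],.066,3)"
```

```text
[0.4463 0.2105 0.0816] r 0.494 q [ 0.176 -0.176 -0.45   1.313 -0.002  1.683] z [-0.015  -0.0044 -0.9999] yaw 0.0639 F [ 0.5  1.  -6.4] t 40.55
p [0.4464 0.2105 0.0817] yaw 0.064 z [-0.015 -0.004 -1.   ] F [-0.4 -0.2 -8.3] gap 0.0338 t 40.6 step mm 11.6 to [0.441 0.21  0.047]
[-0.01, -0.16, 1.15] tw -0.001
[-0.01, -0.16, 1.15] tw -0.001
[-0.01, -0.16, 1.15] tw -0.001
```

View pics/w42.png

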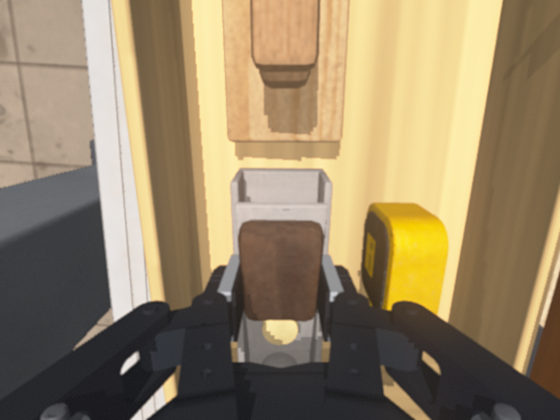

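Call:
move_arm([
  {"linear": [0,-0.05,1.2],"twist": 0,"fingers": 1},
  {"linear": [0,-0.05,1.0],"twist": 0,"fingers": 1},
  {"linear": [0,0,0.7],"twist": 0,"fingers": 1},
  {"linear": [0,0,0.4],"twist": 0,"fingers": 1},
])

```text
time: 40.93
tcp_pos: [0.4489, 0.2111, 0.052]
orientation: [-0.001, 0.684, 0.729, -0.003]
contact_force: [-0.4, 0.2, -7.5]
finger_gap: 0.0337
```

```bash
python3 -c "
from h import *
q()"
```

```text
[0.4489 0.2111 0.052 ] r 0.496 q [ 0.176 -0.16  -0.49   1.248 -0.002  1.683] z [-0.0059 -0.0028 -1.    ] yaw 0.064 F [-0.4  0.2 -7.5] t 40.93
```

Call:
move_arm([
  {"linear": [0,0,0.4],"twist": 0,"fingers": 1},
  {"linear": [0,0,0.3],"twist": 0,"fingers": 1},
])

```text
time: 41.1
tcp_pos: [0.4492, 0.2121, 0.0463]
orientation: [-0.001, 0.684, 0.73, -0.002]
contact_force: [-20.1, -2.2, 41.9]
finger_gap: 0.0335
```

```bash
python3 -c "
from h import *
q();im,c=snap('wrist','w43.png')"
```

```text
[0.4492 0.2121 0.0463] r 0.497 q [ 0.177 -0.156 -0.497  1.235 -0.     1.683] z [-4.9e-03 -9.0e-04 -1.0e+00] yaw 0.0645 F [-20.1  -2.2  41.9] t 41.1
```

View pics/w43.png

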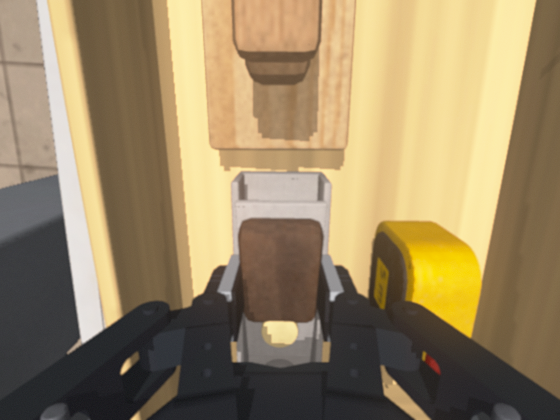

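Call:
move_arm([
  {"linear": [0,0,-0.1],"twist": 0,"fingers": 0.58},
  {"linear": [0,0,0],"twist": 0,"fingers": 0.54},
  {"linear": [0,0,0],"twist": 0,"fingers": 0.5},
  {"linear": [0,0,0],"twist": 0,"fingers": 0.5},
], grip_force=40)

```text
time: 41.48
tcp_pos: [0.4514, 0.2121, 0.0499]
orientation: [0.001, 0.684, 0.73, -0.0]
contact_force: [-0.4, -0.1, 0.5]
finger_gap: 0.0427
```

```bash
python3 -c "
from h import *
q();print(arm.sense()['finger_gap']);im,c=snap('wrist','w44.png')"
```

```text
[0.4514 0.2121 0.0499] r 0.499 q [ 1.770e-01 -1.590e-01 -4.920e-01  1.237e+00 -1.000e-03  1.684e+00] z [ 2.0e-04 -1.5e-03 -1.0e+00] yaw 0.0646 F [-0.4 -0.1  0.5] t 41.48
0.042674937935513906
```

View pics/w44.png

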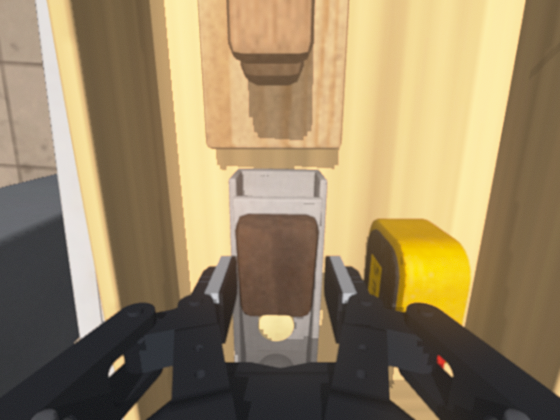

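Call:
move_arm([
  {"linear": [0,-0.1,-1],"twist": 0,"fingers": 0.5},
  {"linear": [0,0,-2],"twist": 0,"fingers": 0.5},
  {"linear": [0,0,-2.5],"twist": 0,"fingers": 0.5},
  {"linear": [0,0,-3],"twist": 0,"fingers": 0.5},
  {"linear": [0,0,-3.5],"twist": 0,"fingers": 0.4},
  {"linear": [-0.5,-0.5,-3.5],"twist": 0,"fingers": 0.4},
  {"linear": [-1,-0.5,-3.5],"twist": 0,"fingers": 0.4},
])

```text
time: 42.12
tcp_pos: [0.4367, 0.1964, 0.2436]
orientation: [-0.003, 0.684, 0.73, -0.005]
contact_force: [1.0, 1.1, 0.7]
finger_gap: 0.0515
```

```bash
python3 -c "
from h import *
q();im,c=snap('wrist','w45.png');np.save('w45.npy',c,allow_pickle=True)
im,c=snap('scene','s45.png');cv2.imwrite('pics/s45c.png',cv2.resize(im[140:320,190:470,::-1],None,fx=2.8,fy=2.8,interpolation=cv2.INTER_CUBIC))"
```

```text
[0.4367 0.1964 0.2436] r 0.479 q [ 1.490e-01 -2.490e-01 -2.180e-01  1.613e+00 -1.000e-03  1.655e+00] z [-0.0107 -0.003  -0.9999] yaw 0.0655 F [1.  1.1 0.7] t 42.12
```

View pics/w45.png

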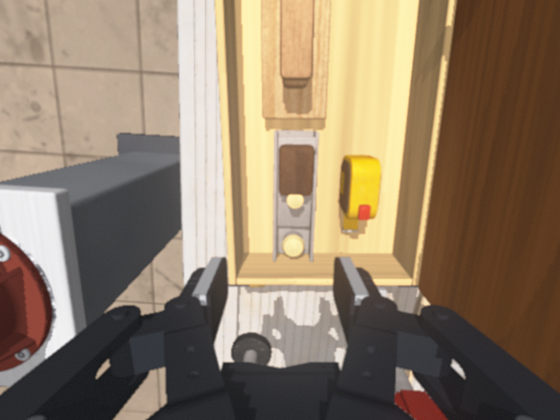

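View pics/s45c.png

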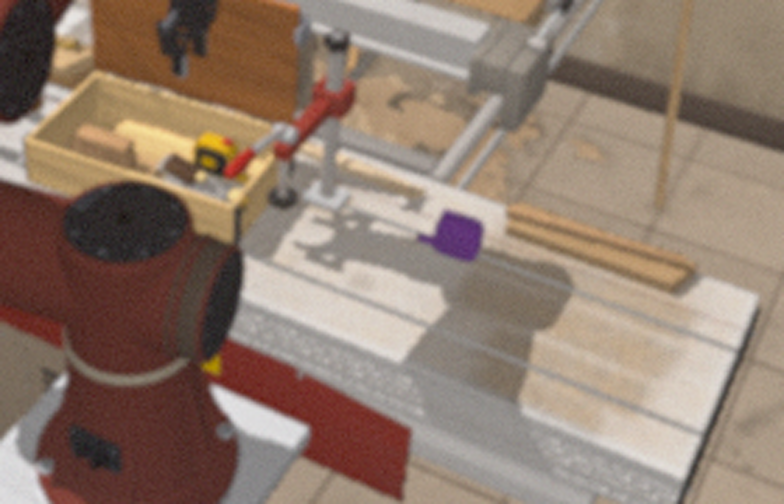

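Run:
```python
from h import *
c=np.load('w45.npy',allow_pickle=True).item()
C=np.array([.477,.2725]);u=np.array([np.cos(.066),np.sin(.066)]);v=np.array([-u[1],u[0]])
def ab(x,y,z):
    w=onz(c,x,y,z)[:2]-C; return (w@u).round(4),(w@v).round(4)
print(ab(275,262,.042),ab(276,130,.042),ab(317,130,.042),'floor',ab(350,254,.008),'rim',ab(350,284,.08),'push',ab(264,118,.028),ab(326,118,.028))
im=cv2.imread('pics/w45.png'); cv2.imwrite('pics/w45c.png',cv2.resize(im[90:300,220:420],None,fx=3.5,fy=2.8*3.5/2.8,interpolation=cv2.INTER_CUBIC)[:735])
```

```text
(np.float64(-0.0527), np.float64(-0.1644)) (np.float64(-0.051), np.float64(-0.0132)) (np.float64(-0.0081), np.float64(-0.0131)) floor (np.float64(0.0429), np.float64(-0.1688)) rim (np.float64(0.0287), np.float64(-0.1718)) push (np.float64(-0.0642), np.float64(-0.0011)) (np.float64(0.0026), np.float64(-0.0011))
```

View pics/w45c.png

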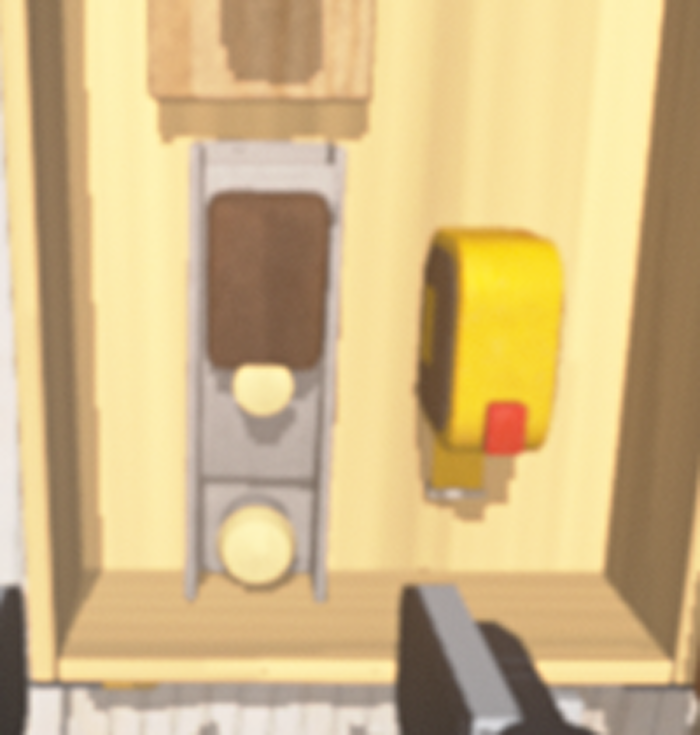

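```bash
python3 -c "
from h import *
plan2([.50,.24,.375],.066,4);plan2([.6165,.286,.375],.066,8)"
```

```text
p [0.4394 0.1958 0.2485] yaw 0.064 z [-0.001 -0.002 -1.   ] F [ 0.4 -0.5  0.2] gap 0.0515 t 42.22 step mm 32.8 to [0.5   0.24  0.356]
[1.0, 1.58, -2.7] tw -0.0
[1.0, 1.58, -2.7] tw -0.0
[1.0, 1.58, -2.7] tw -0.0
[1.0, 1.58, -2.7] tw -0.0
p [0.4394 0.1958 0.2485] yaw 0.064 z [-0.001 -0.002 -1.   ] F [ 0.4 -0.5  0.2] gap 0.0515 t 42.22 step mm 28.3 to [0.616 0.286 0.356]
[0.98, 2.28, -1.35] tw -0.0
[0.98, 2.28, -1.35] tw -0.0
[0.98, 2.28, -1.35] tw -0.0
[0.98, 2.28, -1.35] tw -0.0
[0.98, 2.28, -1.35] tw -0.0
[0.98, 2.28, -1.35] tw -0.0
[0.98, 2.28, -1.35] tw -0.0
[0.98, 2.28, -1.35] tw -0.0
```

Call:
move_arm([
  {"linear": [0.8,0.5,-3.2],"twist": 0,"fingers": 0.4},
  {"linear": [1,1,-3.2],"twist": 0,"fingers": 0.4},
  {"linear": [1,1.5,-3.2],"twist": 0,"fingers": 0.4},
  {"linear": [1,2,-2],"twist": 0,"fingers": 0.4},
  {"linear": [1,2.5,-1],"twist": 0,"fingers": 0.4},
  {"linear": [1,2.5,0],"twist": 0,"fingers": 0.4},
  {"linear": [1,2.5,0],"twist": 0,"fingers": 0.4},
  {"linear": [1,2.5,0],"twist": 0,"fingers": 0.4},
], grip_force=30)

```text
time: 42.88
tcp_pos: [0.5833, 0.2853, 0.3831]
orientation: [0.001, 0.685, 0.729, 0.001]
contact_force: [0.2, -1.0, 1.3]
finger_gap: 0.0511
```

```bash
python3 -c "
from h import *
q();plan2([.6165,.286,.375],.066,2);snap('wrist','w46.png')"
```

```text
[0.5833 0.2853 0.3831] r 0.649 q [ 2.540e-01  3.870e-01  7.080e-01  1.889e+00 -1.000e-03  1.763e+00] z [ 2.2e-03 -6.0e-04 -1.0e+00] yaw 0.0621 F [ 0.2 -1.   1.3] t 42.88
p [0.5833 0.2853 0.3831] yaw 0.062 z [ 0.002 -0.001 -1.   ] F [ 0.2 -1.   1.3] gap 0.0511 t 42.88 step mm 21.4 to [0.617 0.286 0.356]
[-0.07, 1.66, 1.35] tw -0.002
[-0.07, 1.66, 1.35] tw -0.002
```

View pics/w46.png

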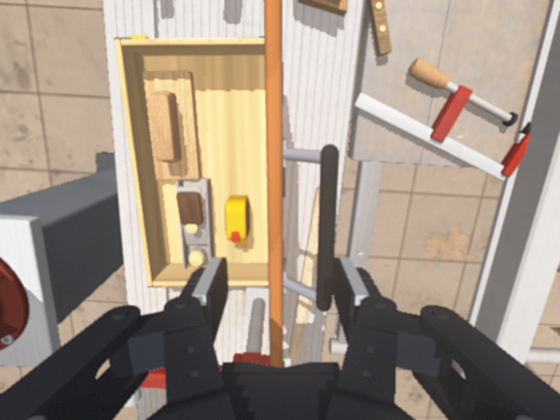

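Call:
move_arm([
  {"linear": [0,1.7,0.3],"twist": 0,"fingers": 0.4},
  {"linear": [0,1.5,0.3],"twist": 0,"fingers": 0.4},
  {"linear": [0,0,0],"twist": 0,"fingers": 0.4},
  {"linear": [0,0,0],"twist": 0,"fingers": 0.4},
])

```text
time: 43.27
tcp_pos: [0.6218, 0.2897, 0.3649]
orientation: [-0.003, 0.685, 0.729, -0.005]
contact_force: [-0.0, 0.3, 0.9]
finger_gap: 0.0513
```

```bash
python3 -c "
from h import *
q();im,c=snap('wrist','w47.png')
for v in (180,220,260):
    g=im[v].max(1); x=np.nonzero(g[230:340]<110)[0]+230; 
    x=x[x<340]; print(v,x.min(),x.max(),onz(c,np.median(x),v,.320))"
```

```text
[0.6218 0.2897 0.3649] r 0.686 q [ 2.460e-01  5.390e-01  8.680e-01  1.913e+00 -1.000e-03  1.755e+00] z [-0.012  -0.0036 -0.9999] yaw 0.0621 F [-0.   0.3  0.9] t 43.27
180 230 278 [0.60567551 0.32548714 0.32      ]
220 230 278 [0.60362903 0.30028872 0.32      ]
260 232 339 [0.6068652  0.27345486 0.32      ]
```

View pics/w47.png

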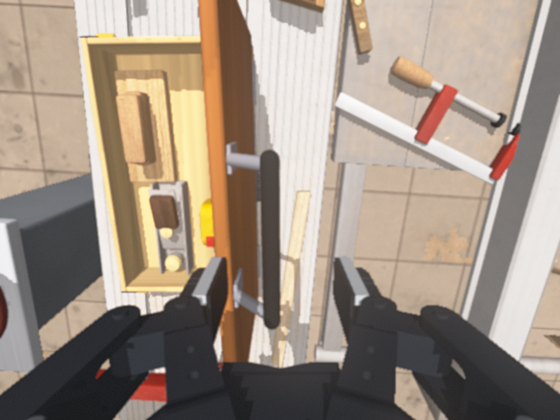

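```bash
python3 -c "
from h import *
c=arm.get_calibration('wrist')
a=onz(c,269,165,.321);b=onz(c,271,318,.321);print(a,b,(a+b)/2,np.arctan2(-(a-b)[0],(a-b)[1]))
plan2([((a+b)/2)[0],((a+b)/2)[1],.321],.066,4)"
```

```text
[0.61247514 0.33490852 0.321     ] [0.61926413 0.23165989 0.321     ] [0.61586963 0.2832842  0.321     ] 0.06565928739365803
p [0.6216 0.2895 0.3648] yaw 0.062 z [-0.012 -0.004 -1.   ] F [-0.2 -0.7 -0.8] gap 0.0512 t 43.32 step mm 15.8 to [0.616 0.283 0.302]
[-0.14, -0.14, 1.56] tw -0.001
[-0.14, -0.14, 1.56] tw -0.001
[-0.14, -0.14, 1.56] tw -0.001
[-0.14, -0.14, 1.56] tw -0.001
```

Call:
move_arm([
  {"linear": [-0.1,-0.15,1.6],"twist": 0,"fingers": 0.4},
  {"linear": [-0.1,-0.15,1.6],"twist": 0,"fingers": 0.4},
  {"linear": [-0.1,-0.15,1.6],"twist": 0,"fingers": 0.4},
  {"linear": [-0.1,-0.1,1.3],"twist": 0,"fingers": 0.4},
  {"linear": [0,0,0],"twist": 0,"fingers": 0.4},
])

```text
time: 43.73
tcp_pos: [0.6124, 0.285, 0.3082]
orientation: [-0.001, 0.685, 0.729, -0.002]
contact_force: [0.8, 0.1, -0.0]
finger_gap: 0.0512
```

```bash
python3 -c "
from h import *
q();im,c=snap('wrist','w48.png');plan2([.6159,.2833,.321],.066,1)"
```

```text
[0.6124 0.285  0.3082] r 0.675 q [ 2.430e-01  4.000e-01  5.800e-01  1.755e+00 -1.000e-03  1.751e+00] z [-0.0036 -0.0014 -1.    ] yaw 0.0627 F [ 0.8  0.1 -0. ] t 43.73
p [0.6125 0.2851 0.3099] yaw 0.063 z [-0.002 -0.001 -1.   ] F [-0.4  0.5  0.2] gap 0.0513 t 43.78 step mm 8.5 to [0.616 0.283 0.302]
[-0.2, 0.32, 0.76] tw -0.003
```

View pics/w48.png

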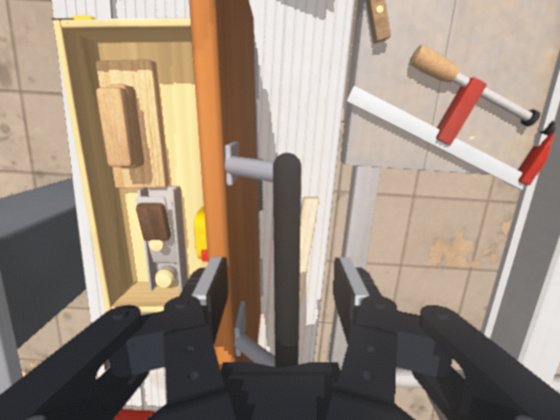

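Call:
move_arm([
  {"linear": [-0.2,0.3,0.6],"twist": 0,"fingers": 0.4},
  {"linear": [0,0,0],"twist": 0,"fingers": 0.6},
  {"linear": [0,0,0],"twist": 0,"fingers": 0.8},
  {"linear": [0,0,0],"twist": 0,"fingers": 1},
  {"linear": [0,0,0],"twist": 0,"fingers": 1},
], grip_force=30)

```text
time: 44.2
tcp_pos: [0.6156, 0.2834, 0.3095]
orientation: [0.001, 0.685, 0.729, 0.001]
contact_force: [-2.5, -0.3, -2.7]
finger_gap: 0.0108
```

```bash
python3 -c "
from h import *
q();st();arc(1.723,0.153,36)"
```

```text
[0.6156 0.2834 0.3095] r 0.678 q [ 0.239  0.397  0.579  1.749 -0.     1.747] z [ 3.8e-03  5.0e-04 -1.0e+00] yaw 0.0629 F [-2.5 -0.3 -2.7] t 44.2
p [0.6156 0.2834 0.3095] yaw 0.063 F [-2.5 -0.3 -2.7] gap 0.0108 t 44.2 x from hinge 0.0357 z over hinge 0.2235
0.012 phi 1.721 R 0.2382
0.0187 phi 1.717 R 0.2448
[0, np.float64(-1.02), np.float64(-0.13)] 1.679
[0, np.float64(-1.03), np.float64(-0.09)] 1.636
[0, np.float64(-1.03), np.float64(-0.04)] 1.592
[0, np.float64(-1.03), np.float64(0.0)] 1.549
[0, np.float64(-1.03), np.float64(0.05)] 1.505
[0, np.float64(-1.03), np.float64(0.09)] 1.461
[0, np.float64(-1.02), np.float64(0.13)] 1.418
[0, np.float64(-1.01), np.float64(0.18)] 1.374
[0, np.float64(-1.0), np.float64(0.22)] 1.33
[0, np.float64(-0.99), np.float64(0.27)] 1.287
[0, np.float64(-0.98), np.float64(0.31)] 1.243
[0, np.float64(-0.97), np.float64(0.35)] 1.2
[0, np.float64(-0.95), np.float64(0.39)] 1.156
[0, np.float64(-0.93), np.float64(0.44)] 1.112
[0, np.float64(-0.91), np.float64(0.48)] 1.069
[0, np.float64(-0.89), np.float64(0.51)] 1.025
[0, np.float64(-0.87), np.float64(0.55)] 0
[... 192 characters left out ...]
[0, np.float64(-0.73), np.float64(0.73)] 0.764
[0, np.float64(-0.7), np.float64(0.76)] 0.72
[0, np.float64(-0.66), np.float64(0.79)] 0.676
[0, np.float64(-0.63), np.float64(0.82)] 0.633
[0, np.float64(-0.59), np.float64(0.84)] 0.589
[0, np.float64(-0.55), np.float64(0.87)] 0.546
[0, np.float64(-0.51), np.float64(0.89)] 0.502
[0, np.float64(-0.48), np.float64(0.91)] 0.458
[0, np.float64(-0.44), np.float64(0.93)] 0.415
[0, np.float64(-0.39), np.float64(0.95)] 0.371
[0, np.float64(-0.35), np.float64(0.97)] 0.327
[0, np.float64(-0.31), np.float64(0.98)] 0.284
[0, np.float64(-0.27), np.float64(0.99)] 0.24
[0, np.float64(-0.22), np.float64(1.0)] 0.197
[0, np.float64(-0.18), np.float64(1.01)] 0.153
```

Call:
move_arm([
  {"linear": [0,-1.0,-0.1],"twist": 0,"fingers": 1},
  {"linear": [0,-1.0,-0.1],"twist": 0,"fingers": 1},
  {"linear": [0,-1.0,0],"twist": 0,"fingers": 1},
  {"linear": [0,-1.0,0],"twist": 0,"fingers": 1},
  {"linear": [0,-1.0,0.05],"twist": 0,"fingers": 1},
  {"linear": [0,-1.0,0.1],"twist": 0,"fingers": 1},
], grip_force=30)

```text
time: 44.7
tcp_pos: [0.5621, 0.2799, 0.3126]
orientation: [0.006, 0.685, 0.728, 0.008]
contact_force: [5.0, -0.9, 0.8]
finger_gap: 0.0106
```

```bash
python3 -c "
from h import *
q();st()"
```

```text
[0.5621 0.2799 0.3126] r 0.628 q [ 0.255  0.204  0.355  1.702 -0.002  1.765] z [ 0.0202  0.0033 -0.9998] yaw 0.061 F [ 5.  -0.9  0.8] t 44.7
p [0.5621 0.2799 0.3126] yaw 0.061 F [ 5.  -0.9  0.8] gap 0.0106 t 44.7 x from hinge -0.018 z over hinge 0.2266
0.012 phi 1.496 R 0.2393
0.0187 phi 1.498 R 0.2459
```

Call:
move_arm([
  {"linear": [0,-1.05,0.1],"twist": 0,"fingers": 1},
  {"linear": [0,-1.05,0.15],"twist": 0,"fingers": 1},
  {"linear": [0,-1.05,0.2],"twist": 0,"fingers": 1},
  {"linear": [0,-1.0,0.25],"twist": 0,"fingers": 1},
  {"linear": [0,-1.0,0.3],"twist": 0,"fingers": 1},
  {"linear": [0,-1.0,0.35],"twist": 0,"fingers": 1},
])

```text
time: 45.2
tcp_pos: [0.5065, 0.2762, 0.3027]
orientation: [0.013, 0.686, 0.728, 0.016]
contact_force: [5.4, 0.9, 0.9]
finger_gap: 0.0107
```

```bash
python3 -c "
from h import *
q();st()"
```

```text
[0.5065 0.2762 0.3027] r 0.577 q [ 0.276  0.01   0.13   1.649 -0.006  1.787] z [ 0.0411  0.0057 -0.9991] yaw 0.0593 F [5.4 0.9 0.9] t 45.2
p [0.5065 0.2762 0.3027] yaw 0.059 F [5.4 0.9 0.9] gap 0.0107 t 45.2 x from hinge -0.0736 z over hinge 0.2167
0.012 phi 1.259 R 0.2403
0.0187 phi 1.268 R 0.2467
```

Call:
move_arm([
  {"linear": [0,-1.0,0.4],"twist": 0,"fingers": 1},
  {"linear": [0,-1.0,0.45],"twist": 0,"fingers": 1},
  {"linear": [0,-0.95,0.5],"twist": 0,"fingers": 1},
  {"linear": [0,-0.95,0.55],"twist": 0,"fingers": 1},
  {"linear": [0,-0.9,0.6],"twist": 0,"fingers": 1},
  {"linear": [0,-0.9,0.6],"twist": 0,"fingers": 1},
])

```text
time: 45.7
tcp_pos: [0.4575, 0.273, 0.2795]
orientation: [0.022, 0.686, 0.727, 0.027]
contact_force: [1.0, -1.7, 7.6]
finger_gap: 0.0106
```

```bash
python3 -c "
from h import *
q();st()"
```

```text
[0.4575 0.273  0.2795] r 0.533 q [ 0.299 -0.171 -0.086  1.587 -0.012  1.812] z [ 0.069   0.0089 -0.9976] yaw 0.0576 F [ 1.  -1.7  7.6] t 45.7
p [0.4575 0.273  0.2795] yaw 0.058 F [ 1.  -1.7  7.6] gap 0.0106 t 45.7 x from hinge -0.1228 z over hinge 0.1935
0.012 phi 1.032 R 0.2394
0.0187 phi 1.046 R 0.2452
```

Call:
move_arm([
  {"linear": [0,-0.95,0.5],"twist": 0,"fingers": 1},
  {"linear": [0,-0.9,0.55],"twist": 0,"fingers": 1},
  {"linear": [0,-0.9,0.6],"twist": 0,"fingers": 1},
  {"linear": [0,-0.85,0.65],"twist": 0,"fingers": 1},
  {"linear": [0,-0.85,0.7],"twist": 0,"fingers": 1},
  {"linear": [0,-0.8,0.7],"twist": 0,"fingers": 1},
])

```text
time: 46.2
tcp_pos: [0.4155, 0.2703, 0.2466]
orientation: [0.031, 0.686, 0.726, 0.037]
contact_force: [2.4, -1.0, 4.2]
finger_gap: 0.0105
```

```bash
python3 -c "
from h import *
q();st()"
```

```text
[0.4155 0.2703 0.2466] r 0.496 q [ 0.325 -0.331 -0.283  1.523 -0.02   1.839] z [ 0.0959  0.0109 -0.9953] yaw 0.0554 F [ 2.4 -1.   4.2] t 46.2
p [0.4155 0.2703 0.2466] yaw 0.055 F [ 2.4 -1.   4.2] gap 0.0105 t 46.2 x from hinge -0.1649 z over hinge 0.1606
0.012 phi 0.808 R 0.2387
0.0187 phi 0.827 R 0.2436
```

Call:
move_arm([
  {"linear": [0,-0.8,0.65],"twist": 0,"fingers": 1},
  {"linear": [0,-0.8,0.7],"twist": 0,"fingers": 1},
  {"linear": [0,-0.75,0.75],"twist": 0,"fingers": 1},
  {"linear": [0,-0.7,0.75],"twist": 0,"fingers": 1},
  {"linear": [0,-0.7,0.8],"twist": 0,"fingers": 1},
  {"linear": [0,-0.65,0.8],"twist": 0,"fingers": 1},
])

```text
time: 46.7
tcp_pos: [0.3836, 0.2683, 0.207]
orientation: [0.04, 0.687, 0.724, 0.046]
contact_force: [1.5, -2.1, 6.1]
finger_gap: 0.0104
```

```bash
python3 -c "
from h import *
q();st()"
```

```text
[0.3836 0.2683 0.207 ] r 0.468 q [ 0.35  -0.463 -0.458  1.456 -0.03   1.865] z [ 0.1219  0.0123 -0.9925] yaw 0.0533 F [ 1.5 -2.1  6.1] t 46.7
p [0.3836 0.2683 0.207 ] yaw 0.053 F [ 1.5 -2.1  6.1] gap 0.0104 t 46.7 x from hinge -0.1968 z over hinge 0.121
0.012 phi 0.594 R 0.2375
0.0187 phi 0.617 R 0.2413
```

Call:
move_arm([
  {"linear": [0,-0.7,0.75],"twist": 0,"fingers": 1},
  {"linear": [0,-0.65,0.8],"twist": 0,"fingers": 1},
  {"linear": [0,-0.65,0.8],"twist": 0,"fingers": 1},
  {"linear": [0,-0.6,0.85],"twist": 0,"fingers": 1},
  {"linear": [0,-0.55,0.85],"twist": 0,"fingers": 1},
  {"linear": [0,-0.55,0.9],"twist": 0,"fingers": 1},
])

```text
time: 47.2
tcp_pos: [0.3616, 0.2669, 0.1626]
orientation: [0.049, 0.687, 0.723, 0.056]
contact_force: [-1.3, -3.6, 6.3]
finger_gap: 0.0107
```

```bash
python3 -c "
from h import *
q();st()"
```

```text
[0.3616 0.2669 0.1626] r 0.449 q [ 0.373 -0.567 -0.615  1.38  -0.042  1.889] z [ 0.148   0.0131 -0.9889] yaw 0.0513 F [-1.3 -3.6  6.3] t 47.2
p [0.3616 0.2669 0.1626] yaw 0.051 F [-1.3 -3.6  6.3] gap 0.0107 t 47.2 x from hinge -0.2189 z over hinge 0.0766
0.012 phi 0.385 R 0.2361
0.0187 phi 0.411 R 0.2387
```

Call:
move_arm([
  {"linear": [0,-0.5,0.9],"twist": 0,"fingers": 1},
  {"linear": [0,-0.45,0.9],"twist": 0,"fingers": 1},
  {"linear": [0,-0.4,0.9],"twist": 0,"fingers": 1},
  {"linear": [0,-0.2,0.5],"twist": 0,"fingers": 1},
], grip_force=50)

```text
time: 47.53
tcp_pos: [0.3527, 0.2663, 0.1333]
orientation: [0.053, 0.686, 0.723, 0.059]
contact_force: [-5.7, -4.0, 8.0]
finger_gap: 0.0098
```

```bash
python3 -c "
from h import *
q();st()"
```

```text
[0.3527 0.2663 0.1333] r 0.442 q [ 0.382 -0.606 -0.695  1.332 -0.047  1.897] z [ 0.1563  0.0125 -0.9876] yaw 0.0519 F [-5.7 -4.   8. ] t 47.53
p [0.3527 0.2663 0.1333] yaw 0.052 F [-5.7 -4.   8. ] gap 0.0098 t 47.5333 x from hinge -0.2278 z over hinge 0.0473
0.012 phi 0.255 R 0.2354
0.0187 phi 0.282 R 0.2372
```

Call:
move_arm([
  {"linear": [0,-0.2,0.5],"twist": 0,"fingers": 1},
  {"linear": [0,-0.15,0.5],"twist": 0,"fingers": 1},
  {"linear": [0,-0.1,0.4],"twist": 0,"fingers": 1},
], grip_force=60)

```text
time: 47.78
tcp_pos: [0.351, 0.2662, 0.1247]
orientation: [0.054, 0.686, 0.723, 0.06]
contact_force: [-16.3, -7.7, 26.1]
finger_gap: 0.0097
```

```bash
python3 -c "
from h import *
q();st()"
```

```text
[0.351  0.2662 0.1247] r 0.441 q [ 0.386 -0.617 -0.718  1.315 -0.049  1.899] z [ 0.1613  0.0123 -0.9868] yaw 0.0532 F [-16.3  -7.7  26.1] t 47.78
p [0.351  0.2662 0.1247] yaw 0.053 F [-16.3  -7.7  26.1] gap 0.0097 t 47.7833 x from hinge -0.2295 z over hinge 0.0387
0.012 phi 0.218 R 0.235
0.0187 phi 0.245 R 0.2365
```

Call:
move_arm([
  {"linear": [0,-0.1,0],"twist": 0,"fingers": 1},
])

```text
time: 47.87
tcp_pos: [0.3511, 0.2662, 0.1263]
orientation: [0.056, 0.686, 0.723, 0.061]
contact_force: [7.3, -2.8, 4.6]
finger_gap: 0.0097
```

```bash
python3 -c "
from h import *
q();st();snap('wrist','w50.png');im,c=snap('scene','s50.png');cv2.imwrite('pics/s50c.png',cv2.resize(im[110:260,150:350,::-1],None,fx=4,fy=4,interpolation=cv2.INTER_CUBIC))"
```

```text
[0.3511 0.2662 0.1263] r 0.441 q [ 0.386 -0.621 -0.718  1.316 -0.051  1.9  ] z [ 0.1645  0.0122 -0.9863] yaw 0.0533 F [ 7.3 -2.8  4.6] t 47.87
p [0.3511 0.2662 0.1263] yaw 0.053 F [ 7.3 -2.8  4.6] gap 0.0097 t 47.8667 x from hinge -0.2294 z over hinge 0.0403
0.012 phi 0.224 R 0.2353
0.0187 phi 0.252 R 0.2369
```

View pics/w50.png

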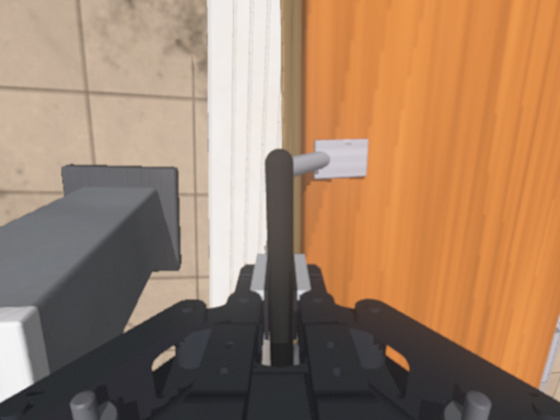

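View pics/s50c.png

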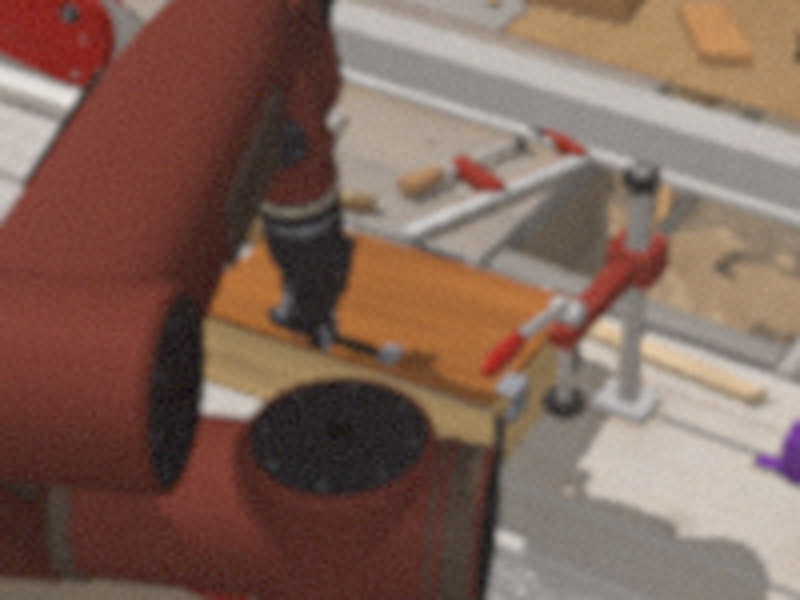

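Call:
move_arm([
  {"linear": [0,-0.2,0.5],"twist": 0,"fingers": 1},
  {"linear": [0,-0.2,0.5],"twist": 0,"fingers": 1},
  {"linear": [0,-0.2,0.5],"twist": 0,"fingers": 1},
])

```text
time: 48.22
tcp_pos: [0.3505, 0.2661, 0.1221]
orientation: [0.06, 0.685, 0.723, 0.065]
contact_force: [-11.5, -6.2, 20.7]
finger_gap: 0.0098
```

```bash
python3 -c "
from h import *
q();st();snap('wrist','w51.png')"
```

```text
[0.3505 0.2661 0.1221] r 0.44 q [ 0.39  -0.637 -0.738  1.303 -0.055  1.902] z [ 0.1752  0.0124 -0.9845] yaw 0.0537 F [-11.5  -6.2  20.7] t 48.22
p [0.3505 0.2661 0.1221] yaw 0.054 F [-11.5  -6.2  20.7] gap 0.0098 t 48.2167 x from hinge -0.2299 z over hinge 0.0361
0.012 phi 0.206 R 0.2349
0.0187 phi 0.234 R 0.2364
```

Call:
move_arm([
  {"linear": [0,-0.4,1.0],"twist": 0,"fingers": 1},
  {"linear": [0,-0.4,1.0],"twist": 0,"fingers": 1},
], grip_force=80)

```text
time: 48.43
tcp_pos: [0.3485, 0.2661, 0.108]
orientation: [0.063, 0.685, 0.723, 0.068]
contact_force: [-29.2, -14.5, 68.4]
finger_gap: 0.009
```

```bash
python3 -c "
from h import *
q();st();snap('wrist','w52.png')"
```

```text
[0.3485 0.2661 0.108 ] r 0.439 q [ 0.395 -0.653 -0.774  1.275 -0.059  1.906] z [ 0.1832  0.0124 -0.983 ] yaw 0.054 F [-29.2 -14.5  68.4] t 48.43
p [0.3485 0.2661 0.108 ] yaw 0.054 F [-29.2 -14.5  68.4] gap 0.009 t 48.4333 x from hinge -0.232 z over hinge 0.022
0.012 phi 0.145 R 0.2344
0.0187 phi 0.174 R 0.2355
```

View pics/w52.png

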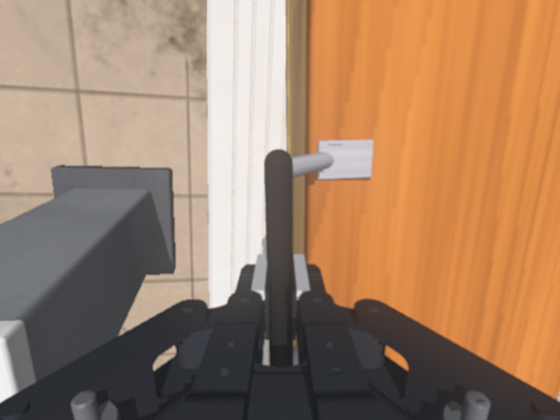

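Call:
move_arm([
  {"linear": [0,0,0],"twist": 0,"fingers": 1},
  {"linear": [0,0,0],"twist": 0,"fingers": 1},
], grip_force=40)

```text
time: 48.65
tcp_pos: [0.349, 0.2659, 0.114]
orientation: [0.065, 0.684, 0.723, 0.069]
contact_force: [6.4, 1.2, -19.8]
finger_gap: 0.0086
```

```bash
python3 -c "
from h import *
q();st()"
```

```text
[0.349  0.2659 0.114 ] r 0.439 q [ 0.396 -0.659 -0.767  1.283 -0.062  1.906] z [ 0.1882  0.0115 -0.9821] yaw 0.0552 F [  6.4   1.2 -19.8] t 48.65
p [0.349  0.2659 0.114 ] yaw 0.055 F [  6.4   1.2 -19.8] gap 0.0086 t 48.65 x from hinge -0.2315 z over hinge 0.028
0.012 phi 0.171 R 0.2349
0.0187 phi 0.199 R 0.2361
```

Call:
move_arm([
  {"linear": [0,-0.2,0.8],"twist": 0,"fingers": 1},
  {"linear": [0,-0.1,0.6],"twist": 0,"fingers": 1},
], grip_force=40)

```text
time: 48.82
tcp_pos: [0.3488, 0.2662, 0.1078]
orientation: [0.066, 0.684, 0.723, 0.07]
contact_force: [-45.5, -18.0, 72.0]
finger_gap: 0.009
```

```bash
python3 -c "
from h import *
q();st()"
```

```text
[0.3488 0.2662 0.1078] r 0.439 q [ 0.398 -0.663 -0.782  1.269 -0.063  1.906] z [ 0.1917  0.0117 -0.9814] yaw 0.0566 F [-45.5 -18.   72. ] t 48.82
p [0.3488 0.2662 0.1078] yaw 0.057 F [-45.5 -18.   72. ] gap 0.009 t 48.8167 x from hinge -0.2317 z over hinge 0.0218
0.012 phi 0.145 R 0.2341
0.0187 phi 0.173 R 0.2352
```

Call:
move_arm([
  {"linear": [0,0,0.3],"twist": 0,"fingers": 0.85},
  {"linear": [0,0,0.2],"twist": 0,"fingers": 0.8},
], grip_force=20)

```text
time: 48.98
tcp_pos: [0.3517, 0.2674, 0.108]
orientation: [0.067, 0.683, 0.723, 0.074]
contact_force: [-0.4, 0.1, 0.9]
finger_gap: 0.0175
```

```bash
python3 -c "
from h import *
q();print(arm.sense()['finger_gap']);snap('wrist','w53.png')"
```

```text
[0.3517 0.2674 0.108 ] r 0.442 q [ 0.398 -0.663 -0.783  1.261 -0.064  1.905] z [ 0.1982  0.0144 -0.98  ] yaw 0.057 F [-0.4  0.1  0.9] t 48.98
0.017486276112422493
```

View pics/w53.png

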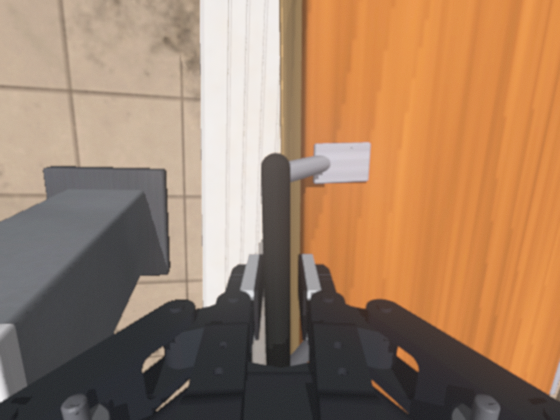

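Call:
move_arm([
  {"linear": [0,0,0],"twist": 0,"fingers": 0.75},
  {"linear": [0,0,0],"twist": 0,"fingers": 0.7},
  {"linear": [0,0,0],"twist": 0,"fingers": 0.6},
])

```text
time: 49.28
tcp_pos: [0.3518, 0.2674, 0.1071]
orientation: [0.067, 0.683, 0.723, 0.074]
contact_force: [-0.3, -0.4, -0.4]
finger_gap: 0.0339
```

```bash
python3 -c "
from h import *
q();im,c=snap('wrist','w54.png')
g=im.max(2); 
print([ (np.nonzero(g[y,240:310]<110)[0][[0,-1]]+240).tolist() for y in (190,210,230)],[y for y in range(130,190) if (g[y,262:290]<110).sum()>8][0])
for z in (.122,.125,.129,.14): print(z,proj(c,[[.3425,.3262,z],[.3453,.288,z]]))"
```

```text
[0.3518 0.2674 0.1071] r 0.442 q [ 0.397 -0.662 -0.783  1.26  -0.063  1.905] z [ 0.1978  0.0144 -0.9801] yaw 0.0566 F [-0.3 -0.4 -0.4] t 49.28
[[262, 289], [263, 289], [263, 289]] 155
0.122 [[271.46540642 152.13135338]
 [273.55214545 243.20780504]]
0.125 [[272.82132531 152.87935885]
 [274.84190152 245.83535832]]
0.129 [[274.73031659 153.93253246]
 [276.6494757  249.51766788]]
0.14 [[280.66965551 157.20966574]
 [282.21206735 260.84830282]]
```

View pics/w54.png

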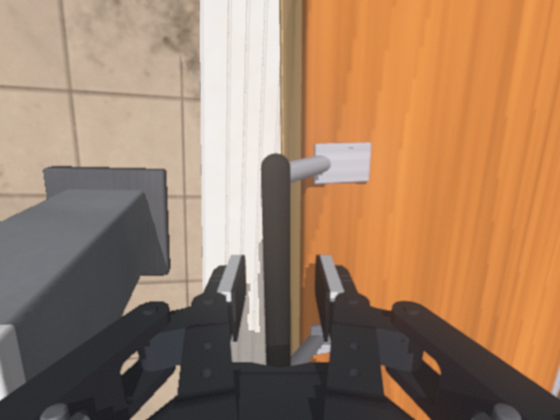

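Call:
move_arm([
  {"linear": [0,0.1,-1],"twist": 0,"fingers": 0.5},
  {"linear": [0,0.3,-2],"twist": 0,"fingers": 0.5},
  {"linear": [0,0.4,-2.5],"twist": 0,"fingers": 0.5},
  {"linear": [0,0.4,-3],"twist": 0,"fingers": 0.4},
  {"linear": [0,0,-3.5],"twist": 0,"fingers": 0.3},
  {"linear": [0,0,-3.5],"twist": 0,"fingers": 0.3},
  {"linear": [0,0,0],"twist": 0,"fingers": 0.3},
])

```text
time: 49.92
tcp_pos: [0.3294, 0.2643, 0.2673]
orientation: [0.066, 0.684, 0.723, 0.07]
contact_force: [0.5, 0.3, 0.6]
finger_gap: 0.0598
```

```bash
python3 -c "
from h import *
q();im,c=snap('wrist','w55.png')
g=im.max(2); m=((g<110)*255).astype(np.uint8); 
np.save('w55.npy',c,allow_pickle=True)
for z in (.122,.125,.129,.14): print(z,proj(c,[[.3425,.3262,z],[.3512,.2072,z]]).round(1).tolist())
im,c=snap('scene');cv2.imwrite('pics/s55c.png',cv2.resize(im[110:260,150:350,::-1],None,fx=4,fy=4,interpolation=cv2.INTER_CUBIC))"
```

```text
[0.3294 0.2643 0.2673] r 0.422 q [ 0.414 -0.658 -0.487  1.561 -0.066  1.923] z [ 0.1908  0.0115 -0.9816] yaw 0.056 F [0.5 0.3 0.6] t 49.92
0.122 [[266.3, 131.7], [269.8, 256.6]]
0.125 [[266.8, 131.9], [270.2, 257.8]]
0.129 [[267.6, 132.0], [270.9, 259.5]]
0.14 [[269.6, 132.6], [272.9, 264.4]]
```

View pics/w55.png

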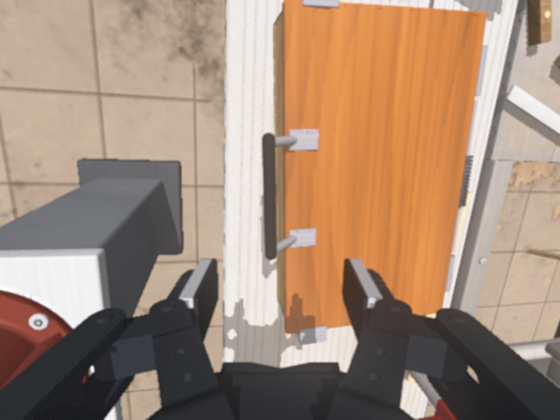

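View pics/s55c.png

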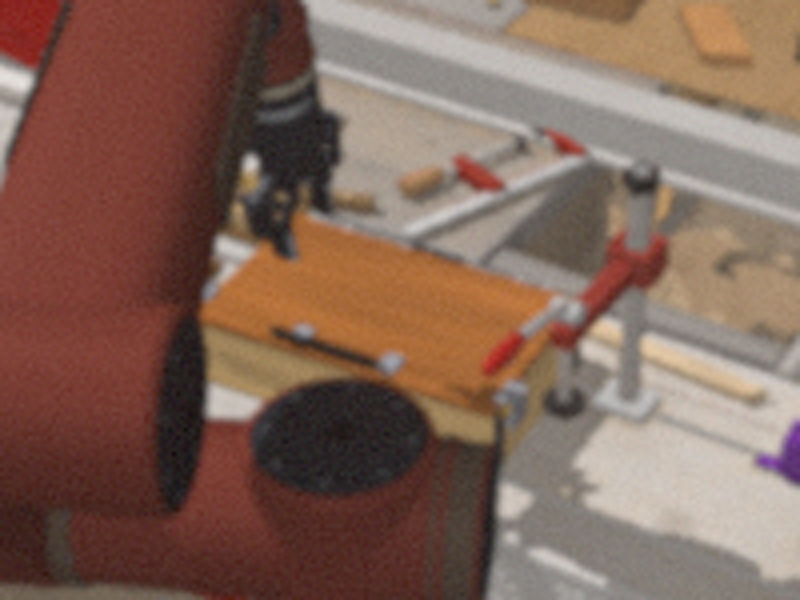

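Run:
```python
from h import *
a=cv2.imread('pics/scene0.png'); im,_=snap('scene','s56.png'); b=im[:,:,::-1]
A=cv2.resize(a[180:215,200:290],None,fx=8,fy=8,interpolation=cv2.INTER_CUBIC);B=cv2.resize(b[180:215,200:290],None,fx=8,fy=8,interpolation=cv2.INTER_CUBIC)
cv2.imwrite('pics/cmp.png',np.vstack([A,B]))
c=arm.get_calibration('scene')
print(proj(c,[[.3469,.2667,.122],[.3471,.267,.1244],[.3472,.267,.129]]))
```

```text
[[230.12240712 197.24657939]
 [230.05984637 196.71691794]
 [230.01951174 195.78308266]]
```

View pics/cmp.png

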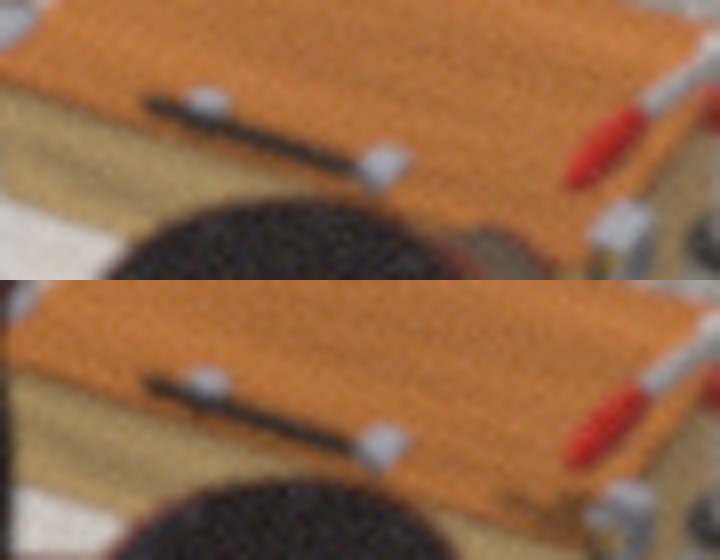

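Run:
```python
from h import *
im,_=snap('top','t57.png'); cv2.imwrite('pics/t57c.png',cv2.resize(im[150:280,0:480,::-1],None,fx=1.66,fy=1.66,interpolation=cv2.INTER_CUBIC)); q()
```

```text
[0.3283 0.2635 0.2592] r 0.421 q [ 0.413 -0.656 -0.5    1.556 -0.066  1.922] z [ 0.1824  0.0078 -0.9832] yaw 0.0564 F [ 0.7  0.2 -1.2] t 50.12
```

View pics/t57c.png

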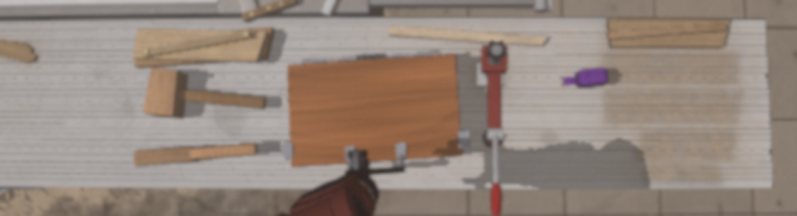

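The lid is shut. The mallet, purple tape and offcuts haven't moved, and the right of the table is clear of accessories.

```bash
python3 -c "
from plant import arm
print(arm.finish_job())"
```

```text
the job is handed in; nothing more can be done
None
```

I packed the three accessories that were there (push block, yellow tape measure, block plane) and shut the lid. I handed the job in at about 50 s. Neither short wooden block was on the table.

**Opening:** I pulled the lid out of its catches by the handle and let it up slowly in hand to its stop. It stayed upright when I let go.

**Packing:** All three lie right way up on the case floor. In the last view before closing they were clear of the walls and each other, with about 5 mm free at each end of the plane.

**Closing:** I brought the lid down in hand and pressed it past the catches.

**Last checks:**
- The lid stayed put after release with no force on the tool.
- Its handle is within about 0.2 px of its starting position in the scene picture, so I take it as fully shut. I had no direct reading of the lid angle.
- The mallet, the purple look-alike and the offcuts stand where they did.
- The gripper was clear of everything.

**What did not go cleanly:**
- **Tool tilt:** the tool leaned, by up to about 0.2 rad, during the lid work and some moves. I took some of it out by driving the arm against its inner reach limit, where joint 2 read −0.841 to −0.842 against the stated −0.84.
- **First grasp of the plane:** it closed on a narrow part, so I opened and regripped on the body.
- **Tape measure placing:** something in the case, probably the wall, pushed back on the gripper with about 11 N; I shifted 6 mm and placed it.
- **Forces:** setting the plane down read about 46 N at the wrist, and pressing the lid home about 75 to 87 N, both well below the 120 N limit. After the first press the tool rebounded and pulled up on the handle with about 20 N, so I pressed again and released with the lid pressed down.

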